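# File a spice tin in its place in the packed rack

## Task

The spice tins in the sloping rack stand in order of height, but the third one (three dots on its lid) was left out on the worktop. Slide the tins apart where it belongs, without taking any out of the rack, lower it right down into the gap between the second and the fourth before letting go, then push the steel end stop back so that the row stands snug again. Leave everything else where it is.

Things in the scene. Friction and masses are not known exactly. Their poses are not given: they have to be found in the camera images.
- rack: sloping spice rack of brown wood, fixed to the worktop, 280 mm long. Origin: on the worktop under the middle of its tray. x points to its back (away from the cook), y along the row to its left, z up. From left (+y) to right stand tins a, b, d, e, shortest to tallest, closed up against the left end, then the end stop; c is missing.
- tray: trough, tilted 30 degrees about y so that the tins lean towards the robot. Origin: mid-floor, 36 mm above the worktop. y along the row, z square to the floor (the tins' axes), x from front lip to back lip. Inside 51 mm in x (tins rest on the front lip, x = -2 mm, and can rock up to 0.15 rad in it), y -130 to +130 mm; lips and right end are 34 mm high, 8 to 10 mm thick, left end 62 mm.
- end_stop (a joint): how far the sliding end stop has moved to the right (-y of the tray), m: 0 closed up on four tins, 0.045 on five, 0.064 at the end of its way (then the row of five would have 20 mm of play). It slides with about 2 N of friction and stays where it is left. Tins d and e pushed to the right push it along.
- stop_face (a point): point on the end stop's left face (which touches tin e), on the tray's middle line, 60 mm above the tray's floor. The stop is a steel plate square to the row, 47 mm wide (tray x), 5 mm thick from here to -y, with a rolled top edge of 9 mm diameter 90 mm above the floor.
- tin_a: square spice tin, 46 x 46 mm, 70 mm tall: aluminium body, pale wooden lid with 1 raised dark dot in a line on top. Origin: centre of its underside; z runs up its axis to the lid, x and y are square to its sides. Stands in the row in the rack, so it leans with the tray; its y is the tray's y.
- tin_b: square spice tin, 46 x 46 mm, 82 mm tall: aluminium body, pale wooden lid with 2 raised dark dots in a line on top. Origin: centre of its underside; z runs up its axis to the lid, x and y are square to its sides. Stands in the row in the rack, so it leans with the tray; its y is the tray's y.
- tin_c: square spice tin, 46 x 46 mm, 94 mm tall: aluminium body, pale wooden lid with 3 raised dark dots in a line on top. Origin: centre of its underside; z runs up its axis to the lid, x and y are square to its sides. Stands upright on the worktop at the start; about 0.17 kg. All four sides are alike: it may go into the rack any way round.
- tin_d: square spice tin, 46 x 46 mm, 106 mm tall: aluminium body, pale wooden lid with 4 raised dark dots in a line on top. Origin: centre of its underside; z runs up its axis to the lid, x and y are square to its sides. Stands in the row in the rack, so it leans with the tray; its y is the tray's y.
- tin_e: square spice tin, 46 x 46 mm, 118 mm tall: aluminium body, pale wooden lid with 5 raised dark dots in a line on top. Origin: centre of its underside; z runs up its axis to the lid, x and y are square to its sides. Stands in the row in the rack, so it leans with the tray; its y is the tray's y.
- pepper: bystander: pepper shaker, 44 mm across, 90 mm tall, upright; origin under its centre.
- glass_5: bystander: small glass, 50 mm across, 63 mm tall; origin under its centre.
- mug: bystander: dotted mug, 92 mm across, 127 mm with its handle, 93 mm tall; origin under its centre.
- mill: bystander: wooden mill, 49 mm across, 130 mm tall; origin under its centre.

How it is judged:
On the way, in this order (a step that is already met when the one before it is completed fails the run):
1. tins b and d are apart far enough (97 mm between centres) to take tin c between them (distance between tin_b and tin_d above 0.097 m), for 0.2 s.
2. tin c is down on the tray's floor between tins b and d, let go (z of tin_c in the frame of tray between -0.006 and 0.007 m and x of tin_c in the frame of tray between -0.008 and 0.008 m and angle between the z axis of tin_c and the z axis of tray, either way round below 0.16 rad and y of tin_c in the frame of tin_b below -0.04 m and y of tin_c in the frame of tin_d above 0.04 m and contact force between the fingers and tin_c below 0.1 N), for 0.2 s.
At the end, for the whole second after the job is handed in: All five tins stand on the tray's floor (within 7 mm, square to it within 0.16 rad) in the order a, b, c, d, e from left to right, the end stop is pushed up to them (joint below 0.051, at most about 6 mm of play in the whole row), everything is at rest (z of tin_a in the frame of tray between -0.006 and 0.007 m and x of tin_a in the frame of tray between -0.008 and 0.008 m and angle between the z axis of each of tin_a, tin_b, tin_c, tin_d, tin_e and the z axis of tray, either way round below 0.16 rad and z of tin_b in the frame of tray between -0.006 and 0.007 m and x of tin_b in the frame of tray between -0.008 and 0.008 m and z of tin_c in the frame of tray between -0.006 and 0.007 m and x of tin_c in the frame of tray between -0.008 and 0.008 m and z of tin_d in the frame of tray between -0.006 and 0.007 m and x of tin_d in the frame of tray between -0.008 and 0.008 m and z of tin_e in the frame of tray between -0.006 and 0.007 m and x of tin_e in the frame of tray between -0.008 and 0.008 m and y of tin_c in the frame of tin_b below -0.04 m and y of tin_c in the frame of tin_d above 0.04 m and y of tin_b in the frame of tin_a below -0.04 m and y of tin_e in the frame of tin_d below -0.04 m and value of joint end_stop below 0.051 m and linear speed of each of tin_a, tin_b, tin_c, tin_d, tin_e below 0.02 m/s); the robot touches nothing.
It fails at once if a tin of the row is lifted more than 25 mm off the tray's floor (z of any of tin_a, tin_b, tin_d, tin_e in the frame of tray above 0.025 m).
It fails at once if tin c is let go over the tray, more than 20 mm above its floor (x of tin_c in the frame of tray between -0.03 and 0.03 m and z of tin_c in the frame of tray above 0.02 m and contact force between the fingers and tin_c below 0.05 N).
It fails at once if the pepper shaker, small glass, mug or mill is moved more than 30 mm or tipped over (distance of any of pepper, glass_5, mug, mill from where it was at the start of the episode above 0.03 m or angle between any of pepper, glass_5, mug, mill's own z axis and vertical above 0.5 rad).
It also fails if it takes over 59 s, if anything falls off the work surface, if the arm or the gripper's body presses on something with over 40 N, if the wrist force passes 120 N, or if a joint passes its speed limit or range.

## Robot

A 7-joint arm with a two-finger parallel gripper is mounted at the origin on a cart in front of the work surface, level with it; the furniture and walls round the work are solid. World frame = base frame: x ahead of the robot, y to its left, z up, the work surface at z = 0. Lengths are in m, angles in rad, forces in N, time in s.
With the tool pointing down it reaches from about 0.425 to 0.925 m from the base axis. Payload 6.8 kg.
Tool frame: the origin (TCP) lies at the centre of the arm's flange, where the gripper is bolted on; the fingertips stand 173 mm ahead of it and the grasp point (between the pads) lies 155 mm ahead of it (finger_overhang is the distance from the TCP to the fingertips, in m); y points along the fingers, z is the direction in which the jaws open and shut, and the axes are right-handed (so a half turn about y gives the same grasp; the last joint's range is limited). The gripper opens to 85 mm and grips with 20 to 120 N. Pads are 22 mm wide; open, the fingers measure 114 mm over their backs; the gripper's body (76 mm by 85 mm) begins 54 mm behind the grasp point. The pads swing forward as they close: fully open they stand 13 mm farther back than shut.
Start: joints at [0.992, 0.477, 0.022, 1.555, -0.011, 1.109, -0.083], TCP at [0.306, -0.602, 0.405] pointing down, gripper open.
Joint ranges: [-2.96, 2.96], [-0.34, 2.1], [-1.41, 1.46], [0.24, 2.44], [-1.37, 4.51], [0.17, 1.92], [-2.96, 2.96]. Speed limits (rad/s): [2.39, 2.39, 3.14, 3.14, 3.14, 3.14, 3.14].

## Interface

Orientations are given as a rotation vector (axis times angle).
In Python, from bench import get_obs, grab_frame, hand_in, finger_overhang gives the robot as it stands. The module is installed in compiled form; this text tells all that it offers.
- The arm moves only by the shell command python3 -m jog 'ROWS' [FORCE]. ROWS is JSON, a list of rows, each a list of 3 entries, a list of its own where there are three numbers: the shift along the tool's x, y, z in cm, then the turn about the tool's y in rad, then the gripper command: -1 is fully open, 1 is shut, values between are in proportion. In form: [[[x, y, z], twist, gripper], ...]. A call has 1 to 10 rows; each row is the pose to reach, as a shift and turn from the pose commanded when the call began, along the tool's axes at that moment; what a row does not reach only later rows make up. A row lasts 1/8 s, in which the tool goes at most 62.5 mm and 10.7 degrees, less where a joint would pass 70% of its speed; a pose out of reach is approached as far as the arm can. A call with a gripper value outside its range is refused whole. The fingers move at their own pace and stop on an object; FORCE is the grip in N (left out, the last holds). Time passes only in rows, so rows that repeat a pose let the fingers close. It gives the time, the measured TCP pose, the force and the opening at its end, in the units of the state.
- get_obs(): the state, without advancing time (a new reading comes with each control period).
- grab_frame(name): name is "side" or "top" or "wrist"; returns a dict with "image" (384x512x3 uint8, blue, green, red), "fx", "fy", "cx", "cy" (pixels), "origin" and "rotation" of the camera in the world. Camera axes: x right, y up, looking along -z (the intrinsics and any distortion apply to the point x, -y, -z); pixel columns grow to the right and rows downward; lengths in m; the calibration is good to about 2 mm. A picture is of the moment at which its call begins. There is no depth.
- hand_in(): hands the job in, once; it reports no verdict.
The state is a dict: "clock": time; "joints": joint angles; "qvel": joint speeds; "tau": joint torques, N m; "tcp_pos": TCP position; "orientation": TCP orientation; "contact_force": force on the tool from outside, world axes, zero at the start; "moment": the same for the moment, N m; "grip_width": finger opening in m.
Only numpy, scipy, OpenCV 4.12 (cv2) and the standard library are available. Lean on these libraries where they do the work, as an engineer would, in place of code of your own. Each camera call takes 0.05 s, during which the arm holds its last target.

## Working session

There is one attempt and no reset: what is moved stays moved. The work goes in short steps, Python scripts to look and compute and a shell command to move; the robot and the scene stay as the last step left them, time stands still between calls to the robot, and variables do not carry over. Pictures are saved under pics/ and viewed, and the job is handed in when it is done.

```bash
mkdir -p pics; ls
python3 - <<'E'
from bench import *
import cv2
print(get_obs()); print(finger_overhang)
for n in ["side","top","wrist"]:
    f=grab_frame(n); cv2.imwrite(f"pics/{n}0.png",f["image"]); print(n,{k:v for k,v in f.items() if k!="image"})
E
```

```text
pics
{'clock': 0.0, 'joints': array([ 0.99192614,  0.4777845 ,  0.02231046,  1.55644956, -0.01150211,
        1.10928558, -0.08312522]), 'qvel': array([-0.00102338,  0.00041242,  0.00165541, -0.00034133,  0.00133237,
        0.00130362,  0.00094312]), 'tau': array([-3.44581731e-04, -5.96443784e+01,  1.60806835e+00, -2.81195283e+01,
        1.25365428e-02,  9.16729448e-03, -2.01450001e-05]), 'tcp_pos': array([ 0.30605865, -0.60131578,  0.40373612]), 'orientation': array([-0.47047748,  1.96110257, -1.95763997]), 'contact_force': array([ 0.04817102,  0.23977874, -0.13443623]), 'moment': array([0.00844615, 0.02120894, 0.01283241]), 'grip_width': 0.08575064077366015}
0.1734
side {'fx': 396.0967028460043, 'fy': 396.0967028460043, 'cx': 255.2462426617084, 'cy': 194.98677387559306, 'origin': array([-0.09468388,  0.35334077,  1.23253206]), 'rotation': array([ 0.36430409, -0.58323963, -1.99158461])}
top {'fx': 364.16516407168496, 'fy': 364.16516407168496, 'cx': 251.62443005054809, 'cy': 187.34046037755283, 'origin': array([0.45235927, 0.04056243, 1.45444693]), 'rotation': array([ 0.06406198, -0.07514159, -1.57339942])}
wrist {'fx': 336.86703644104585, 'fy': 336.86703644104585, 'cx': 249.65654010360092, 'cy': 196.69666723591033, 'origin': array([ 0.3743028 , -0.56642905,  0.37274998]), 'rotation': array([-0.27282292,  0.17024248, -1.09179996])}
```

View pics/side0.png

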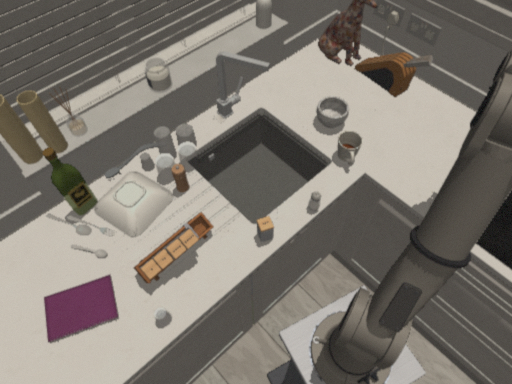

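View pics/top0.png

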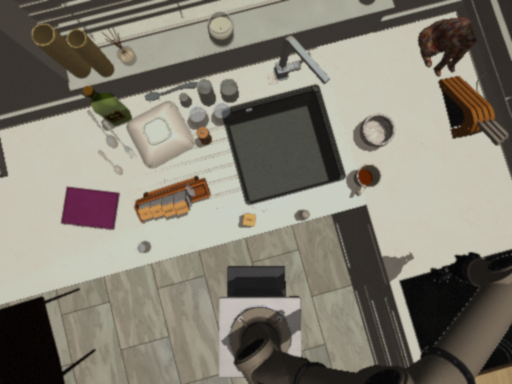

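View pics/wrist0.png

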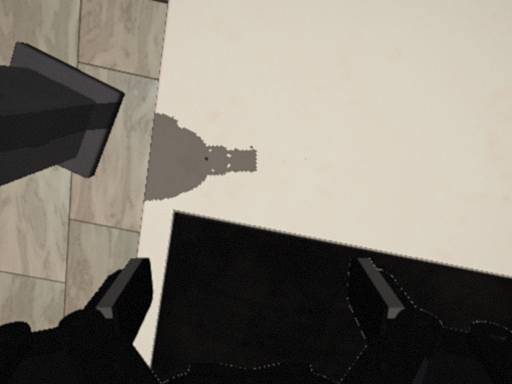

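The side view shows the rack around (175,247), tin c at (265,228), the sink behind it and pepper at (315,201). In the top view the rack is at (172,200), tin c at (249,220) and the glass at (144,247). Next I'll enlarge these.

```bash
cat > h.py <<'E'
import numpy as np, cv2
from scipy.spatial.transform import Rotation as R
from bench import *
def ray(f,u,v):
    d=np.array([(u-f["cx"])/f["fx"],-(v-f["cy"])/f["fy"],-1.]); return f["origin"],R.from_rotvec(f["rotation"]).apply(d)
def at_z(f,u,v,z):
    o,d=ray(f,u,v); return o+d*(z-o[2])/d[2]
def proj(f,P):
    p=R.from_rotvec(f["rotation"]).inv().apply(np.atleast_2d(P)-f["origin"]); return np.c_[f["cx"]+f["fx"]*p[:,0]/-p[:,2], f["cy"]-f["fy"]*p[:,1]/-p[:,2]]
def crop(im,u0,v0,w,h,s,name):
    c=cv2.resize(im[v0:v0+h,u0:u0+w],None,fx=s,fy=s,interpolation=cv2.INTER_CUBIC); cv2.imwrite(name,c)
def RT():
    o=get_obs(); return o["tcp_pos"],R.from_rotvec(o["orientation"]).as_matrix(),o
E
python3 - <<'E'
from h import *
f=grab_frame("side"); crop(f["image"],125,180,160,110,5,"pics/s1.png")
f=grab_frame("top"); crop(f["image"],125,170,140,90,5,"pics/t1.png")
t=f
print(at_z(t,172,200,.07),at_z(t,249,220,.09),at_z(t,144,247,.06))
E
```

```text
[0.5280491  0.33326333 0.07      ] [0.4512014  0.04097892 0.09      ] [0.35108747 0.43838667 0.06      ]
```

View pics/s1.png

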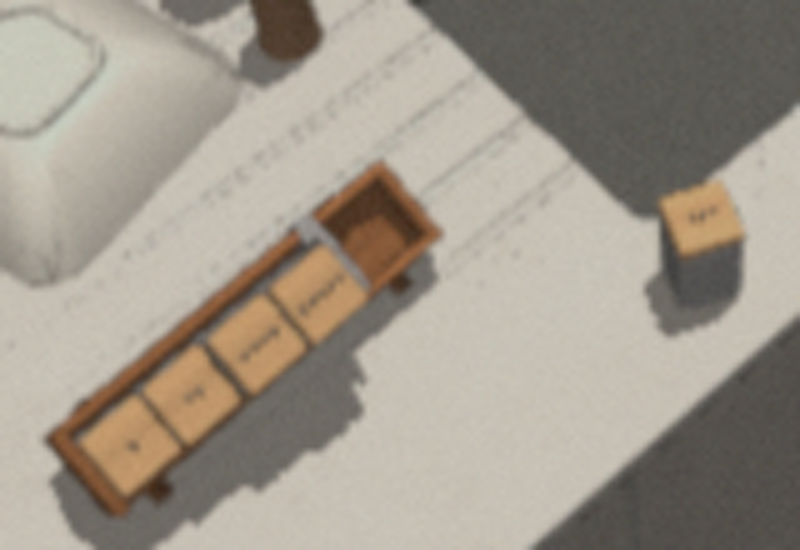

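View pics/t1.png

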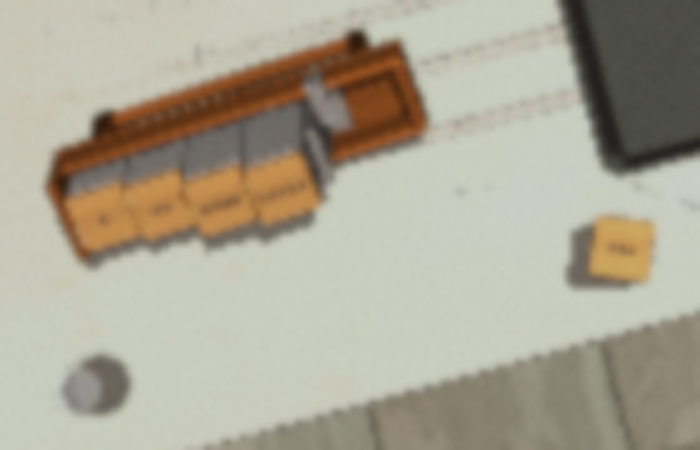

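```bash
cat >> h.py <<'E'
def trayT(p):
    x,y,w=p; Rr=R.from_euler('z',w); Rt=Rr*R.from_euler('y',-30,degrees=True)
    return np.array([x,y,.036]),Rt.as_matrix()
E
cat > fit.py <<'E'
from h import *
from scipy.optimize import least_squares
S,T=grab_frame("side"),grab_frame("top")
cs=np.array([[1,1],[1,-1],[-1,-1],[-1,1]])*.023
ks=[(.107,.070),(.061,.082),(.015,.106),(-.031,.118)]
L=np.array([[-.002+c[0],y+c[1],h] for y,h in ks for c in cs])
us=np.array([80,437,138,395,182,443,125,497, 142,382,200,345,240,400,180,445, 205,332,263,293,305,345,255,395, 270,290,325,245,370,290,312,345]).reshape(-1,2)/5+[125,180]
ut=np.array([65,195,128,182,142,240,90,255, 128,185,180,170,195,225,145,240, 185,178,243,164,258,222,208,238, 247,165,305,150,322,203,268,222]).reshape(-1,2)/5+[125,170]
off=-.4 # pixel centre from resize
us+=off;ut+=off
def res(p,W=(1,1)):
    o,M=trayT(p); P=o+L@M.T
    return np.r_[W[0]*(proj(S,P)-us).ravel(),W[1]*(proj(T,P)-ut).ravel()]
for W in [(1,1),(1,0),(0,1)]:
    r=least_squares(res,[.55,.33,-.0],args=(W,)); print(r.x,np.sqrt(np.mean(r.fun**2)))
    if W==(1,1): print(np.round(r.fun.reshape(-1,2),1).tolist())
cu=np.array([660,197,718,180,743,237,682,255]).reshape(-1,2)/5+[125,180]+off
ct=np.array([597,217,655,220,648,283,588,277]).reshape(-1,2)/5+[125,170]+off
def resc(p,W):
    P=[]
    for c in cs:
        q=R.from_euler('z',p[2]).as_matrix()[:2,:2]@c; P.append([p[0]+q[0],p[1]+q[1],.094])
    P=np.array(P); return np.r_[W[0]*(proj(S,P)-cu).ravel(),W[1]*(proj(T,P)-ct).ravel()]
for W in [(1,1),(1,0),(0,1)]:
    r=least_squares(resc,[.45,.04,.2],args=(W,)); print('c',r.x,np.sqrt(np.mean(r.fun**2)))
E
python3 fit.py
```

```text
[0.54522902 0.3340396  0.30366438] 0.8560670862239622
[[-0.8, -0.1], [-0.2, -1.6], [0.5, 0.2], [-0.1, -0.5], [-0.6, 0.8], [-0.2, -1.5], [1.2, -1.1], [1.5, -0.2], [-0.2, 0.6], [0.0, -1.2], [1.1, -0.2], [-0.5, -0.4], [-0.7, -0.9], [-0.2, -1.4], [0.2, 1.0], [0.4, -0.4], [-0.4, 1.2], [-1.0, 0.0], [0.8, -1.2], [-0.6, -0.5], [-1.3, 0.9], [0.3, 0.1], [1.9, -0.4], [-0.0, 0.3], [-1.1, 1.4], [-0.5, 0.3], [1.0, -0.6], [-1.1, 0.0], [-1.4, 1.6], [-0.7, 0.7], [0.2, 0.9], [-1.1, 0.9]]
[0.54394131 0.33460041 0.29980841] 0.5228651499598791
[0.54662717 0.33307588 0.30719485] 0.5916922056061713
c [ 0.4526247   0.04151683 -0.13167084] 0.46944758281649823
c [ 0.45194123  0.0420366  -0.1541962 ] 0.3656842210408472
c [ 0.45327948  0.04096876 -0.10706214] 0.19578537331020998
```

```bash
cat > plan.py <<'E'
from h import *
RK=np.array([.5452,.3340,.3037])
def go(tip,yaw,over=None):
    """tip: desired TCP world pos; yaw: direction angle of tool z (jaw axis) in world; prints shift and twist"""
    p,M,o=RT(); d=M.T@(np.array(tip)-p)*100
    z=np.array([np.cos(yaw),np.sin(yaw),0])
    c=M.T@z; tw=np.arctan2(c[0],c[2])
    tw=(tw+np.pi/2)%np.pi-np.pi/2
    print("shift cm",np.round(d,2),"twist",round(tw,3),"clock",o["clock"],"q",np.round(o["joints"],2))
E
python3 - <<'E'
from plan import *
p,M,o=RT(); print(M.round(3),p)
f=grab_frame("wrist"); print("cam in tool",M.T@(f["origin"]-p), M.T@R.from_rotvec(f["rotation"]).as_matrix())
t0,Tm=trayT(RK); print("tray axes",Tm.round(3))
go([.50,.0,.405],np.pi/2+RK[2]); go([.52,.30,.405],np.pi/2+RK[2])
S=grab_frame("side"); crop(S["image"],140,110,120,150,4,"pics/s2.png")
E
```

```text
[[-0.891 -0.     0.454]
 [-0.454  0.    -0.891]
 [ 0.    -1.    -0.   ]] [ 0.30619077 -0.60151736  0.40449648]
cam in tool [-0.07661718  0.03108138 -0.00012298] [[ 1.14157298e-03 -9.53676115e-01 -3.00833118e-01]
 [ 6.85433697e-04  3.00833990e-01 -9.53676277e-01]
 [ 9.99999113e-01  8.82489916e-04  9.97105701e-04]]
tray axes [[ 0.826 -0.299 -0.477]
 [ 0.259  0.954 -0.15 ]
 [ 0.5   -0.     0.866]]
shift cm [-4.456e+01 -3.000e-02 -4.482e+01] twist 0.167 clock 0.4 q [ 0.99  0.48  0.02  1.56 -0.01  1.11 -0.08]
shift cm [-5.995e+01 -3.000e-02 -7.065e+01] twist 0.167 clock 0.4 q [ 0.99  0.48  0.02  1.56 -0.01  1.11 -0.08]
```

View pics/s2.png

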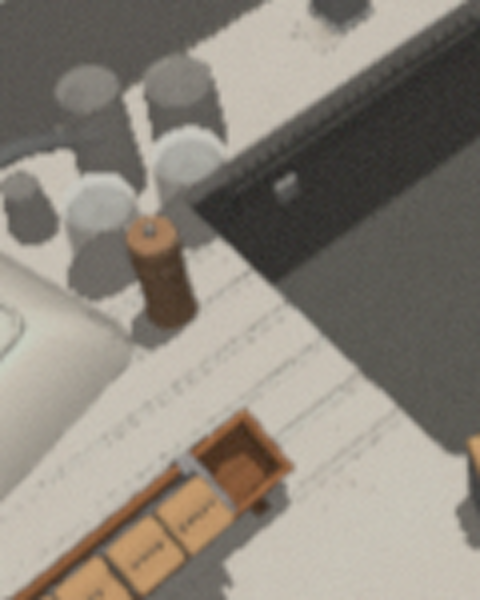

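```bash
python3 -m jog '[[[-44.5,0,-44.8],0.167,1],[[-44.5,0,-44.8],0.167,1],[[-44.5,0,-44.8],0.167,1],[[-44.5,0,-44.8],0.167,1],[[-44.5,0,-44.8],0.167,1],[[-44.5,0,-44.8],0.167,1],[[-60,0,-70.7],0.167,1],[[-60,0,-70.7],0.167,1],[[-60,0,-70.7],0.167,1],[[-60,0,-70.7],0.167,1]]' 20
```

```text
clock: 1.7
tcp_pos: [0.4658, 0.0033, 0.4052]
orientation: [-0.313, 2.057, -2.058]
contact_force: [1.1, -0.6, -0.2]
grip_width: 0.0002
```

Run:
```python
from plan import *
import pickle
f=grab_frame("wrist"); pickle.dump(f,open("w1.pkl","wb")); cv2.imwrite("pics/w1.png",cv2.resize(f["image"],None,fx=1.5,fy=1.5,interpolation=cv2.INTER_CUBIC))
go([.53,.31,.405],np.pi/2+RK[2]); print(proj(f,[[.4526,.0415,.094]]))
```

```text
shift cm [-15.22   0.23 -26.4 ] twist 0.01 clock 1.75 q [ 0.15  0.15 -0.34  2.02  0.06  0.98 -1.47]
[[202.96048413 185.48518623]]
```

View pics/w1.png

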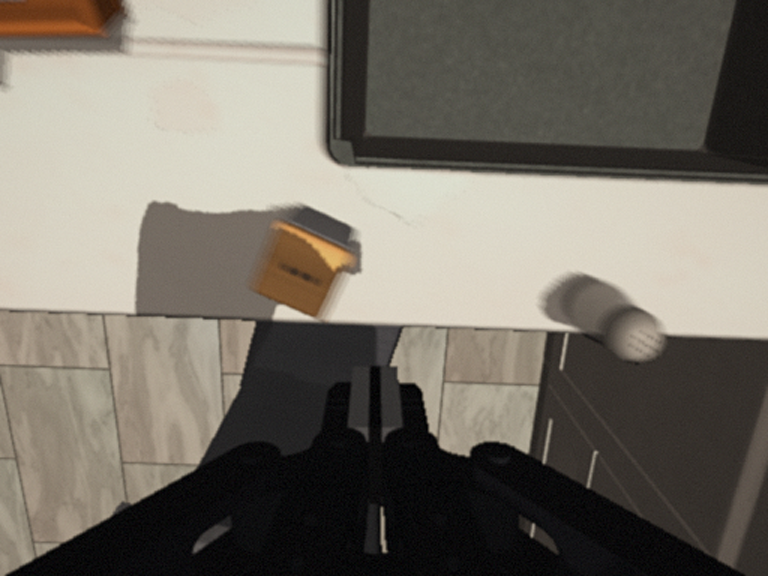

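The wrist view (motion-blurred) shows tin c's lid at (303,268), pepper at (635,330) and the rack's right corner at top left. The closed fingertips end at about (375,367). The pad blades are slimmer than the knuckles.

```bash
python3 -m jog '[[[-15.2,0,-26.4],0.01,1],[[-15.2,0,-26.4],0.01,1],[[-15.2,0,-26.4],0.01,1],[[-15.2,0,-26.4],0.01,1],[[-15.2,0,-26.4],0.01,1],[[-15.2,0,-26.4],0.01,1],[[-15.2,0,-26.4],0.01,1],[[-15.2,0,-26.4],0.01,1]]'
python3 - <<'E'
from plan import *
import pickle
f=grab_frame("wrist"); pickle.dump(f,open("w2.pkl","wb")); cv2.imwrite("pics/w2.png",cv2.resize(f["image"],None,fx=1.5,fy=1.5,interpolation=cv2.INTER_CUBIC))
p,M,o=RT(); print(o["qvel"].round(3),o["joints"].round(2))
E
```

```text
clock: 2.75
tcp_pos: [0.5322, 0.2968, 0.4047]
orientation: [-0.303, 2.064, -2.066]
contact_force: [0.5, 0.3, -1.3]
grip_width: -0.0001
[-0.001 -0.001 -0.005 -0.003 -0.001  0.    -0.   ] [-0.27  0.41 -0.44  1.69  0.19  1.08 -2.06]
```

View pics/w2.png

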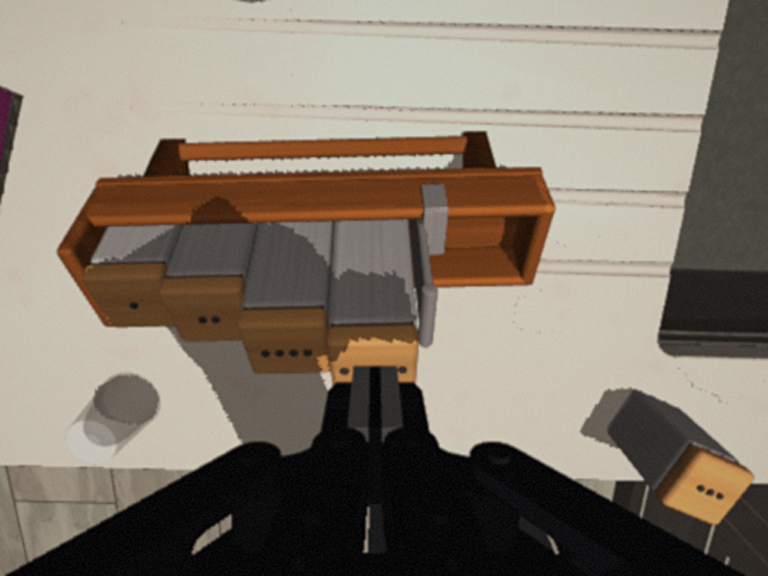

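The view is clear. Lid back edges are a (90–163,264), b (165–243,277), d (247–326,308) and e (330–417,323). The stop plate is at (430,200–345), c's lid at (707,485) and the glass at (110,415). I'll fit rack and c again, this time including the wrist view.

```bash
cat > fit2.py <<'E'
import io,contextlib
with contextlib.redirect_stdout(io.StringIO()):
    from fit import *
import pickle
W2=pickle.load(open("w2.pkl","rb"))
uw=np.array([90,263,163,265,170,326,105,326, 165,278,243,275,240,340,175,340, 247,308,326,308,330,373,250,373, 330,325,417,322,416,383,331,383]).reshape(-1,2)/1.5-.17
def r3(p,a): 
    o,M=trayT(p); P=o+L@M.T; return np.r_[a*res(p),(proj(W2,P)-uw).ravel()]
for a in (0,1):
    r=least_squares(r3,[.545,.334,.3],args=(a,),loss='soft_l1'); print(r.x,np.round(r3(r.x,1)[-32:].reshape(-1,2),1).tolist())
cw=np.array([660,488,703,445,752,480,713,524]).reshape(-1,2)/1.5-.17
def rc(p):
    P=[]
    for c in cs:
        q=R.from_euler('z',p[2]).as_matrix()[:2,:2]@c; P.append([p[0]+q[0],p[1]+q[1],.094])
    return (proj(W2,P)-np.roll(cw,-1,0)).ravel()
for g in (-.13,1.4,-1.7,3):
    r=least_squares(rc,[.45,.04,g]); print('c',r.x,r.cost)
E
python3 fit2.py
```

```text
[0.55035781 0.33628765 0.30438118] [[-9.8, 1.0], [-2.0, -1.1], [9.7, -5.4], [2.8, -4.7], [-7.6, 0.8], [-1.4, 2.0], [11.3, -5.1], [3.0, -4.4], [-9.6, 3.2], [-0.2, 2.3], [1.7, -5.4], [0.4, -4.6], [-3.8, 3.7], [2.5, 4.9], [0.0, -0.6], [0.4, 0.2]]
[0.54855356 0.33568582 0.30622856] [[-9.2, 3.6], [-1.6, 1.4], [10.1, -3.3], [3.3, -2.5], [-7.1, 3.3], [-1.0, 4.4], [11.7, -3.0], [3.5, -2.3], [-9.2, 5.7], [0.1, 4.7], [2.0, -3.3], [0.8, -2.5], [-3.5, 6.2], [2.6, 7.2], [0.2, 1.4], [0.7, 2.3]]
c [ 0.45808041  0.04637197 -0.27623049] 28.318474092032623
c [ 0.45808041  0.04637197 -0.27623052] 28.318474092002457
c [ 0.45808041  0.04637197 -0.27623085] 28.318474091934846
c [0.45808041 0.04637197 6.00695445] 28.318474091935386
```

```bash
cat > fit3.py <<'E'
import io,contextlib
with contextlib.redirect_stdout(io.StringIO()):
    from fit2 import *
fr=[2,3,6,7,10,11,14,15]
D=np.array([[-.002,.107,.070],[-.002,.061,.082],[-.002,.015,.106]]); ud=np.array([134,305,209,319,286,353]).reshape(-1,2)/1.5-.17
Q=np.r_[L[fr],D]; uq=np.r_[uw[fr],ud]
def r4(p,a): 
    o,M=trayT(p); P=o+Q@M.T; return np.r_[a*res(p),(proj(W2,P)-uq).ravel()]
for a in (0,1):
    r=least_squares(r4,[.545,.334,.3],args=(a,),loss='soft_l1'); print(r.x,np.round(r4(r.x,1)[-22:].reshape(-1,2),1).tolist())
p=[.5452,.3340,.3037]; print(np.round(r4(p,0)[-22:].reshape(-1,2),1).tolist())
E
python3 fit3.py
python3 - <<'E'
from h import *; import pickle
f=pickle.load(open("w2.pkl","rb"))
crop(f["image"],40,150,260,115,3,"pics/w2c.png"); crop(f["image"],380,240,130,115,5,"pics/w2d.png")
E
```

```text
[0.54604609 0.33760418 0.32493851] [[9.0, 0.2], [2.5, 1.8], [10.4, -0.4], [2.4, 1.3], [0.7, -1.5], [-0.3, 0.2], [-1.1, 2.3], [-0.6, 4.1], [-1.6, -1.6], [-1.7, -2.2], [-1.6, -3.6]]
[0.5455323  0.33583081 0.30963497] [[9.6, -0.1], [3.0, 0.8], [11.1, 0.1], [3.0, 1.0], [1.2, -0.3], [0.2, 0.7], [-0.7, 4.4], [-0.1, 5.3], [-0.6, -2.3], [-0.7, -2.1], [-0.7, -2.7]]
[[11.1, 0.3], [4.5, 0.9], [12.5, 0.7], [4.5, 1.4], [2.7, 0.7], [1.7, 1.4], [0.7, 5.6], [1.3, 6.3], [1.1, -2.1], [1.1, -1.5], [1.1, -1.8]]
```

View pics/w2c.png

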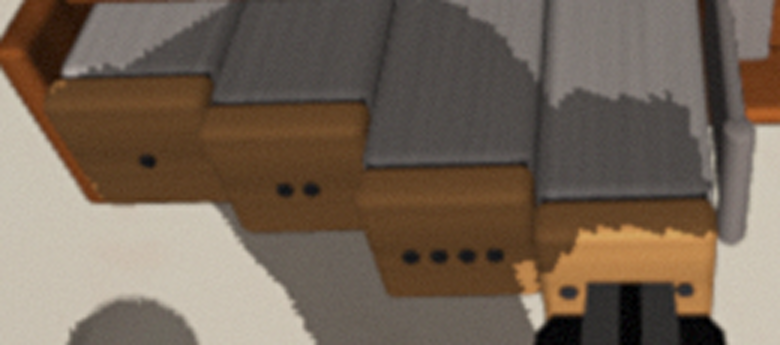

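View pics/w2d.png

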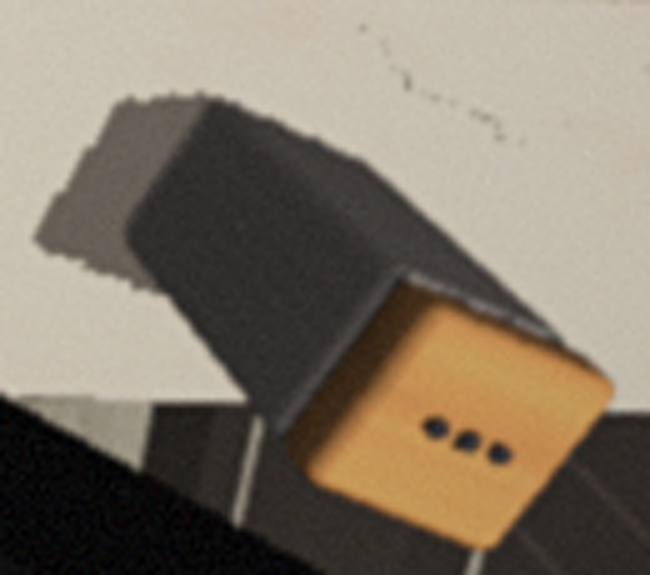

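```bash
sed -i 's/^RK=.*/RK=np.array([.5456,.3349,.306])/' plan.py
cat >> plan.py <<'E'
def tw(P): o,M=trayT(RK); return o+M@np.array(P)   # tray->world (m)
def wt(P): o,M=trayT(RK); return M.T@(np.array(P)-o)
E
python3 - <<'E'
from plan import *; import pickle
f=pickle.load(open("w2.pkl","rb"))
print(at_z(f,473.4,327.8,.095), at_z(f,380+435/5,240+427/5,.095)-at_z(f,380+499/5,240+454/5,.095))
for k,P in dict(b=[-.002,.061,.082],d=[-.002,.015,.106],stop=[0,-.054,.06],dleft=[-.002,.038,.106]).items(): print(k,tw(P).round(4), wt(tw(P)))
# push start: tip at x0, y .038+.02, z_t 92
tip=tw([0,.058,.096]); print(tip); 
go(tip+[0,0,.173+.04],np.pi/2+RK[2])
go(tip+[0,0,.173],np.pi/2+RK[2])
E
```

```text
[0.4543598  0.04249509 0.095     ] [0.00213798 0.01519968 0.        ]
b [0.4865 0.3802 0.106 ] [-0.002  0.061  0.082]
d [0.4889 0.3327 0.1268] [-0.002  0.015  0.106]
stop [0.5333 0.2744 0.088 ] [ 2.42861287e-17 -5.40000000e-02  6.00000000e-02]
dleft [0.482  0.3546 0.1268] [-0.002  0.038  0.106]
[0.48235746 0.37574583 0.11913844]
shift cm [ 2.51  7.28 -8.88] twist -0.013 clock 3.0 q [-0.28  0.41 -0.44  1.69  0.19  1.08 -2.06]
shift cm [ 2.51 11.28 -8.88] twist -0.013 clock 3.0 q [-0.28  0.41 -0.44  1.69  0.19  1.08 -2.06]
```

```bash
python3 -m jog '[[[2.5,5,-8.9],-0.013,1],[[2.5,5,-8.9],-0.013,1],[[2.5,8,-8.9],-0.013,1],[[2.5,11,-8.9],-0.013,1],[[2.5,11.5,-8.9],-0.013,1],[[2.5,11.5,-8.9],-0.013,1],[[2.5,11.5,-8.9],-0.013,1]]'
python3 - <<'E'
from plan import *
import pickle
f=grab_frame("wrist"); cv2.imwrite("pics/w3.png",cv2.resize(f["image"],None,fx=1.5,fy=1.5,interpolation=cv2.INTER_CUBIC))
p,M,o=RT(); print(wt(p-[0,0,.1734]),o["contact_force"])
E
```

```text
clock: 3.88
tcp_pos: [0.4827, 0.377, 0.2912]
orientation: [-0.315, 2.057, -2.054]
contact_force: [-0.7, 0.5, 0.3]
grip_width: 0.0
[-0.00016889  0.05907513  0.09447252] [ 1.2321933  -0.44619034  0.07448349]
```

View pics/w3.png

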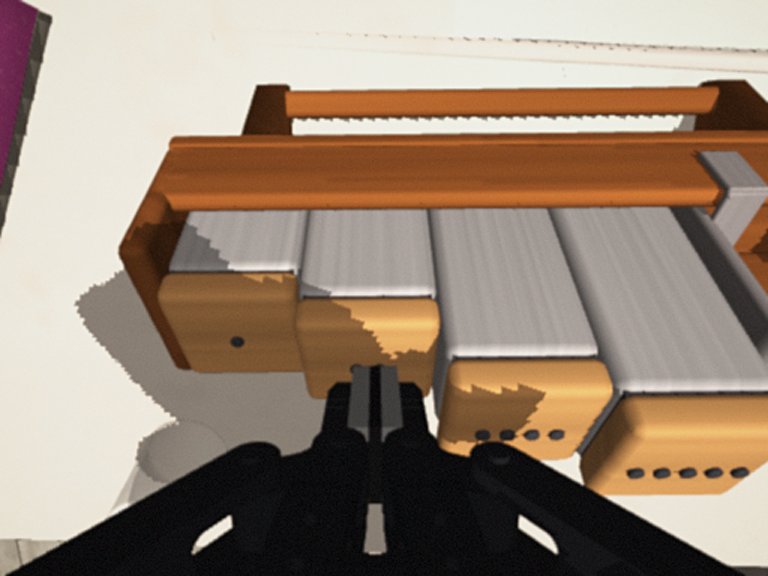

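Fingertips at (375,367) are above tin b's lid, just left of d (face edge at about x=440), as wanted. Now I'll push right along tool +z, slowly.

```bash
python3 -m jog '[[[0,0,0.8],0,1],[[0,0,1.4],0,1],[[0,0,2.0],0,1],[[0,0,2.6],0,1],[[0,0,3.2],0,1],[[0,0,3.8],0,1],[[0,0,4.4],0,1],[[0,0,5.0],0,1],[[0,0,5.5],0,1],[[0,0,5.5],0,1]]'
python3 - <<'E'
from plan import *
f=grab_frame("wrist"); cv2.imwrite("pics/w4.png",cv2.resize(f["image"],None,fx=1.5,fy=1.5,interpolation=cv2.INTER_CUBIC))
p,M,o=RT(); print(wt(p-[0,0,.1734]),M.T@o["contact_force"])
E
```

```text
clock: 5.18
tcp_pos: [0.4971, 0.3284, 0.2929]
orientation: [-0.319, 2.061, -2.045]
contact_force: [-8.7, 7.4, 16.2]
grip_width: -0.0
[6.28560127e-06 8.42814860e-03 9.63792936e-02] [  6.29654898 -16.57084396 -10.77285384]
```

View pics/w4.png

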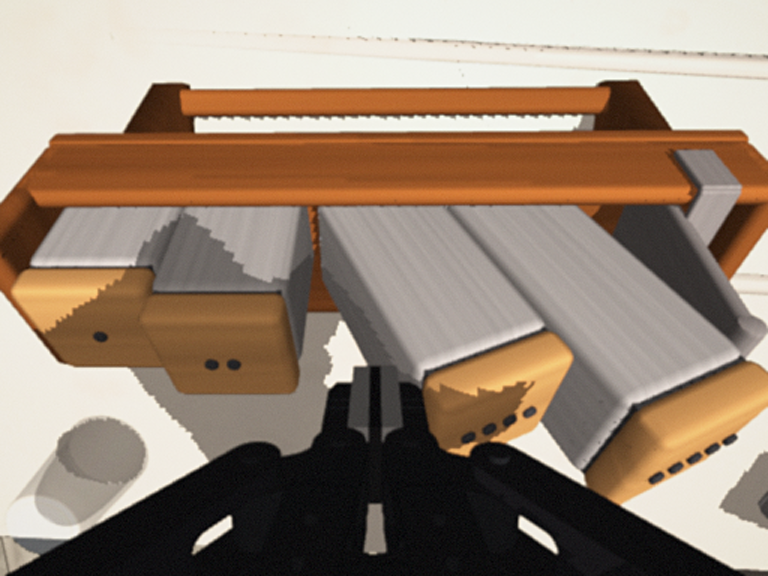

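The picture shows d and e leaning to the right: d's lid is at (497,380) and e's foot stays back, so I pushed too high. The feet have opened only about 10 mm. I'll back off a little and lower the fingertips into the gap, so the push acts lower down.

```bash
python3 -m jog '[[[0,0,-0.5],0,1],[[0,0,-1.0],0,1],[[-0.4,0.7,-1.0],0,1],[[-0.8,1.4,-1.0],0,1],[[-1.2,2.1,-1.0],0,1],[[-1.2,2.1,-1.0],0,1]]'
python3 - <<'E'
from plan import *
f=grab_frame("wrist"); cv2.imwrite("pics/w5.png",cv2.resize(f["image"],None,fx=1.5,fy=1.5,interpolation=cv2.INTER_CUBIC))
p,M,o=RT(); print(wt(p-[0,0,.1734]),M.T@o["contact_force"])
E
```

```text
clock: 5.98
tcp_pos: [0.5055, 0.3428, 0.2708]
orientation: [-0.32, 2.062, -2.044]
contact_force: [-8.8, 10.5, 14.1]
grip_width: 0.0002
[-0.0003872   0.01954282  0.0711963 ] [  5.24987141 -13.74767817 -12.82548317]
```

View pics/w5.png

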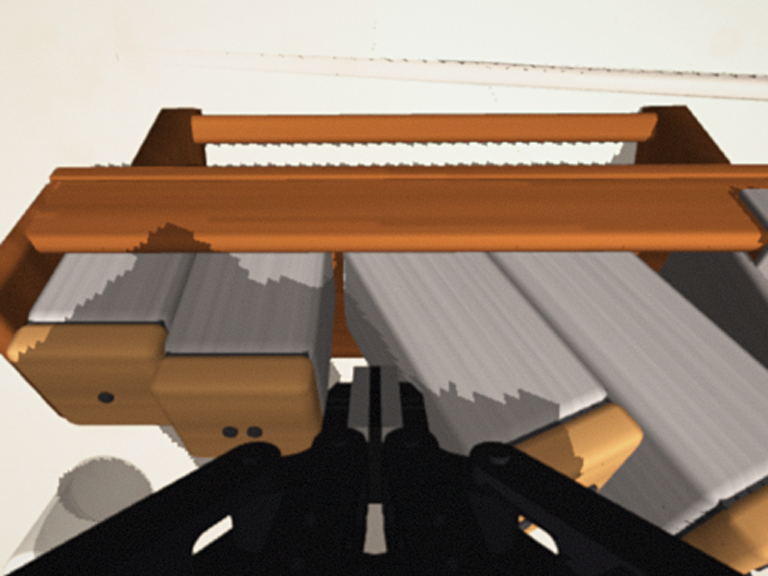

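```bash
python3 -m jog '[[[-0.3,0.5,-0.2],0,1],[[-0.6,1.0,-0.3],0,1],[[-0.9,1.5,-0.4],0,1],[[-1.1,1.9,-0.4],0,1],[[-1.1,1.9,0.1],0,1],[[-1.1,1.9,0.6],0,1],[[-1.1,1.9,0.6],0,1]]'
python3 - <<'E'
from plan import *
f=grab_frame("wrist"); cv2.imwrite("pics/w6.png",cv2.resize(f["image"],None,fx=1.5,fy=1.5,interpolation=cv2.INTER_CUBIC))
p,M,o=RT(); print(wt(p-[0,0,.1734]),M.T@o["contact_force"])
E
```

```text
clock: 6.9
tcp_pos: [0.5159, 0.3481, 0.2576]
orientation: [-0.318, 2.069, -2.024]
contact_force: [-18.4, 24.2, 39.5]
grip_width: -0.0002
[0.0030473  0.02151642 0.053887  ] [  9.38283804 -39.78691767 -29.04134797]
```

View pics/w6.png

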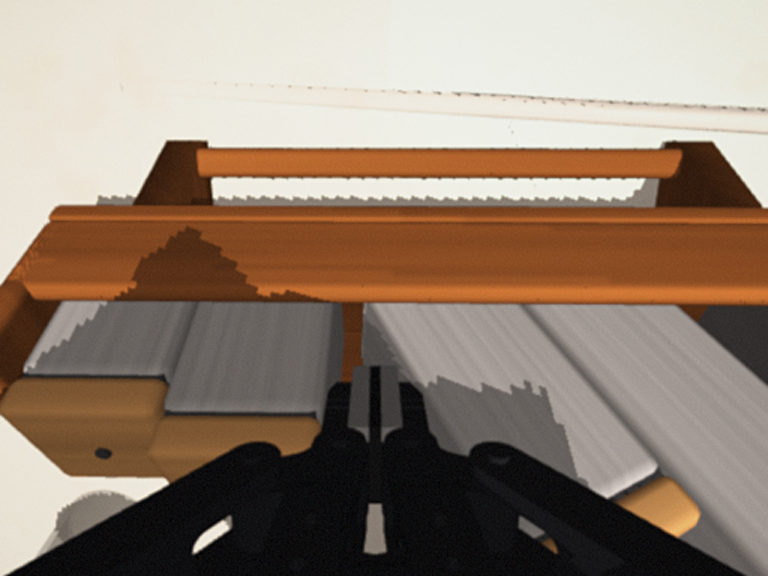

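Force is 40 N up, mostly because I'm pressing down on d's slanted side. I'll ease up and then see how it stands.

```bash
python3 -m jog '[[[0.2,-0.4,-0.6],0,1],[[0.4,-0.8,-0.9],0,1],[[0.4,-0.8,-0.9],0,1]]'
python3 - <<'E'
from plan import *
p,M,o=RT(); print(wt(p-[0,0,.1734]),M.T@o["contact_force"])
S=grab_frame("side"); crop(S["image"],115,190,130,110,6,"pics/s3.png")
E
```

```text
clock: 7.32
tcp_pos: [0.5131, 0.3448, 0.2586]
orientation: [-0.316, 2.059, -2.049]
contact_force: [-0.1, 8.3, 3.8]
grip_width: -0.0001
[0.00034858 0.01927976 0.05665083] [-2.44378921 -3.74845038 -7.99751039]
```

View pics/s3.png

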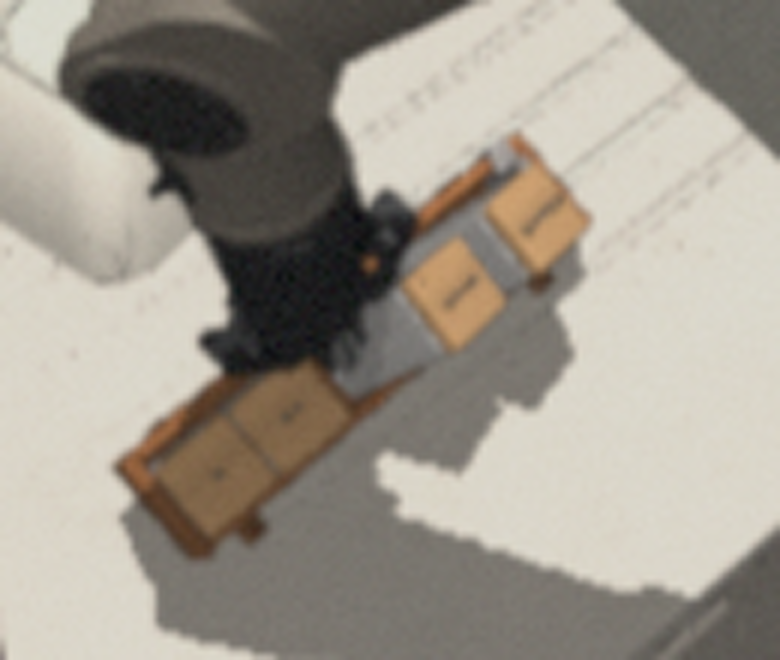

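The side view shows the stop already near the right end of the tray (tab at about (505,150)), with d and e leaning on it. Their feet have to follow, so I'll push sideways at this lower height without pressing down.

```bash
python3 -m jog '[[[0,0,0.5],0,1],[[0,-0.1,1.0],0,1],[[0,-0.1,1.5],0,1],[[0,-0.1,1.8],0,1],[[0,-0.1,1.8],0,1]]'
python3 - <<'E'
from plan import *
f=grab_frame("wrist"); cv2.imwrite("pics/w7.png",cv2.resize(f["image"],None,fx=1.5,fy=1.5,interpolation=cv2.INTER_CUBIC))
p,M,o=RT(); print(wt(p-[0,0,.1734]),M.T@o["contact_force"])
E
```

```text
clock: 8.0
tcp_pos: [0.5169, 0.3312, 0.2592]
orientation: [-0.32, 2.064, -2.04]
contact_force: [-3.9, 17.6, -1.6]
grip_width: 0.0
[0.00017962 0.00508815 0.05738775] [ -2.57009832   2.04470685 -16.57269967]
```

View pics/w7.png

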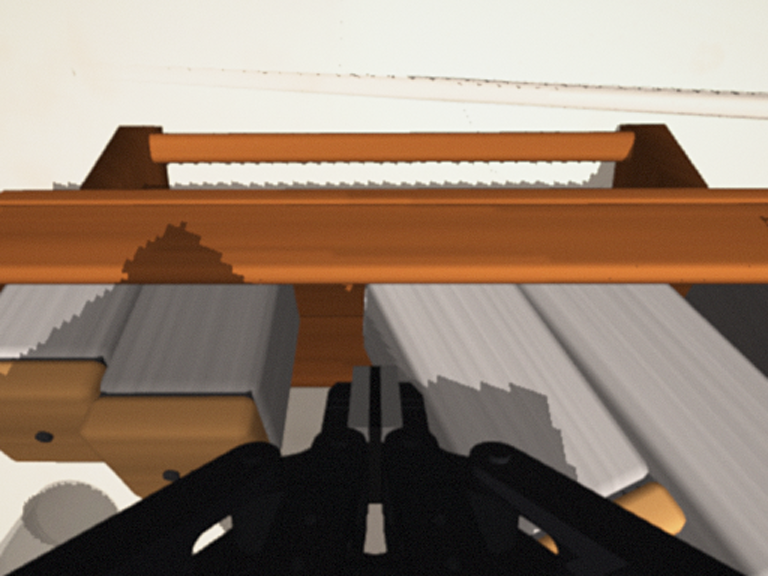

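The feet are sliding: the floor gap between b and d is now visible from x=295 to 365. I'll go lower and push further.

```bash
python3 -m jog '[[[0,0,-0.8],0,1],[[-0.4,0.7,-1.2],0,1],[[-0.8,1.4,-1.4],0,1],[[-1.2,2.1,-1.4],0,1],[[-1.2,2.1,-0.8],0,1],[[-1.2,2.1,-0.2],0,1],[[-1.2,2.1,0.4],0,1],[[-1.2,2.1,0.8],0,1],[[-1.2,2.1,0.8],0,1]]'
python3 - <<'E'
from plan import *
f=grab_frame("wrist"); cv2.imwrite("pics/w8.png",cv2.resize(f["image"],None,fx=1.5,fy=1.5,interpolation=cv2.INTER_CUBIC))
p,M,o=RT(); print(wt(p-[0,0,.1734]),M.T@o["contact_force"])
E
```

```text
clock: 9.18
tcp_pos: [0.5292, 0.3286, 0.2419]
orientation: [-0.322, 2.064, -2.039]
contact_force: [-18.0, 9.4, 31.7]
grip_width: -0.0
[ 0.0010497  -0.00098176  0.03694314] [ 13.70490192 -31.14990522 -15.62861593]
```

View pics/w8.png

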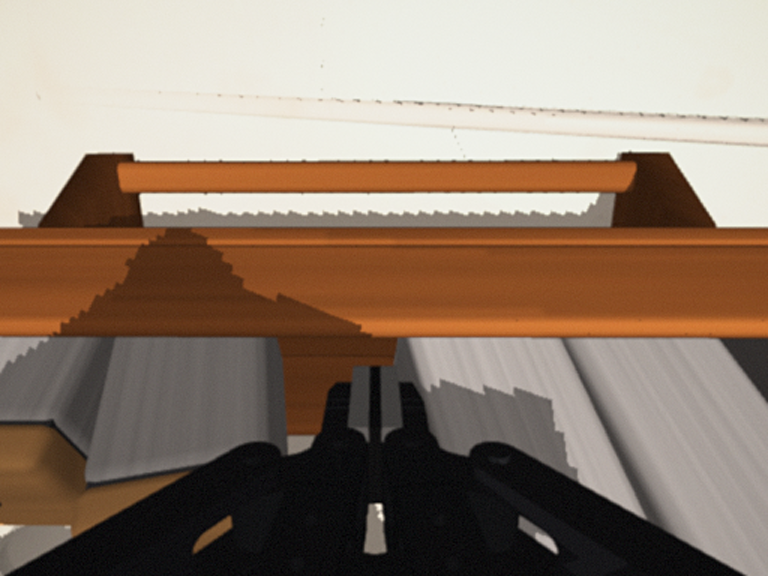

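Linkage seems to bear on b (31 N up), so I'll rise about 15 mm and continue sideways only.

```bash
python3 -m jog '[[[0.4,-0.7,0],0,1],[[0.8,-1.4,0.2],0,1],[[0.8,-1.4,0.7],0,1],[[0.8,-1.4,1.2],0,1],[[0.8,-1.4,1.2],0,1]]'
python3 - <<'E'
from plan import *
f=grab_frame("wrist"); cv2.imwrite("pics/w9.png",cv2.resize(f["image"],None,fx=1.5,fy=1.5,interpolation=cv2.INTER_CUBIC))
p,M,o=RT(); print(wt(p-[0,0,.1734]),M.T@o["contact_force"])
E
```

```text
clock: 9.85
tcp_pos: [0.523, 0.3205, 0.2522]
orientation: [-0.328, 2.072, -2.025]
contact_force: [-10.5, 37.5, -8.7]
grip_width: -0.0001
[-0.00098023 -0.0069187   0.05001643] [ -1.8057224    8.24799141 -37.5189525 ]
```

View pics/w9.png

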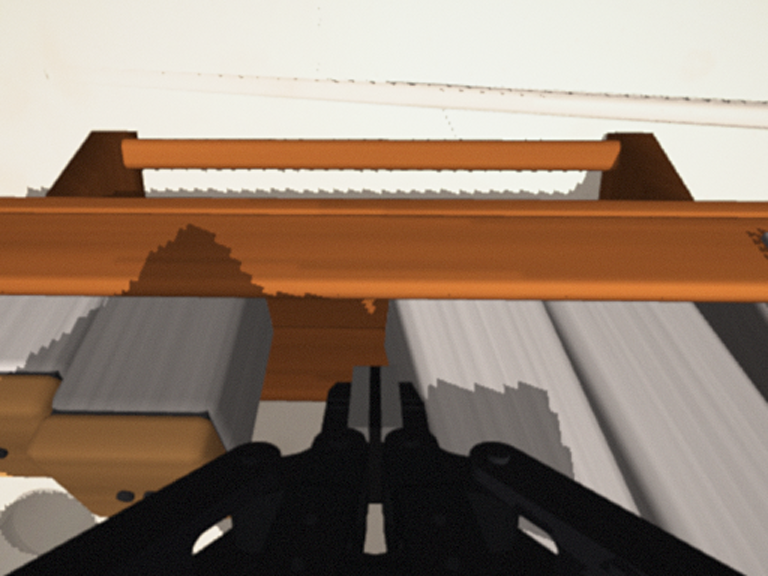

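b stands straight again and the gap is wide (270–395 at the back lip), but the lateral force is 37 N because the linkage touches d. I'll back off, rise and look.

```bash
python3 -m jog '[[[0,0,-0.6],0,1],[[0.5,-1.0,-1.2],0,1],[[1.5,-4,-1.2],0,1],[[2,-8,-1.2],0,1],[[2,-12,-1.2],0,1],[[2,-12,-1.2],0,1],[[2,-12,-1.2],0,1]]'
python3 - <<'E'
from plan import *
import pickle
f=grab_frame("wrist"); pickle.dump(f,open("w10.pkl","wb")); cv2.imwrite("pics/w10.png",cv2.resize(f["image"],None,fx=1.5,fy=1.5,interpolation=cv2.INTER_CUBIC))
p,M,o=RT(); print(wt(p-[0,0,.1734]),M.T@o["contact_force"])
E
```

```text
clock: 10.78
tcp_pos: [0.506, 0.3115, 0.3703]
orientation: [-0.318, 2.056, -2.06]
contact_force: [0.0, -0.5, -0.7]
grip_width: -0.0
[ 0.04128037 -0.01017912  0.16152367] [0.51605585 0.09641456 0.3137798 ]
```

View pics/w10.png

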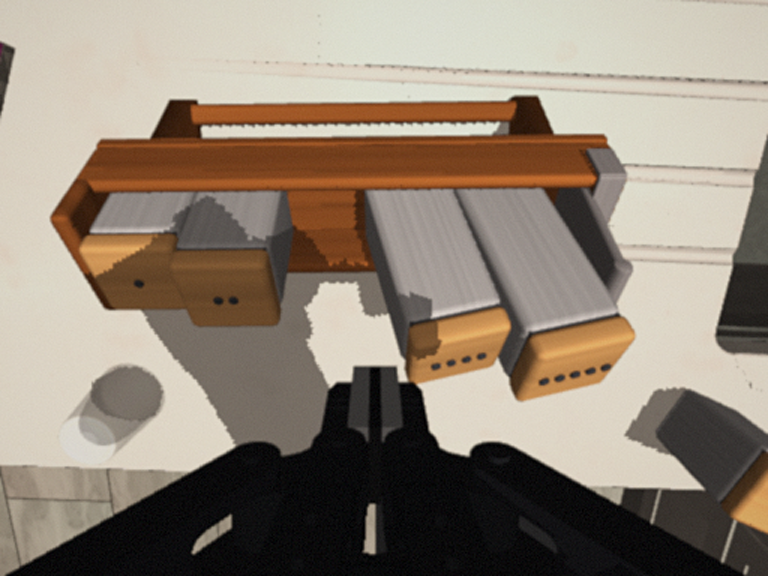

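```bash
cat >> plan.py <<'E'
def ytray(f,u,v,z):
    """tray x,y of pixel on plane z_tray=z"""
    o,d=ray(f,u,v); t0,M=trayT(RK); oo=M.T@(o-t0); dd=M.T@d; return (oo+dd*(z-oo[2])/dd[2])[:2].round(4)
E
python3 - <<'E'
from plan import *; import pickle
f=pickle.load(open("w10.pkl","rb"))
g=lambda n,u,v,z: print(n,ytray(f,u/1.5-.17,v/1.5-.17,z))
g('a',139,283,.07);g('b',226,300,.082);g('d',459,361,.106);g('e',575,374,.118)
g('b foot R at backlip top',290,192,.034); g('d face at lip',366,190,.034); g('e right at lip',552,190,.034); g('d/e',458,190,.034)
g('d lid FL top',408,380,.106); g('d lid FR',507,365,.106); 
g('stop tip top L?',615,300,.09)
g('front: d bottom left',375,270,.034)
E
```

```text
a [-0.0048  0.1084]
b [-0.0045  0.0621]
d [-0.0221 -0.051 ]
e [-0.0154 -0.1017]
b foot R at backlip top [0.0244 0.0326]
d face at lip [ 0.0255 -0.0062]
e right at lip [ 0.0253 -0.1008]
d/e [ 0.0254 -0.053 ]
d lid FL top [-0.0386 -0.0273]
d lid FR [-0.0255 -0.0748]
stop tip top L? [ 0.0039 -0.1223]
front: d bottom left [-0.0317 -0.0107]
```

The picture shows the floor gap from 288 to 368 and the stop at the right end, with d and e still leaning about 17° to the right. With the jaws along the row the flared linkage gets in the way. Turned 90°, the gripper is slim along the row, so I'll turn it, go low and push.

Run:
```python
from plan import *
go(tw([0,.015,.042])+[0,0,.1734+.09],RK[2])
```

```text
shift cm [-2.41  3.4  -2.52] twist 1.57 clock 10.825 q [-0.3   0.42 -0.46  1.76  0.22  1.01 -2.11]
```

```bash
python3 -m jog '[[[-1,0,-1],-0.18,1],[[-2,0,-2],-0.36,1],[[-2.4,1,-2.5],-0.54,1],[[-2.4,2,-2.5],-0.72,1],[[-2.4,3,-2.5],-0.9,1],[[-2.4,3.4,-2.5],-1.08,1],[[-2.4,3.4,-2.5],-1.26,1],[[-2.4,3.4,-2.5],-1.44,1],[[-2.4,3.4,-2.5],-1.57,1],[[-2.4,3.4,-2.5],-1.57,1]]'
python3 - <<'E'
from plan import *
f=grab_frame("wrist"); cv2.imwrite("pics/w11.png",cv2.resize(f["image"],None,fx=1.5,fy=1.5,interpolation=cv2.INTER_CUBIC))
p,M,o=RT(); print(wt(p-[0,0,.1734]),M.T@o["contact_force"]);print((M.T@trayT(RK)[1]).round(2))
go(tw([0,.015,.042])+[0,0,.1734],RK[2])
E
```

```text
clock: 12.08
tcp_pos: [0.5209, 0.3431, 0.3358]
orientation: [-1.341, 0.984, -0.981]
contact_force: [-0.5, -0.4, 1.0]
grip_width: 0.0002
[0.04517545 0.0154428  0.12029967] [-0.36559649 -0.23725389  1.21979159]
[[-0.   -1.    0.  ]
 [-0.5  -0.   -0.86]
 [ 0.86 -0.   -0.5 ]]
shift cm [0.04 9.04 0.02] twist -0.003 clock 12.125 q [-0.12  0.59 -0.79  1.71  0.47  1.05 -0.76]
```

View pics/w11.png

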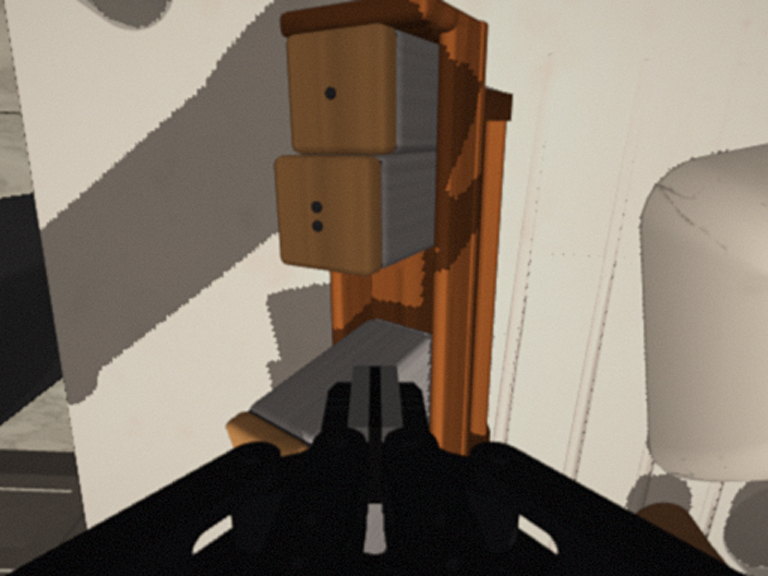

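b's lid is at (330,215), the open gap from 270 to 330 in rows, and d's left face is slanting beneath the fingers. I'll descend into the gap.

```bash
python3 -m jog '[[[0,3,0],0,1],[[0,6,0],0,1],[[0,8,0],0,1],[[0,9,0],0,1],[[0,9,0],0,1],[[0,9,0],0,1]]'
python3 - <<'E'
from plan import *
f=grab_frame("wrist"); cv2.imwrite("pics/w12.png",cv2.resize(f["image"],None,fx=1.5,fy=1.5,interpolation=cv2.INTER_CUBIC))
p,M,o=RT(); print(wt(p-[0,0,.1734]),M.T@o["contact_force"])
E
```

```text
clock: 12.88
tcp_pos: [0.5212, 0.3443, 0.2487]
orientation: [-1.337, 0.981, -0.981]
contact_force: [-0.0, -0.2, -0.4]
grip_width: 0.0002
[0.00195261 0.01628799 0.04433601] [ 0.28845092 -0.45351724  0.30420344]
```

View pics/w12.png

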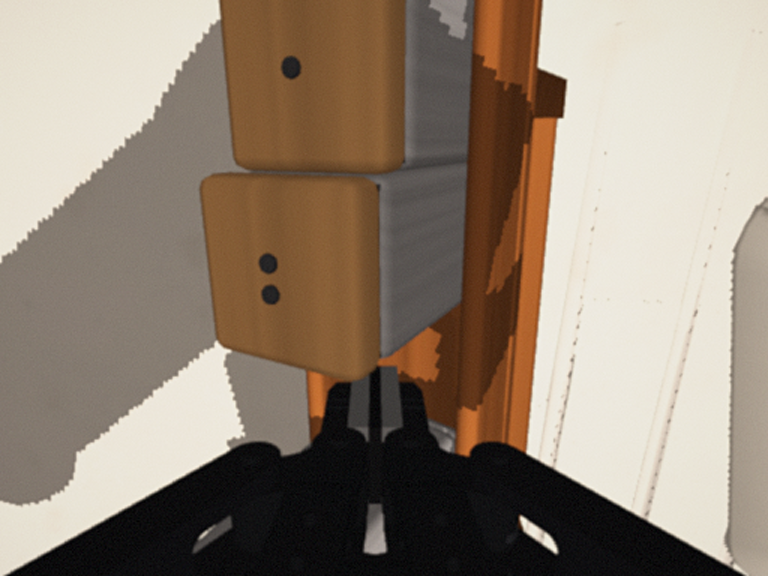

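```bash
python3 -m jog '[[[0.5,0,0],0,1],[[1.0,0,0],0,1],[[1.4,0,0],0,1],[[1.8,0,0],0,1],[[2.2,0,0],0,1],[[2.5,0,0],0,1],[[2.5,0,0],0,1]]'
python3 - <<'E'
from plan import *
p,M,o=RT(); print(wt(p-[0,0,.1734]),M.T@o["contact_force"])
S=grab_frame("side"); crop(S["image"],115,190,130,110,6,"pics/s4.png")
E
```

```text
clock: 13.8
tcp_pos: [0.5272, 0.325, 0.249]
orientation: [-1.33, 0.981, -0.971]
contact_force: [-0.2, 14.7, -4.1]
grip_width: 0.0001
[ 0.00199747 -0.00391454  0.04461999] [-13.99610652   4.3074686    4.29823557]
```

View pics/s4.png

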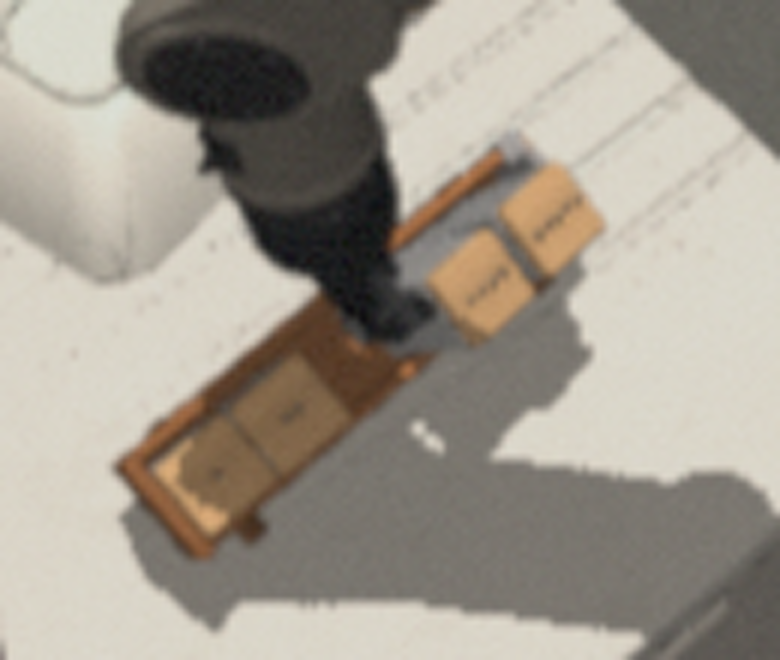

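It's sliding with 14 N on the tool; d and e are moving. I'll continue.

```bash
python3 -m jog '[[[0.3,0,0],0,1],[[0.6,0,0],0,1],[[0.9,0,0],0,1],[[1.1,0,0],0,1],[[1.1,0,0],0,1]]'
python3 - <<'E'
from plan import *
p,M,o=RT(); print(wt(p-[0,0,.1734]),M.T@o["contact_force"])
S=grab_frame("side"); crop(S["image"],115,190,130,110,6,"pics/s5.png")
f=grab_frame("wrist"); cv2.imwrite("pics/w13.png",cv2.resize(f["image"],None,fx=1.5,fy=1.5,interpolation=cv2.INTER_CUBIC))
E
```

```text
clock: 14.48
tcp_pos: [0.5277, 0.3214, 0.2499]
orientation: [-1.321, 0.982, -0.958]
contact_force: [-3.2, 33.4, -11.4]
grip_width: -0.0002
[ 0.00194215 -0.00751613  0.04563499] [-32.40838942  12.20118387   7.27637474]
```

View pics/s5.png

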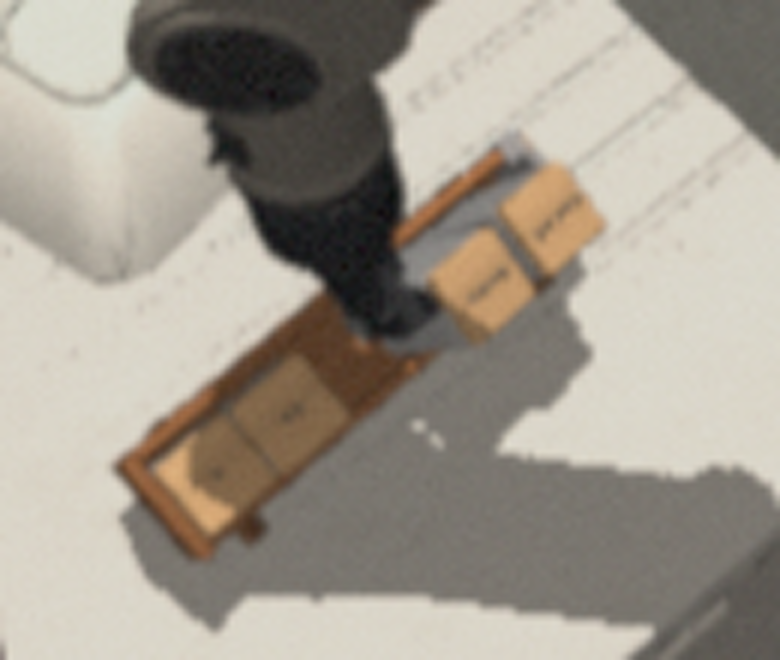

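View pics/w13.png

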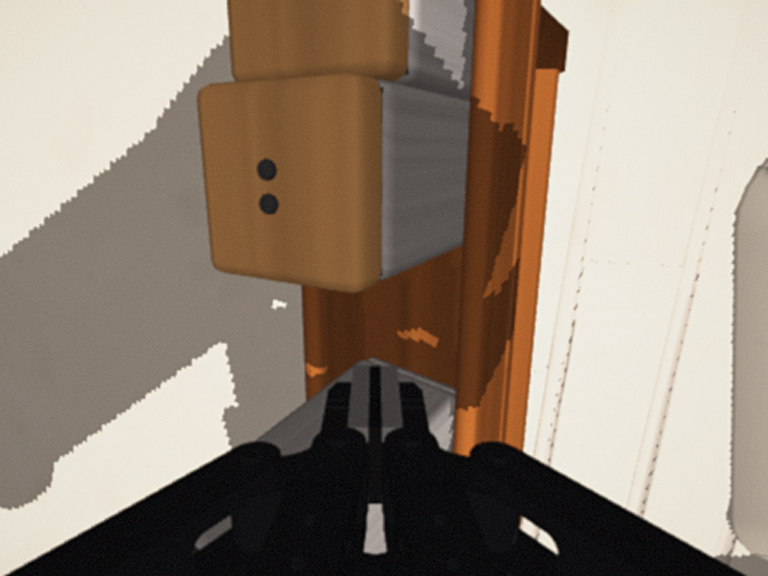

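Stuck at 32 N; d and e may already be flush against the stop. I'll back off and rise to check.

```bash
python3 -m jog '[[[-1.0,0,0],0,1],[[-2,0,0],0,1],[[-2.5,-3,0],0,1],[[-3,-8,0],0,1],[[-5,-14,-3],0,1],[[-5,-16,-3],0,1],[[-5,-16,-3],0,1],[[-5,-16,-3],0,1]]'
python3 - <<'E'
from plan import *
import pickle
p,M,o=RT(); print(wt(p-[0,0,.1734]),M.T@o["contact_force"])
f=grab_frame("wrist"); pickle.dump(f,open("w14.pkl","wb")); cv2.imwrite("pics/w14.png",cv2.resize(f["image"],None,fx=1.5,fy=1.5,interpolation=cv2.INTER_CUBIC))
S=grab_frame("side"); pickle.dump(S,open("s6.pkl","wb"));crop(S["image"],115,190,130,110,6,"pics/s6.png")
E
```

```text
clock: 15.58
tcp_pos: [0.4885, 0.347, 0.4065]
orientation: [-1.34, 0.982, -0.983]
contact_force: [-0.4, -0.8, -0.4]
grip_width: -0.0003
[0.0545518  0.02873776 0.19612734] [ 0.6665712   0.40837374 -0.62164622]
```

View pics/w14.png

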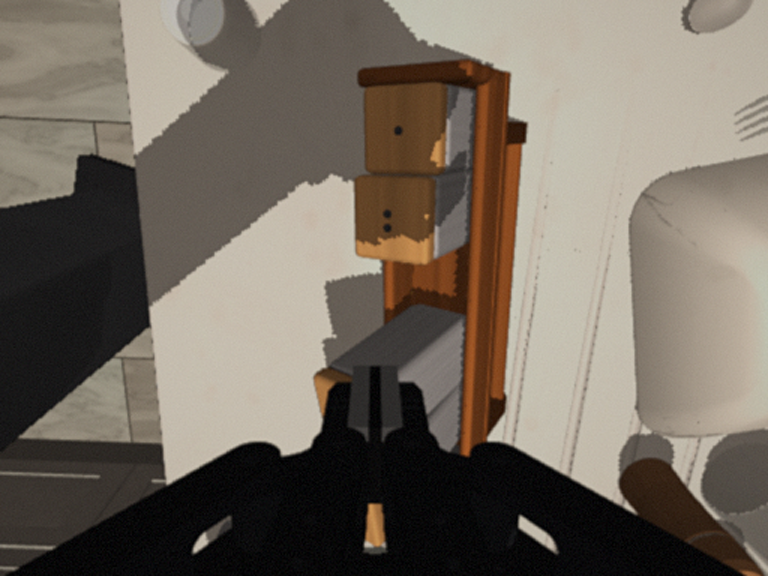

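View pics/s6.png

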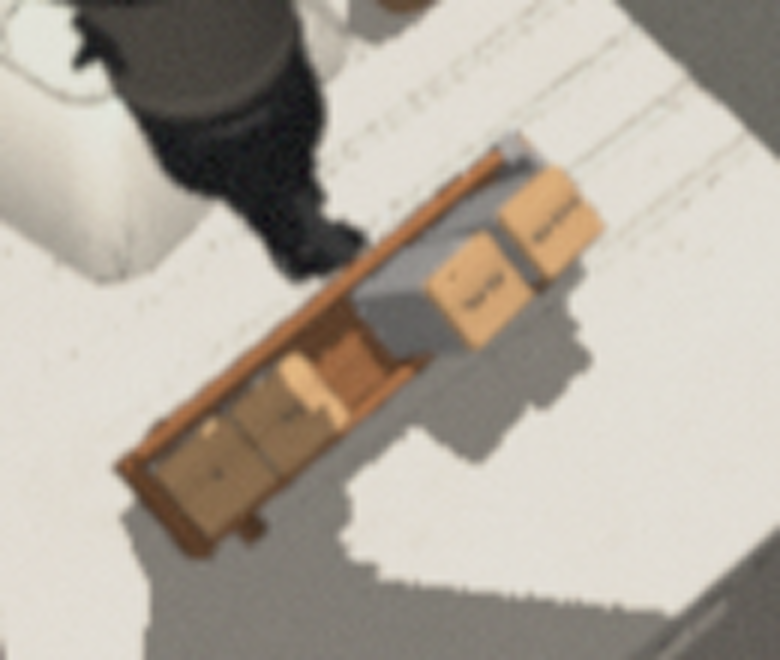

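```bash
cat > lean.py <<'E'
from plan import *; import pickle
from scipy.optimize import least_squares
cs=np.array([[1,1],[1,-1],[-1,-1],[-1,1]])*.023
def pts(q,h):
    y,th,x,ps=q  # centre of underside y, lean to -y th; yaw ps ; bottom-right edge on floor
    Rm=R.from_euler('x',th).as_matrix()@R.from_euler('z',ps).as_matrix()
    o=np.array([x,y,.023*np.sin(abs(th))])
    return o+np.array([[c[0],c[1],h] for c in cs])@Rm.T
def fit(fr,uv,h,q0=(-.04,.2,-.002,0)):
    t0,M=trayT(RK)
    f=lambda q: np.r_[(proj(fr,t0+pts(q,h)@M.T)-uv).ravel(), (q[2]+.002)/.002, q[3]/.05]
    r=least_squares(f,q0); return r.x.round(4), round(r.cost,2)
E
python3 - <<'E'
from lean import *
S=pickle.load(open("s6.pkl","rb"))
c=lambda l: np.array(l).reshape(-1,2)/6+[115,190]-.42
print('d',fit(S,c([427,290,483,230,535,290,478,348]),.106))
print('e',fit(S,c([498,215,555,165,605,225,547,278]),.118,(-.08,.2,-.002,0)))
print('b',fit(S,c([232,400,298,352,348,415,282,475]),.082,(.06,0,-.002,0)))
W=pickle.load(open("w14.pkl","rb"))
g=lambda n,u,v,z: print(n,ytray(W,u/1.5-.17,v/1.5-.17,z))
g('d back left at lip top',466,318,.034); g('b',470,237,.034); g('d front left floor?',412,305,.0)
E
```

```text
d (array([-0.0231,  0.2427, -0.0109,  0.0313]), np.float64(17.64))
e (array([-0.0677,  0.2583, -0.0079,  0.0028]), np.float64(8.22))
b (array([ 0.086 ,  0.2992, -0.0023, -0.0242]), np.float64(1.02))
d back left at lip top [ 0.0257 -0.0034]
b [0.0254 0.0478]
d front left floor? [-0.0282 -0.0138]
```

```bash
python3 -m jog '[[[5,0,1],0,1],[[10,0,1],0,1],[[12,0,1],0,1],[[12,0,1],0,1],[[12,0,1],0,1]]'
python3 - <<'E'
from plan import *
import pickle
p,M,o=RT(); print(wt(p-[0,0,.1734]),o["qvel"].round(3))
f=grab_frame("wrist"); pickle.dump(f,open("w15.pkl","wb")); cv2.imwrite("pics/w15.png",cv2.resize(f["image"],None,fx=1.5,fy=1.5,interpolation=cv2.INTER_CUBIC))
S=grab_frame("top"); pickle.dump(S,open("t7.pkl","wb"));crop(S["image"],125,170,100,60,7,"pics/t7.png")
E
```

```text
clock: 16.3
tcp_pos: [0.5329, 0.2385, 0.4076]
orientation: [-1.339, 0.98, -0.978]
contact_force: [0.5, 0.9, 0.2]
grip_width: 0.0001
[ 0.06345101 -0.08812639  0.19222559] [-0.013 -0.003 -0.007 -0.003  0.002  0.002  0.004]
```

View pics/w15.png

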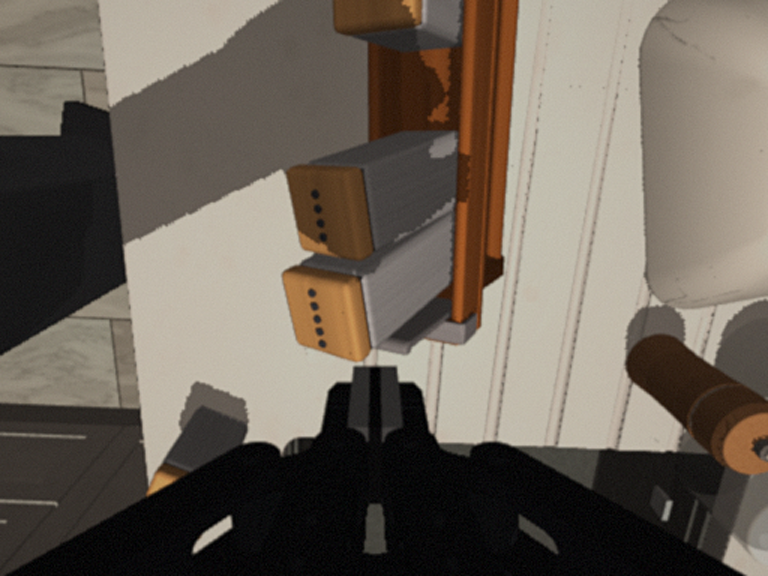

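View pics/t7.png

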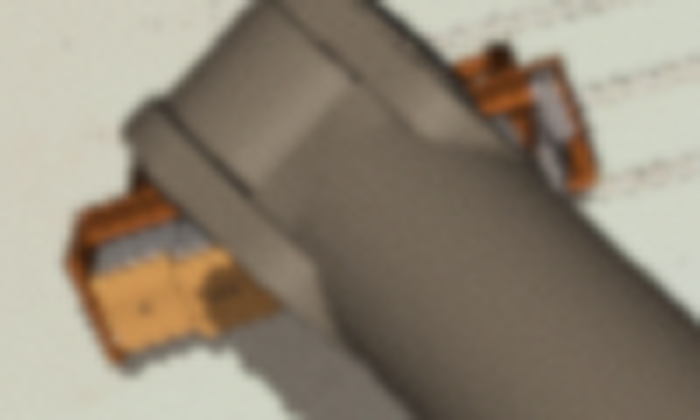

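Run:
```python
from lean import *
W=pickle.load(open("w15.pkl","rb"))
g=lambda n,u,v,z: print(n,ytray(W,u/1.5-.17,v/1.5-.17,z))
g('b right at lip',460,45,.034)
g('d left at lip',457,131,.034); g('d/e at lip',455,212,.034); g('e right at lip',453,292,.034)
g('stop tab',462,330,.034)
for z in (.09,.1,.106): g('d dots %g'%z,319,216,z)
for z in (.1,.11,.118): g('e dots %g'%z,317,318,z)
g('stop top front',405,350,.09)
crop(W["image"],180,0,170,250,3,"pics/w15c.png")
```

```text
b right at lip [0.0242 0.0361]
d left at lip [ 0.0248 -0.0078]
d/e at lip [ 0.026  -0.0531]
e right at lip [ 0.0272 -0.1022]
stop tab [ 0.0344 -0.1258]
d dots 0.09 [-0.0316 -0.0526]
d dots 0.1 [-0.0243 -0.0508]
d dots 0.106 [-0.0199 -0.0497]
e dots 0.1 [-0.0279 -0.1085]
e dots 0.11 [-0.0204 -0.104 ]
e dots 0.118 [-0.0144 -0.1004]
stop top front [ 0.0228 -0.1207]
```

View pics/w15c.png

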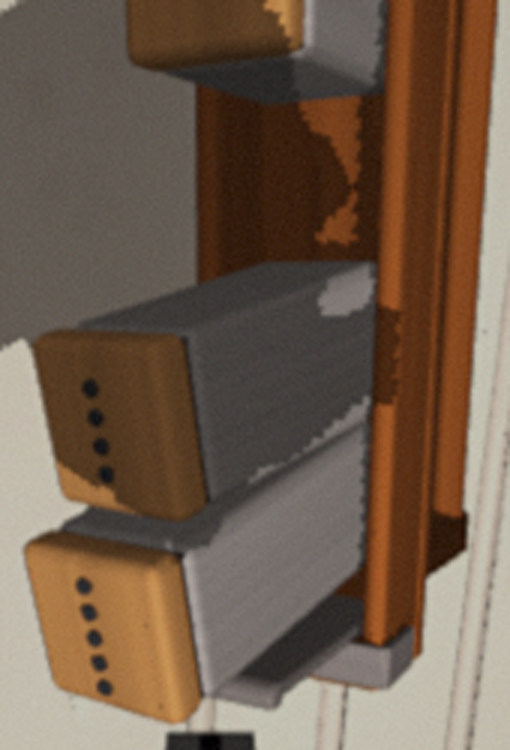

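d and e lean about 0.3 rad right (e's right side at y≈−0.102 at lip height, top about −0.126 over the stop). They are held by friction and wedged on the stop's top edge. I'll first set them upright by nudging e's lid left from the right, then push low.

Run:
```python
from plan import *
T=tw([-.012,-.152,.105]); print(T)
go(T+[0,0,.1734],RK[2])
```

```text
[0.53141881 0.17101487 0.12093267]
shift cm [ 6.42 11.34 -2.19] twist 0.003 clock 16.4 q [ 0.11  0.45 -0.84  1.73  0.36  1.12 -0.53]
```

```bash
python3 -m jog '[[[6.4,0,-2.2],0,1],[[6.4,3,-2.2],0,1],[[6.4,8,-2.2],0,1],[[6.4,11.3,-2.2],0,1],[[6.4,11.3,-2.2],0,1],[[6.4,11.3,-2.2],0,1]]'
python3 - <<'E'
from plan import *
p,M,o=RT(); print(wt(p-[0,0,.1734]),M.T@o["contact_force"])
f=grab_frame("wrist"); cv2.imwrite("pics/w16.png",cv2.resize(f["image"],None,fx=1.5,fy=1.5,interpolation=cv2.INTER_CUBIC))
E
```

```text
clock: 17.15
tcp_pos: [0.5323, 0.1704, 0.2961]
orientation: [-1.337, 0.979, -0.98]
contact_force: [0.2, -0.1, 0.8]
grip_width: -0.0
[-0.01051519 -0.1528374   0.10618752] [ 0.15624056 -0.84472003  0.13684141]
```

View pics/w16.png

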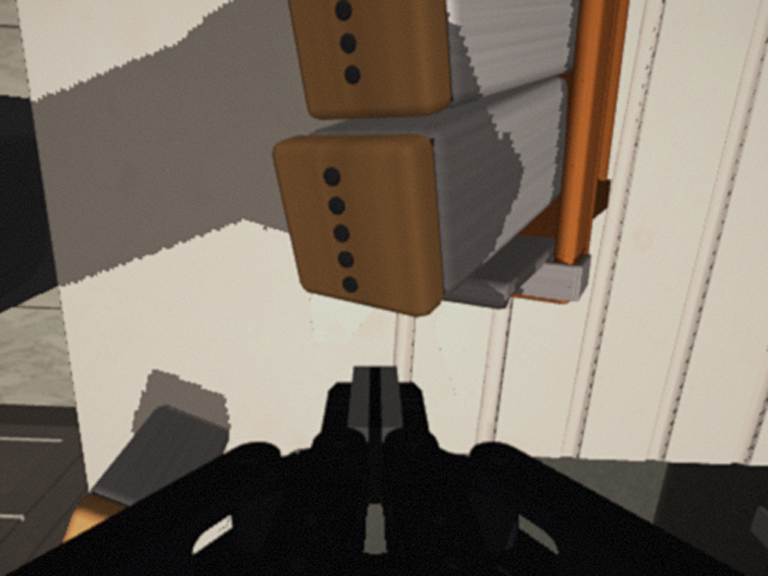

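Tip (375,367) is just right of e's lid (lower edge at about row 310). Now I'll push left slowly.

```bash
python3 -m jog '[[[-1.5,0,0],0,1],[[-2.0,0,0],0,1],[[-2.5,0,0],0,1],[[-3,0,0],0,1],[[-3.5,0,0],0,1],[[-4,0,0],0,1],[[-4.4,0,0],0,1],[[-4.4,0,0],0,1]]'
python3 - <<'E'
from plan import *
p,M,o=RT(); print(wt(p-[0,0,.1734]),M.T@o["contact_force"])
f=grab_frame("wrist"); cv2.imwrite("pics/w17.png",cv2.resize(f["image"],None,fx=1.5,fy=1.5,interpolation=cv2.INTER_CUBIC))
S=grab_frame("side"); crop(S["image"],115,190,130,110,6,"pics/s7.png")
E
```

```text
clock: 18.2
tcp_pos: [0.5186, 0.2114, 0.2947]
orientation: [-1.339, 0.981, -0.98]
contact_force: [0.2, -0.5, 0.7]
grip_width: 0.0003
[-0.01182167 -0.10959706  0.10531711] [ 0.55127904 -0.72592322  0.03761421]
```

View pics/w17.png

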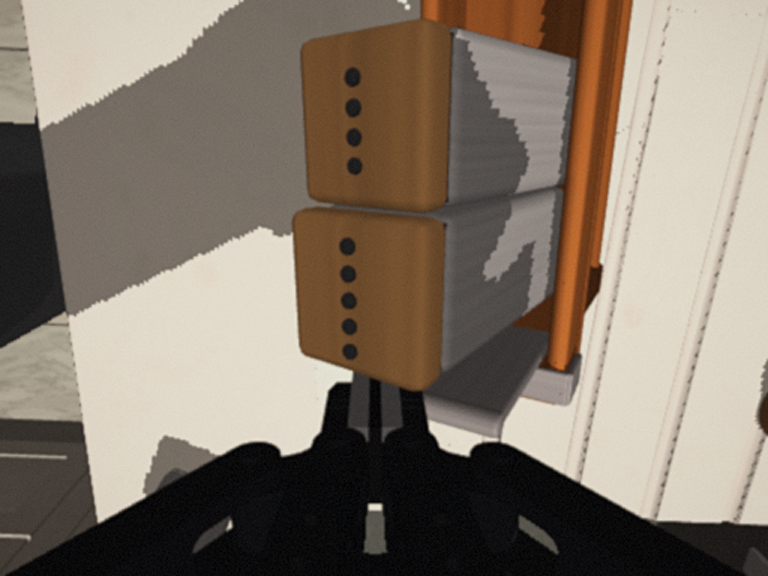

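View pics/s7.png

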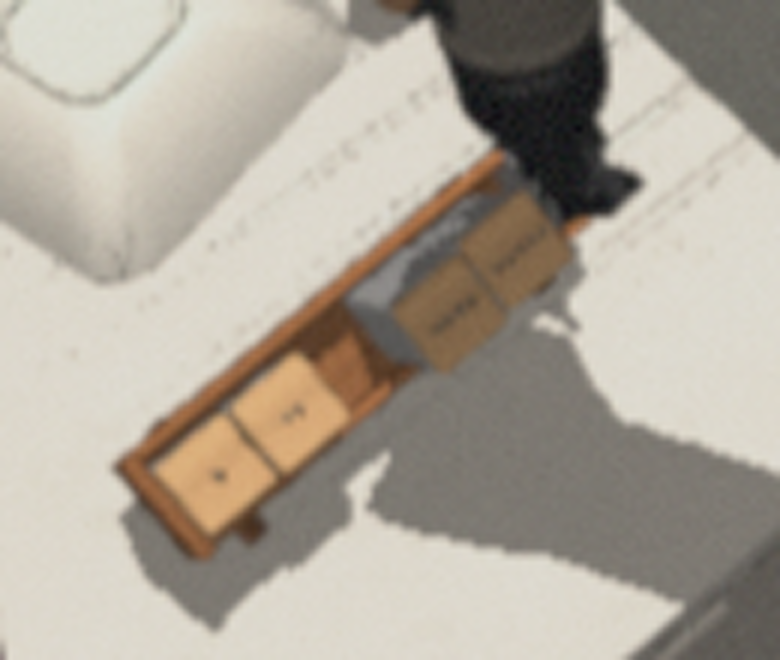

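d and e are almost upright again, side by side with no wedge between them and no contact force. Now I'll go back over to the gap for a low push.

```bash
python3 - <<'E'
from plan import *
go(tw([0,.021,.045])+[0,0,.1734],RK[2])
E
python3 -m jog '[[[0.5,-4,0],0,1],[[0,-9,0],0,1],[[-5,-10,1],0,1],[[-10,-10,1],0,1],[[-13,-10,1],0,1],[[-13,-10,1],0,1],[[-13,-10,1],0,1]]'
python3 - <<'E'
from plan import *
import pickle
f=grab_frame("wrist"); pickle.dump(f,open("w18.pkl","wb")); cv2.imwrite("pics/w18.png",cv2.resize(f["image"],None,fx=1.5,fy=1.5,interpolation=cv2.INTER_CUBIC))
S=grab_frame("side"); crop(S["image"],115,190,130,110,6,"pics/s8.png")
go(tw([0,.021,.045])+[0,0,.1734],RK[2])
E
```

```text
shift cm [-13.11   4.63   4.03] twist -0.0 clock 18.3 q [ 0.09  0.54 -0.77  1.89  0.47  0.9  -0.6 ]
clock: 19.18
tcp_pos: [0.4897, 0.3371, 0.3944]
orientation: [-1.339, 0.981, -0.982]
contact_force: [-0.5, 0.1, -0.1]
grip_width: 0.0
shift cm [-0.29 14.6   3.  ] twist -0.002 clock 19.275 q [-0.08  0.48 -0.84  1.72  0.4   1.12 -0.74]
```

View pics/w18.png

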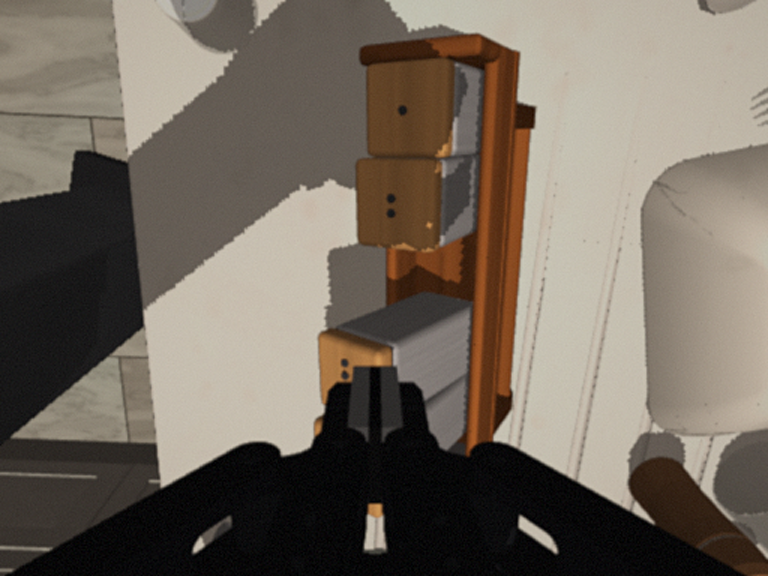

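View pics/s8.png

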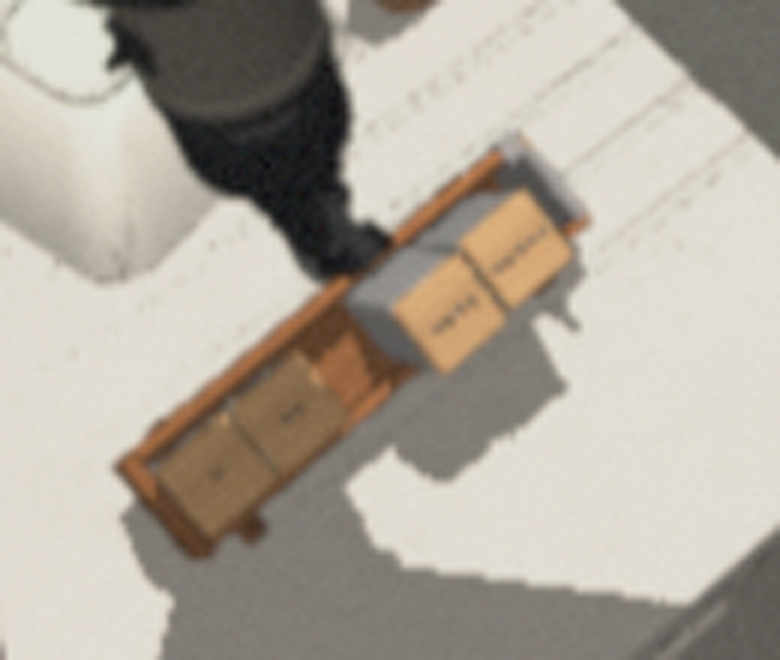

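They stand nearly upright, with free space up to the stop. Descending into the gap.

```bash
python3 -m jog '[[[-0.3,2,3],0,1],[[-0.3,7,3],0,1],[[-0.3,11,3],0,1],[[-0.3,14,3],0,1],[[-0.3,14.6,3],0,1],[[-0.3,14.6,3],0,1],[[0.2,14.6,3],0,1],[[0.6,14.6,3],0,1],[[1.0,14.6,3],0,1],[[1.4,14.6,3],0,1]]'
python3 - <<'E'
from plan import *
p,M,o=RT(); print(wt(p-[0,0,.1734]),M.T@o["contact_force"])
E
```

```text
clock: 20.52
tcp_pos: [0.5221, 0.3336, 0.2491]
orientation: [-1.338, 0.981, -0.981]
contact_force: [-1.2, 0.6, 0.6]
grip_width: 0.0002
[6.02850925e-05 5.81766249e-03 4.57622758e-02] [-0.95196645 -0.60696188 -0.9405826 ]
```

```bash
python3 -m jog '[[[0.4,0,0],0,1],[[0.8,0,0],0,1],[[1.2,0,0],0,1],[[1.6,0,0],0,1],[[1.9,0,0],0,1],[[1.9,0,0],0,1]]'
python3 - <<'E'
from plan import *
p,M,o=RT(); print(wt(p-[0,0,.1734]),M.T@o["contact_force"])
S=grab_frame("side"); crop(S["image"],115,190,130,110,6,"pics/s9.png")
E
```

```text
clock: 21.28
tcp_pos: [0.5276, 0.3166, 0.2492]
orientation: [-1.336, 0.981, -0.979]
contact_force: [0.4, 5.3, 1.1]
grip_width: 0.0003
[ 0.00025596 -0.01203532  0.04581433] [-4.88579918 -1.0678125   2.0035338 ]
```

View pics/s9.png

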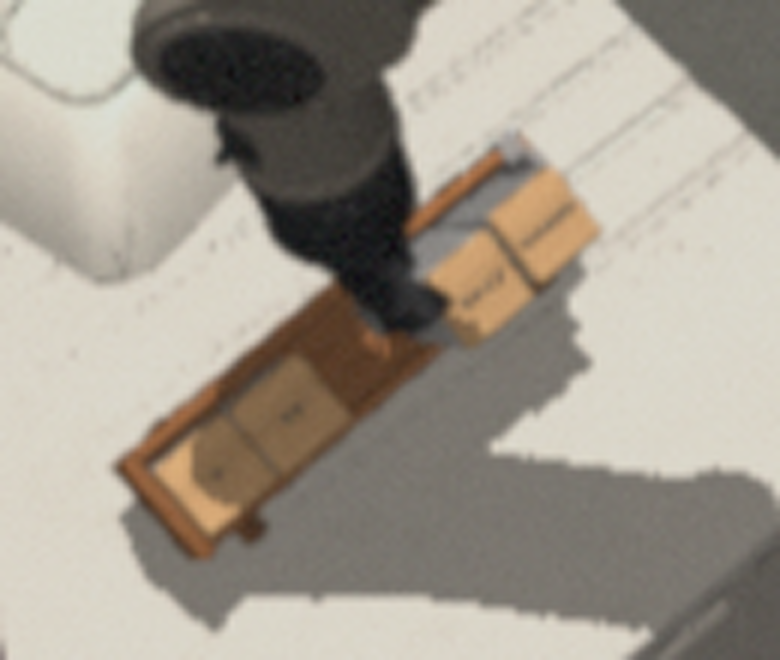

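They slid with only 5 N and the row stays upright. A last bit, then back off and inspect.

```bash
python3 -m jog '[[[0.2,0,0],0,1],[[0.4,0,0],0,1],[[0.4,0,0],0,1],[[-0.8,0,0],0,1],[[-1.2,-3,0],0,1],[[-1.2,-8,0],0,1],[[-1.2,-13,-2],0,1],[[4,-15,-3],0,1],[[8,-15,-3],0,1],[[8,-15,-3],0,1]]'
python3 - <<'E'
from plan import *
import pickle
f=grab_frame("wrist"); pickle.dump(f,open("w19.pkl","wb")); cv2.imwrite("pics/w19.png",cv2.resize(f["image"],None,fx=1.5,fy=1.5,interpolation=cv2.INTER_CUBIC))
S=grab_frame("side"); crop(S["image"],115,190,130,110,6,"pics/s10.png")
p,M,o=RT(); print(o["clock"],o["qvel"].round(3))
E
```

```text
clock: 22.58
tcp_pos: [0.5249, 0.2254, 0.3981]
orientation: [-1.34, 0.985, -0.989]
contact_force: [0.8, 0.2, 1.0]
grip_width: 0.0
22.675 [-0.027  0.007 -0.026 -0.004 -0.005 -0.006 -0.003]
```

View pics/w19.png

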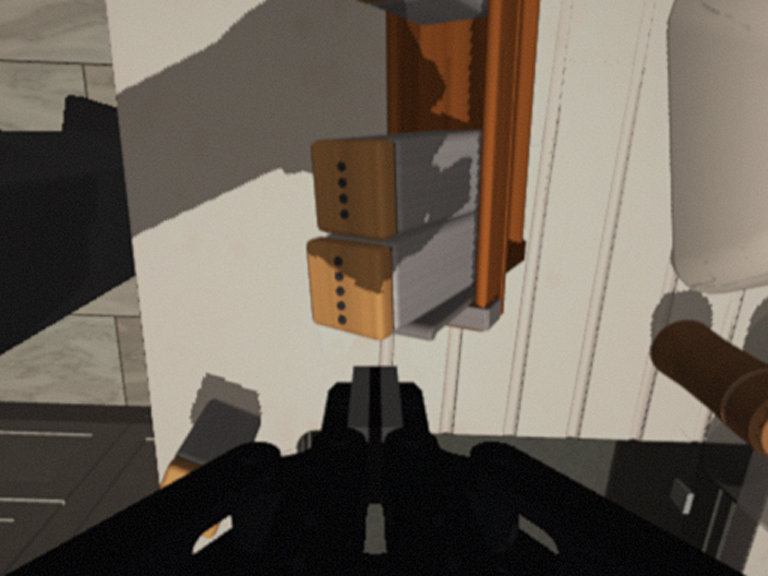

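View pics/s10.png

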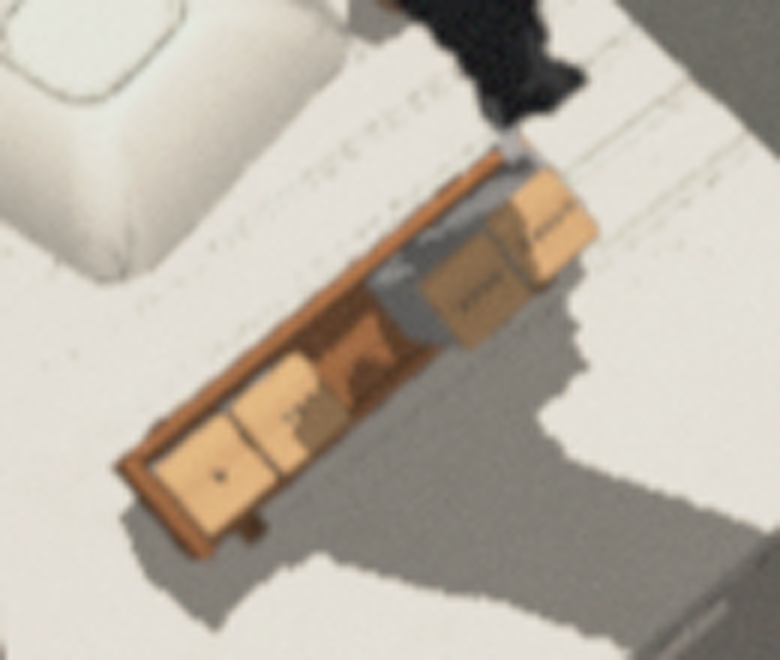

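Run:
```python
from plan import *; import pickle
W=pickle.load(open("w19.pkl","rb"))
g=lambda n,u,v,z: print(n,ytray(W,u/1.5-.17,v/1.5-.17,z))
g('b right at lip',487,15,.034)
g('d left at lip',483,131,.034); g('d/e at lip',477,212,.034); g('e right at lip',473,292,.034)
g('d dots',343,190,.106); g('e dots',340,290,.118); g('tab',475,318,.034)
g('d lid left top',313,141,.106);g('d lid right',318,236,.106)
```

```text
b right at lip [0.0251 0.0358]
d left at lip [ 0.0263 -0.0204]
d/e at lip [ 0.0253 -0.0642]
e right at lip [ 0.0254 -0.112 ]
d dots [-0.0178 -0.047 ]
e dots [-0.0132 -0.0936]
tab [ 0.0276 -0.1281]
d lid left top [-0.0345 -0.0244]
d lid right [-0.034  -0.0709]
```

d's left side is now at y≈−0.020 and e's right side at −0.112, against b's right side at +0.037. Centres are therefore about 106 mm apart, which meets step 1, and both tins are upright along the row. Next is tin c, turning −1.13 rad on the way with the gripper open.

Run:
```python
from plan import *
go([.4535,.042,.35],np.pi/2-.13)
```

```text
shift cm [ 15.78   4.87 -12.27] twist -1.137 clock 22.675 q [ 0.13  0.44 -0.85  1.77  0.37  1.1  -0.54]
```

```bash
python3 -m jog '[[[4,0,-3],-0.17,-1],[[8,0,-6],-0.34,-1],[[12,1,-9],-0.51,-1],[[15.8,3,-12.3],-0.68,-1],[[15.8,4.9,-12.3],-0.85,-1],[[15.8,4.9,-12.3],-1.02,-1],[[15.8,4.9,-12.3],-1.137,-1],[[15.8,4.9,-12.3],-1.137,-1],[[15.8,4.9,-12.3],-1.137,-1]]'
python3 - <<'E'
from plan import *
import pickle
f=grab_frame("wrist"); pickle.dump(f,open("w20.pkl","wb")); cv2.imwrite("pics/w20.png",cv2.resize(f["image"],None,fx=1.5,fy=1.5,interpolation=cv2.INTER_CUBIC))
go([.4535,.042,.252],np.pi/2-.13)
E
```

```text
clock: 23.8
tcp_pos: [0.4534, 0.0432, 0.3497]
orientation: [-1.568, 0.101, -0.101]
contact_force: [-0.0, 0.4, -0.6]
grip_width: 0.0855
shift cm [ 0.02  9.77 -0.1 ] twist 0.001 clock 23.85 q [ 0.71  0.38 -1.11  2.06  0.42  0.95  0.81]
```

View pics/w20.png

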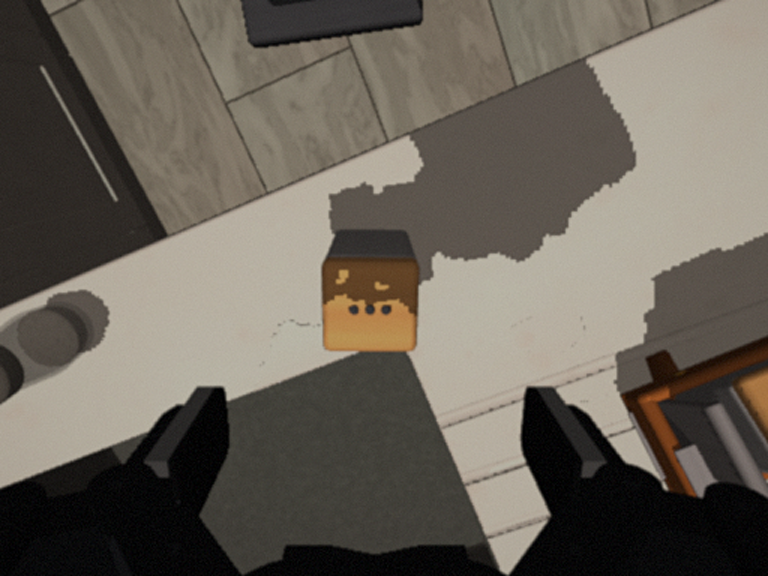

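Tin c's lid (dots at (370,309)) is centred between the fingers (228–523) with its sides parallel to them. I'll check its position from the dots, then descend.

```bash
python3 - <<'E'
from plan import *; import pickle
f=pickle.load(open("w20.pkl","rb")); print(at_z(f,370/1.5-.17,309/1.5-.17,.095)); p,M,o=RT(); print((M.T@(at_z(f,370/1.5-.17,309/1.5-.17,.095)-p))*100)
E
python3 -m jog '[[[0,4,-0.1],0,-1],[[0,8,-0.1],0,-1],[[0,9.7,-0.1],0,-1],[[0,9.8,-0.1],0,-1],[[0,9.8,-0.1],0,-1]]'
python3 - <<'E'
from plan import *
f=grab_frame("wrist"); cv2.imwrite("pics/w21.png",cv2.resize(f["image"],None,fx=1.5,fy=1.5,interpolation=cv2.INTER_CUBIC))
E
```

```text
[0.45301262 0.04096419 0.095     ]
[-1.71786281e-02  2.54720061e+01 -2.12228762e-01]
clock: 24.48
tcp_pos: [0.4537, 0.0419, 0.2524]
orientation: [-1.568, 0.1, -0.101]
contact_force: [-0.4, -0.5, -0.7]
grip_width: 0.0852
```

View pics/w21.png

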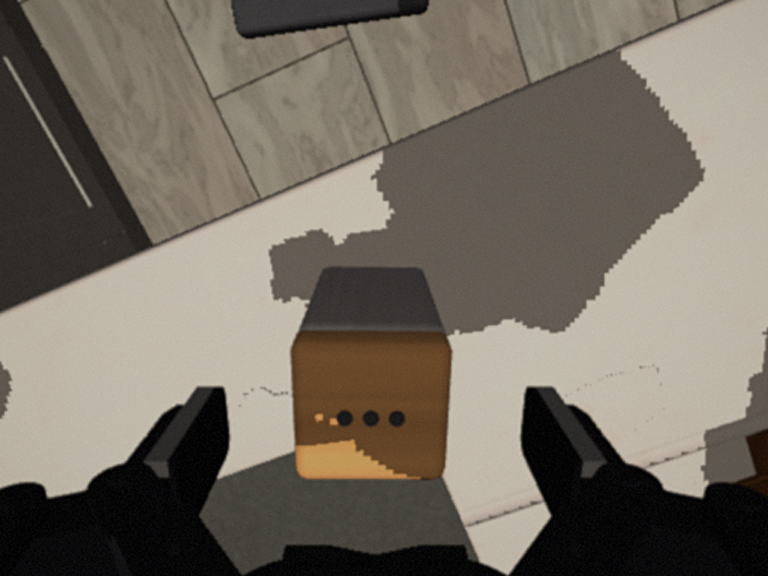

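```bash
python3 -m jog '[[[0,0,0],0,0.2],[[0,0,0],0,0.6],[[0,0,0],0,1],[[0,0,0],0,1],[[0,0,0],0,1]]' 20
python3 - <<'E'
from plan import *
f=grab_frame("wrist"); cv2.imwrite("pics/w22.png",cv2.resize(f["image"],None,fx=1.5,fy=1.5,interpolation=cv2.INTER_CUBIC))
print(RT()[2]["grip_width"])
E
```

```text
clock: 25.15
tcp_pos: [0.4537, 0.0415, 0.2522]
orientation: [-1.569, 0.1, -0.101]
contact_force: [-1.3, -0.6, 6.5]
grip_width: 0.0455
0.04497686072032302
```

View pics/w22.png

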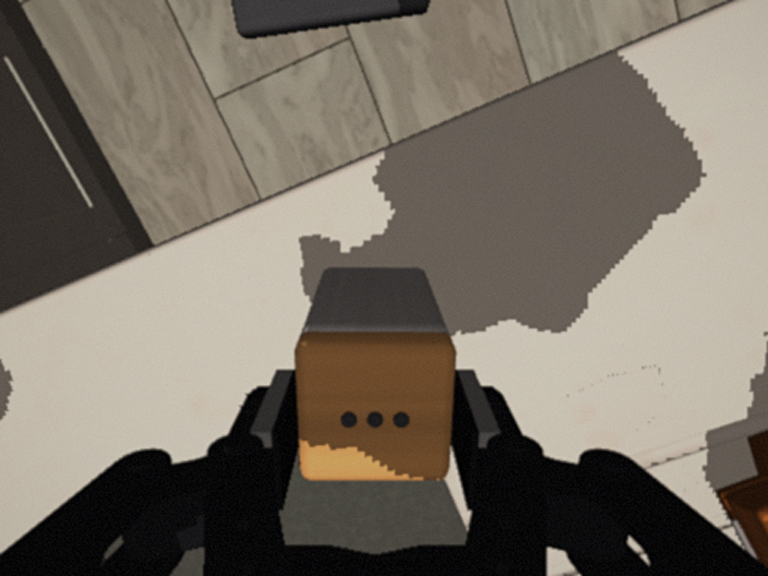

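Tin c is gripped at 45.5 mm, lid at (375,405). Before lifting I'll triangulate the rail behind the rack from two earlier pictures, since I want to use the lip's back as a jig to tilt c in the pads.

```bash
python3 - <<'E'
from plan import *; import pickle
def line(f,u,v):
    o,d=ray(f,u/1.5-.17,v/1.5-.17); Rr=R.from_euler('z',-RK[2]); o=Rr.apply(o-[RK[0],RK[1],0]); d=Rr.apply(d); return o[[0,2]],d[[0,2]]
def meet(a,b):
    (o1,d1),(o2,d2)=line(*a),line(*b); t=np.linalg.solve(np.c_[d1,-d2],o2-o1); return o1+d1*t[0]
w2,w10=[pickle.load(open(n,"rb")) for n in("w2.pkl","w10.pkl")]
print("rail top",meet((w2,320,146),(w10,350,105)),"rail low",meet((w2,320,157),(w10,350,122)))
print("lip outer",meet((w2,320,177),(w10,350,137)), "lip step2",meet((w2,320,182),(w10,350,146)),"lip inner",meet((w2,370,219),(w10,420,190)))
E
python3 -m jog '[[[0,-3,0],0,1],[[0,-8,0],0,1],[[0,-13,0],0,1],[[0,-13,0],0,1]]'
```

```text
rail top [0.0469726  0.05231874] rail low [0.03921856 0.01770851]
lip outer [0.03084164 0.08349583] lip step2 [0.02622942 0.06119528] lip inner [0.00326285 0.06077153]
clock: 25.7
tcp_pos: [0.4544, 0.0422, 0.3847]
orientation: [-1.568, 0.096, -0.106]
contact_force: [-0.1, 0.0, -1.8]
grip_width: 0.0453
```

The rail lies at about X=0.043, Z≤0.05, below where I need to be. Plan: hold c upright behind the gap with its bottom at Z=0.065, then pull it forward so its lower front edge catches on the sloping back of the lip and turns 30° in the pads. After that lift it over the lip and lower it along the tray's z.

```bash
cat >> plan.py <<'E'
def rw(X,y,Z): # rack frame -> world
    return np.array([RK[0],RK[1],0])+R.from_euler('z',RK[2]).apply([X,y,Z])
def wr(P): return R.from_euler('z',-RK[2]).apply(np.array(P)-[RK[0],RK[1],0])
E
python3 - <<'E'
from plan import *; import pickle
go(rw(.062,.013,.435),np.pi/2+RK[2])
t=pickle.load(open("t7.pkl","rb")); print("mill",wr(at_z(t,204,135,.13)))
E
```

```text
shift cm [10.4  -4.95 33.99] twist -0.435 clock 25.7 q [ 0.77  0.33 -1.16  2.03  0.36  1.    0.87]
mill [ 0.17018514 -0.18875543  0.13      ]
```

```bash
python3 -m jog '[[[2,-4,4],-0.1,1],[[4,-5,9],-0.2,1],[[6,-5,15],-0.3,1],[[8,-5,21],-0.435,1],[[9,-5,27],-0.435,1],[[10.4,-5,34],-0.435,1],[[10.4,-5,34],-0.435,1],[[10.4,-5,34],-0.435,1],[[10.4,-5,34],-0.435,1],[[10.4,-5,34],-0.435,1]]'
python3 - <<'E'
from plan import *; import pickle
f=grab_frame("wrist"); pickle.dump(f,open("w23.pkl","wb")); cv2.imwrite("pics/w23.png",cv2.resize(f["image"],None,fx=1.5,fy=1.5,interpolation=cv2.INTER_CUBIC))
p,M,o=RT(); print(wr(p),o["qvel"].round(2))
go(rw(.062,.013,.317),np.pi/2+RK[2])
E
```

```text
clock: 26.95
tcp_pos: [0.6005, 0.3636, 0.4317]
orientation: [-1.559, -0.239, 0.239]
contact_force: [1.3, -0.6, -1.4]
grip_width: 0.0454
[0.06095497 0.01114395 0.43182373] [-0.01  0.   -0.   -0.   -0.    0.   -0.  ]
shift cm [ 0.1  11.48  0.2 ] twist -0.001 clock 27.0 q [-0.01  0.72 -1.06  1.4   0.63  1.38  0.8 ]
```

View pics/w23.png

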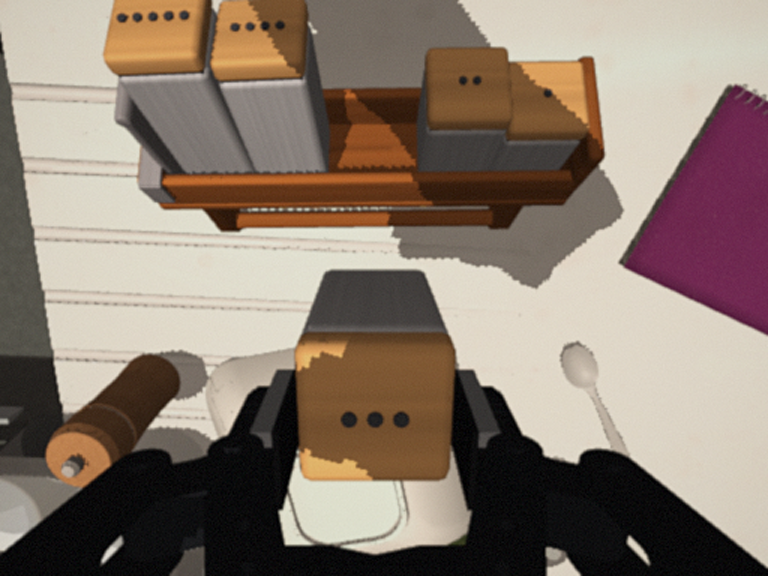

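Run:
```python
from plan import *; import pickle
f=pickle.load(open("w23.pkl","rb"))
q=lambda u,v,z: wr(at_z(f,u/1.5-.17,v/1.5-.17,z)).round(4)
for z in (0,.05,.1): print("bowl",q(225,375,z),q(270,350,z))
g=lambda n,u,v,z: print(n,ytray(f,u/1.5-.17,v/1.5-.17,z))
g('b right',418,168,.034);g('d left',328,170,.034);g('d dots',258,26,.106);g('e dots',153,16,.118);g('b dots',470,80,.082);g('a dots',548,94,.07)
g('d lid left edge',307,50,.106); g('b lid right',426,90,.082)
```

```text
bowl [ 0.183  -0.1208  0.    ] [ 0.1594 -0.0798  0.    ]
bowl [ 0.1581 -0.1043  0.05  ] [ 0.1374 -0.0685  0.05  ]
bowl [ 0.1333 -0.0879  0.1   ] [ 0.1155 -0.0572  0.1   ]
b right [0.0229 0.0377]
d left [ 0.0241 -0.0183]
d dots [-0.0184 -0.0475]
e dots [-0.0138 -0.0946]
b dots [-0.0046  0.0624]
a dots [-0.0041  0.1086]
d lid left edge [-0.0045 -0.0226]
b lid right [0.0014 0.0385]
```

b's right side is at 0.038 and d's left side at −0.018 (foot) to −0.023 (top), so c goes at y≈0.013. The bowl is more than 3 cm clear. Lowering behind the lip, then pulling forward.

```bash
python3 -m jog '[[[0.1,4,0.2],0,1],[[0.1,9,0.2],0,1],[[0.1,11.5,0.2],0,1],[[0.1,11.5,0.2],0,1],[[-0.9,11.5,0.2],0,1],[[-1.7,11.5,0.2],0,1],[[-2.5,11.5,0.2],0,1],[[-3.3,11.5,0.2],0,1],[[-3.3,11.5,0.2],0,1]]'
python3 - <<'E'
from plan import *; import pickle
f=grab_frame("wrist"); pickle.dump(f,open("w24.pkl","wb")); cv2.imwrite("pics/w24.png",cv2.resize(f["image"],None,fx=1.5,fy=1.5,interpolation=cv2.INTER_CUBIC))
p,M,o=RT(); print(wr(p),M.T@o["contact_force"])
E
```

```text
clock: 28.12
tcp_pos: [0.568, 0.358, 0.3189]
orientation: [-1.555, -0.244, 0.238]
contact_force: [3.2, 2.2, 3.9]
grip_width: 0.0456
[0.02849854 0.0152205  0.31850314] [ 3.05712982 -4.67542826  0.53154212]
```

View pics/w24.png

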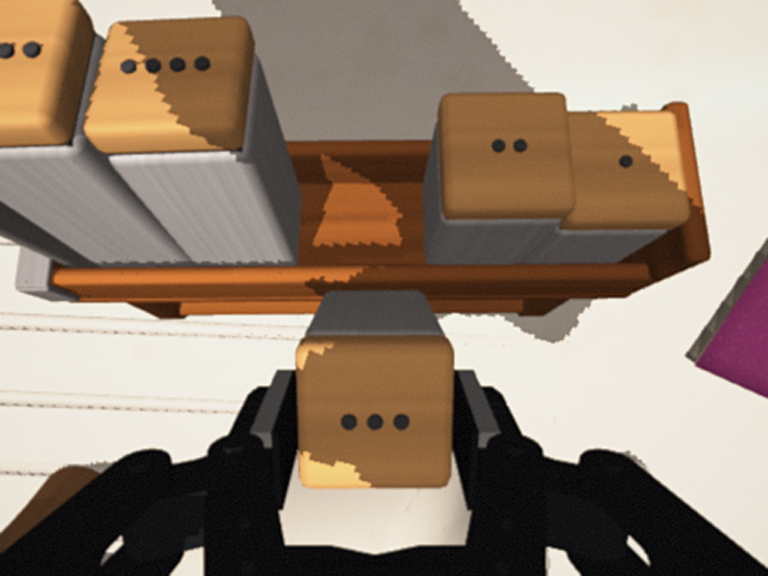

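c has begun to tilt (its foot edge went from row 270 to 292) with just 3–5 N. Continuing the pull.

```bash
python3 -m jog '[[[-0.8,0,0],0,1],[[-1.6,0,0],0,1],[[-2.3,0,0],0,1],[[-3.0,0,0],0,1],[[-3.0,0,0],0,1]]'
python3 - <<'E'
from plan import *; import pickle
f=grab_frame("wrist"); pickle.dump(f,open("w25.pkl","wb")); cv2.imwrite("pics/w25.png",cv2.resize(f["image"],None,fx=1.5,fy=1.5,interpolation=cv2.INTER_CUBIC))
p,M,o=RT(); print(wr(p),M.T@o["contact_force"],o["clock"])
E
```

```text
clock: 28.8
tcp_pos: [0.5385, 0.3478, 0.316]
orientation: [-1.559, -0.24, 0.243]
contact_force: [1.2, -0.9, -1.7]
grip_width: 0.0455
[-0.00264746  0.01445523  0.3160479 ] [ 0.95745112  1.20663907 -0.56325804] 28.85
```

View pics/w25.png

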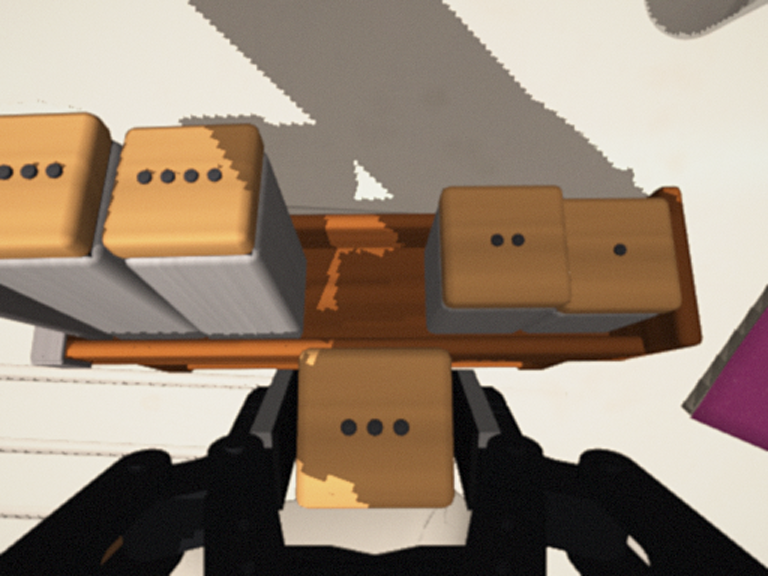

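```bash
cat > ctilt.py <<'E'
from plan import *; import pickle,sys
from scipy.optimize import least_squares
# cam in tool from first reading
def fitc(name,corn,dots):
    f=pickle.load(open(name,"rb")); C=np.array([-.0766,.0311,-.0001]); Rc=np.array([[0,-.953676,-.300833],[0,.300834,-.953676],[1,0,0]])
    uv=np.r_[np.array(corn).reshape(-1,2),[dots]]/1.5-.17
    def pr(P): p=(P-C)@Rc; return np.c_[f["cx"]+f["fx"]*p[:,0]/-p[:,2], f["cy"]-f["fy"]*p[:,1]/-p[:,2]]
    def m(q):
        x,y,z,ph=q; n=np.array([-np.sin(ph),-np.cos(ph),0]); u=np.array([np.cos(ph),-np.sin(ph),0]); k=np.array([0,0,1.])
        c=np.array([x,y,z]); h=.0215
        return np.array([c-u*h-k*h,c-u*h+k*h,c+u*h+k*h,c+u*h-k*h,c])
    r=least_squares(lambda q:(pr(m(q))-uv).ravel(),[0,.158,0,.3]); q=r.x
    print("lid centre in tool",q[:3].round(4),"tilt",q[3].round(3),"resid",r.fun.round(1).tolist())
    n=np.array([-np.sin(q[3]),-np.cos(q[3]),0]); b=q[:3]-.094*n
    p,M,o=RT(); P=p+M@b; print("underside in tray",wt(P).round(4),"axis in tray",(trayT(RK)[1].T@M@n).round(3),o["clock"])
if __name__=="__main__": fitc("w25.pkl",[302,352,450,352,452,505,299,505],[375,427])
E
python3 ctilt.py
```

```text
lid centre in tool [3.000e-03 1.578e-01 1.000e-04] tilt 0.407 resid [-0.2, -0.2, -0.3, -0.2, -0.1, 0.1, 0.3, 0.1, 0.4, 0.2]
underside in tray [0.05   0.0144 0.0125] axis in tray [0.118 0.001 0.993] 28.85
```

Fitted tilt of c in the hand is 0.41 rad (30° is 0.52), with good residuals. I'll pull a little further.

```bash
python3 -m jog '[[[-0.5,0,0],0,1],[[-1.0,0,0],0,1],[[-1.0,0,0],0,1]]'
python3 - <<'E'
from plan import *; import pickle
f=grab_frame("wrist"); pickle.dump(f,open("w26.pkl","wb")); cv2.imwrite("pics/w26.png",cv2.resize(f["image"],None,fx=1.5,fy=1.5,interpolation=cv2.INTER_CUBIC))
p,M,o=RT(); print(wr(p),M.T@o["contact_force"],o["clock"])
E
```

```text
clock: 29.22
tcp_pos: [0.5294, 0.3453, 0.3168]
orientation: [-1.558, -0.241, 0.241]
contact_force: [1.7, 0.3, -0.6]
grip_width: 0.0454
[-0.01222214  0.01475885  0.31680012] [ 1.23965544 -0.17911611 -1.43574982] 29.275
```

View pics/w26.png

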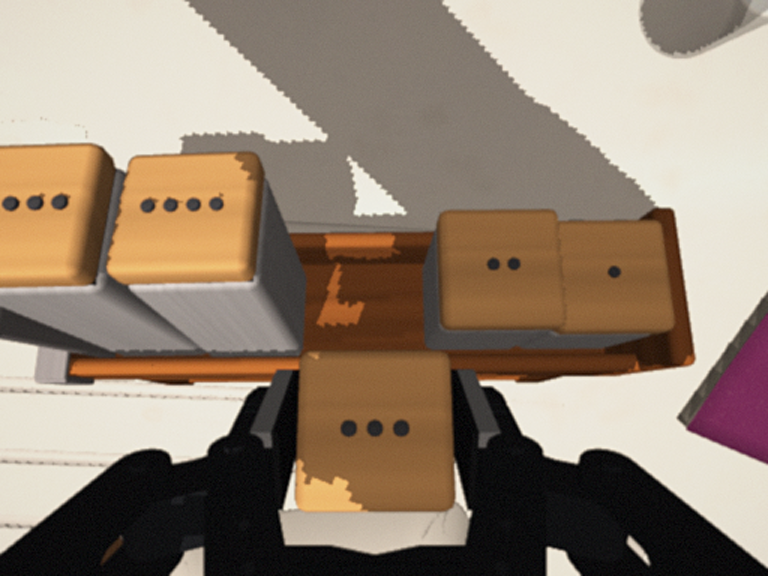

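Run:
```python
from ctilt import fitc
fitc("w26.pkl",[302,354,450,354,454,509,298,509],[375,428])
fitc("w26.pkl",[302,353,450,353,453,507,299,507],[375,428])
```

```text
lid centre in tool [0.003  0.1569 0.0002] tilt 0.489 resid [0.2, -0.5, -0.5, -0.5, -0.4, 0.1, 0.1, 0.1, 0.5, 0.7]
underside in tray [0.0507 0.015  0.018 ] axis in tray [ 0.034 -0.     0.999] 29.275
lid centre in tool [0.0031 0.1573 0.0002] tilt 0.433 resid [-0.1, -0.2, -0.2, -0.2, -0.3, 0.1, 0.1, 0.1, 0.5, 0.3]
underside in tray [0.0453 0.0149 0.0179] axis in tray [ 0.091 -0.     0.996] 29.275
```

c is now tilted about 0.46 rad (within 0.07 of the tray), underside near tray (0.048, 0.015, 0.018). Lift over the lip along tray z, then move in over the gap.

```bash
python3 -m jog '[[[-0.5,-1.0,-0.1],0,1],[[-1.3,-2.4,-0.2],0,1],[[-1.3,-2.4,-0.2],0,1],[[-2.7,-1.6,-0.2],0,1],[[-4.2,-0.7,-0.2],0,1],[[-5.6,0.1,-0.2],0,1],[[-5.6,0.1,-0.2],0,1],[[-5.6,0.1,-0.2],0,1]]'
python3 - <<'E'
from plan import *; import pickle
f=grab_frame("wrist"); pickle.dump(f,open("w27.pkl","wb")); cv2.imwrite("pics/w27.png",cv2.resize(f["image"],None,fx=1.5,fy=1.5,interpolation=cv2.INTER_CUBIC))
p,M,o=RT(); print(wr(p),M.T@o["contact_force"],o["clock"])
S=grab_frame("side"); crop(S["image"],115,190,130,110,6,"pics/s11.png")
E
```

```text
clock: 30.28
tcp_pos: [0.4775, 0.3267, 0.3161]
orientation: [-1.557, -0.241, 0.24]
contact_force: [-0.0, -0.1, -1.3]
grip_width: 0.0453
[-0.06730459  0.01270958  0.31614806] [-0.11074644  1.65046248  0.60032954] 30.325
```

View pics/w27.png

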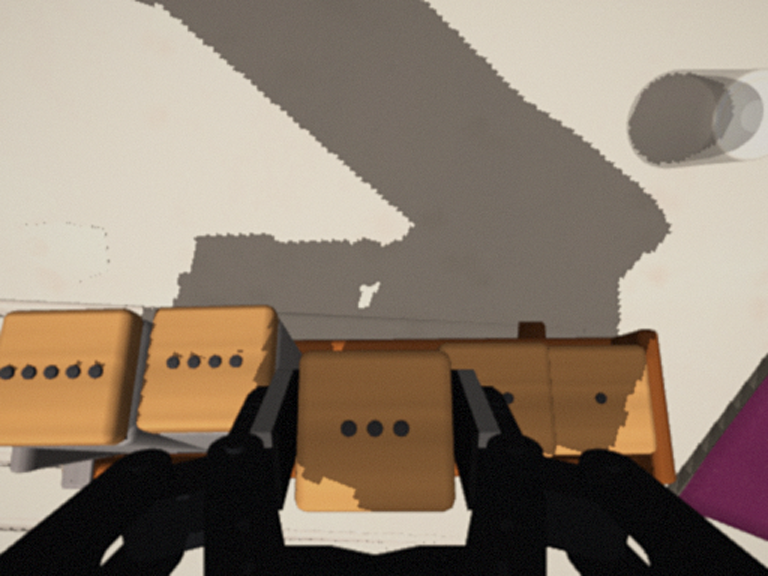

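View pics/s11.png

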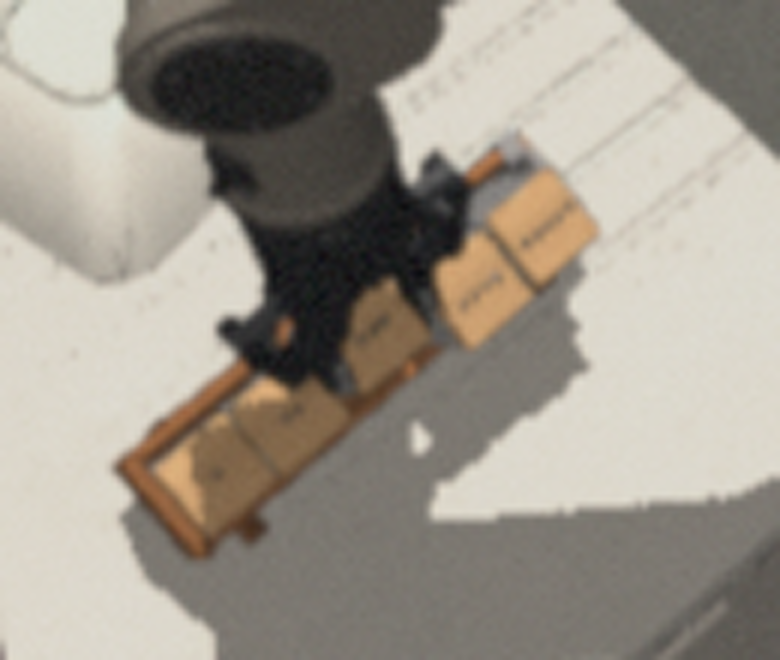

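Everything lines up: c is between b and d, above the trough. Lowering along the tray axis in stages, watching the force.

```bash
python3 -m jog '[[[0.3,0.5,0],0,1],[[0.6,1.0,0],0,1],[[0.9,1.55,0],0,1],[[0.9,1.55,0],0,1]]'
python3 - <<'E'
from plan import *; import pickle
p,M,o=RT(); print(wr(p),M.T@o["contact_force"],o["clock"])
E
```

```text
clock: 30.88
tcp_pos: [0.4826, 0.3294, 0.3003]
orientation: [-1.561, -0.238, 0.248]
contact_force: [-13.6, -8.2, 14.8]
grip_width: 0.0456
[-0.0616875   0.01377151  0.30025101] [-15.55367675 -14.73318526  -3.67992683] 30.875
```

Contact pushes toward the front and up, so the rear edge sits on the back lip. Shift about 3 mm forward and retry.

```bash
python3 -m jog '[[[-0.3,-0.5,-0.1],0,1],[[-0.7,-0.4,-0.1],0,1],[[-0.5,0.0,-0.1],0,1],[[-0.35,0.3,-0.1],0,1],[[-0.35,0.3,-0.1],0,1]]'
python3 - <<'E'
from plan import *; import pickle
p,M,o=RT(); print(wr(p),M.T@o["contact_force"],o["clock"])
f=grab_frame("wrist"); pickle.dump(f,open("w28.pkl","wb")); cv2.imwrite("pics/w28.png",cv2.resize(f["image"],None,fx=1.5,fy=1.5,interpolation=cv2.INTER_CUBIC))
E
```

```text
clock: 31.5
tcp_pos: [0.4807, 0.3271, 0.2972]
orientation: [-1.56, -0.238, 0.245]
contact_force: [-9.7, -6.1, 11.9]
grip_width: 0.045
[-0.06421702  0.01209893  0.29716968] [-11.17742644 -11.84231317  -2.89099489] 31.5
```

View pics/w28.png

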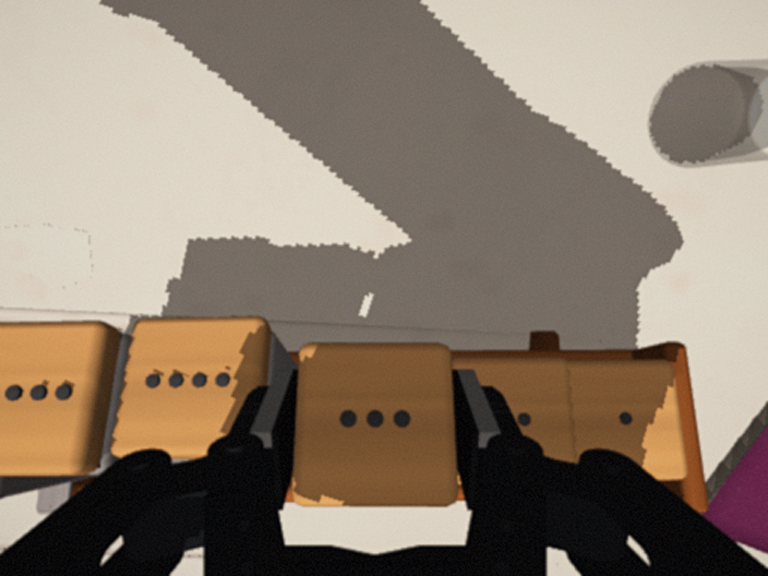

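Run:
```python
from ctilt import fitc
fitc("w28.pkl",[301,346,450,346,457,504,296,504],[375,418])
```

```text
lid centre in tool [-0.0009  0.1551  0.0002] tilt 0.634 resid [0.9, -0.6, -0.5, -0.6, -0.1, -0.2, -0.8, -0.2, 0.5, 1.7]
underside in tray [0.006  0.0119 0.0313] axis in tray [-0.105  0.001  0.994] 31.55
```

The fit shows the tilt a little past 30° and the underside 6–8 mm too far back. Raise slightly, move 8 mm forward along tray x, and lower again.

```bash
python3 -m jog '[[[-0.3,-0.5,0],0,1],[[-0.95,-0.1,0],0,1],[[-0.95,-0.1,0],0,1],[[-0.6,0.5,0],0,1],[[-0.3,1.0,0],0,1],[[-0.3,1.0,0],0,1]]'
python3 - <<'E'
from plan import *; import pickle
p,M,o=RT(); print(wr(p),M.T@o["contact_force"],o["clock"])
f=grab_frame("wrist"); pickle.dump(f,open("w29.pkl","wb")); cv2.imwrite("pics/w29.png",cv2.resize(f["image"],None,fx=1.5,fy=1.5,interpolation=cv2.INTER_CUBIC))
E
```

```text
clock: 32.3
tcp_pos: [0.4799, 0.3264, 0.2866]
orientation: [-1.557, -0.24, 0.241]
contact_force: [-0.8, 0.4, -1.9]
grip_width: 0.0452
[-0.06524745  0.01172815  0.28655812] [-0.61999002  1.91457734  0.65027665] 32.3
```

View pics/w29.png

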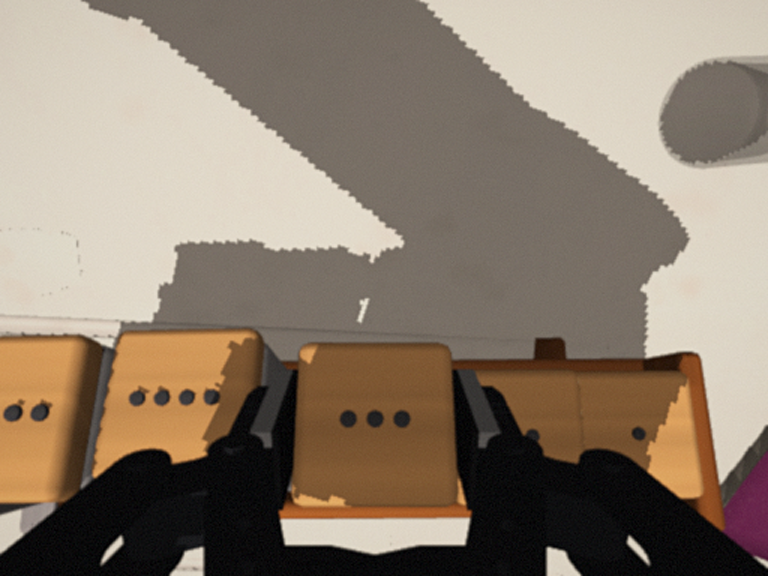

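It has entered the trough freely with no contact. Lower another 12 mm.

```bash
python3 -m jog '[[[0.25,0.5,0],0,1],[[0.5,1.0,0],0,1],[[0.5,1.1,0],0,1],[[0.5,1.1,0],0,1]]'
python3 - <<'E'
from plan import *; import pickle
p,M,o=RT(); print(wr(p),M.T@o["contact_force"],o["clock"])
f=grab_frame("wrist"); pickle.dump(f,open("w30.pkl","wb")); cv2.imwrite("pics/w30.png",cv2.resize(f["image"],None,fx=1.5,fy=1.5,interpolation=cv2.INTER_CUBIC))
E
```

```text
clock: 32.85
tcp_pos: [0.4844, 0.3279, 0.2761]
orientation: [-1.557, -0.241, 0.241]
contact_force: [-0.1, 0.9, -1.5]
grip_width: 0.0451
[-0.0604464   0.01180532  0.27613563] [0.173362   1.52362818 0.86521539] 32.85
```

View pics/w30.png

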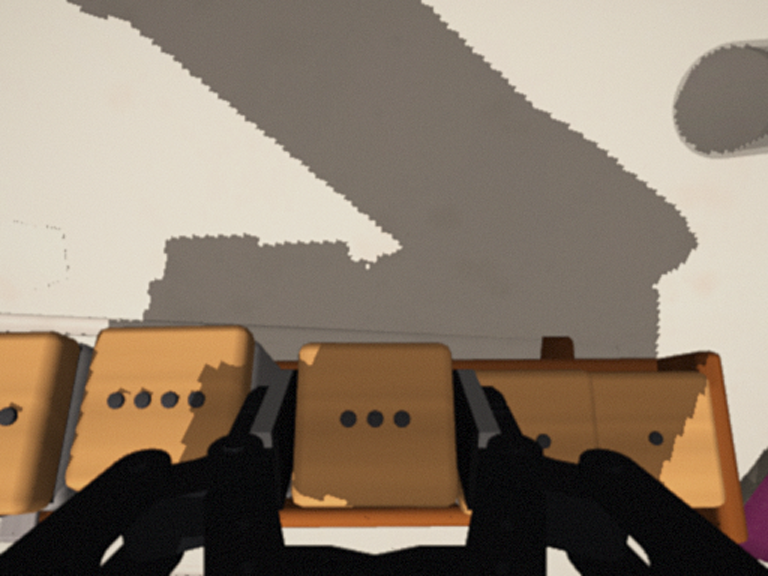

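```bash
python3 -m jog '[[[0.15,0.25,0],0,1],[[0.3,0.5,0],0,1],[[0.3,0.5,0],0,1]]'
python3 - <<'E'
from plan import *; import pickle
p,M,o=RT(); print(wr(p),M.T@o["contact_force"],o["clock"])
f=grab_frame("wrist"); pickle.dump(f,open("w31.pkl","wb")); cv2.imwrite("pics/w31.png",cv2.resize(f["image"],None,fx=1.5,fy=1.5,interpolation=cv2.INTER_CUBIC))
S=grab_frame("side"); crop(S["image"],115,190,130,110,6,"pics/s12.png")
E
```

```text
clock: 33.28
tcp_pos: [0.487, 0.3291, 0.2718]
orientation: [-1.557, -0.241, 0.241]
contact_force: [-2.1, -0.5, 5.7]
grip_width: 0.0451
[-0.05760078  0.01209719  0.27182295] [-2.1768585  -5.74565067  0.20511489] 33.275
```

View pics/w31.png

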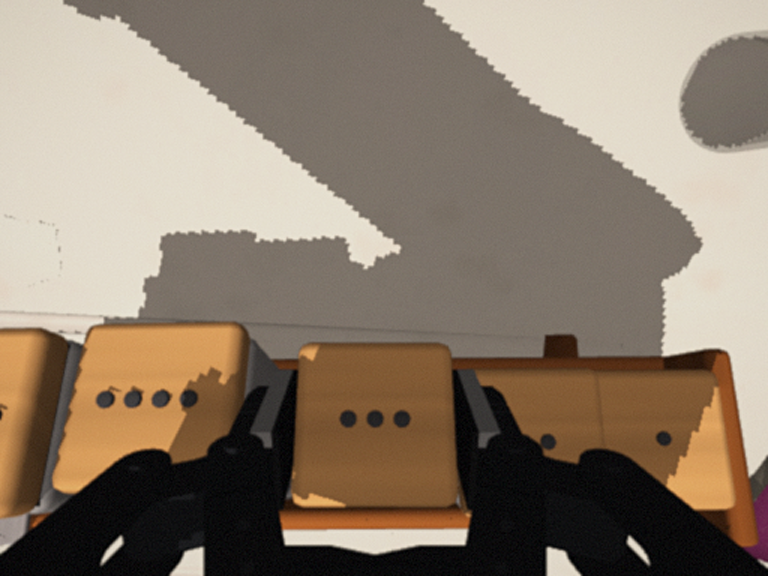

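View pics/s12.png

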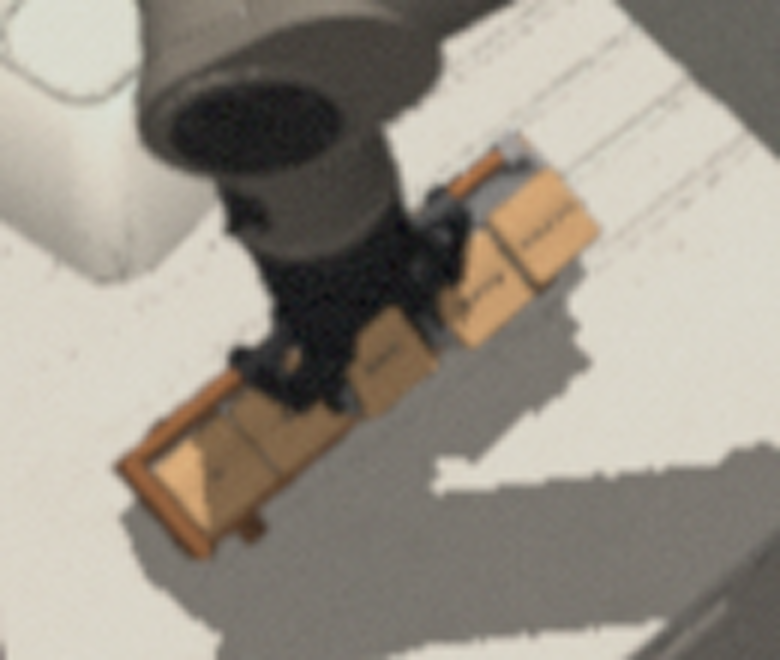

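Run:
```python
from plan import *; import pickle
S=grab_frame("side")
for z in (0,.006,.012,.02): print(z,((proj(S,[tw([-.002,.012,.094+z])])-[115,190]+.42)*6).round(0))
p,M,o=RT()
from ctilt import fitc
fitc("w31.pkl",[301,345,450,345,456,505,296,505],[375,418])
```

```text
0 [[369. 345.]]
0.006 [[370. 345.]]
0.012 [[372. 344.]]
0.02 [[375. 343.]]
lid centre in tool [-1.100e-03  1.546e-01  1.000e-04] tilt 0.595 resid [0.3, -0.3, -0.2, -0.3, 0.3, -0.6, -0.8, -0.6, 0.4, 1.9]
underside in tray [-0.0035  0.0122  0.0059] axis in tray [-0.071 -0.001  0.997] 33.425
```

Contact of about 6 N, with c's underside estimated at (−0.004, 0.012, 0.006) in the tray, so it's down. Open slightly to let go, then rise.

```bash
python3 -m jog '[[[0,0,0],0,-0.1],[[0,0,0],0,-0.18],[[0,0,0],0,-0.2],[[0,0,0],0,-0.2]]'
python3 - <<'E'
from plan import *; import pickle
p,M,o=RT(); print(wr(p),M.T@o["contact_force"],o["clock"],o["grip_width"])
f=grab_frame("wrist"); pickle.dump(f,open("w32.pkl","wb")); cv2.imwrite("pics/w32.png",cv2.resize(f["image"],None,fx=1.5,fy=1.5,interpolation=cv2.INTER_CUBIC))
E
```

```text
clock: 33.92
tcp_pos: [0.4865, 0.3301, 0.2716]
orientation: [-1.554, -0.242, 0.242]
contact_force: [-2.7, 6.0, -0.5]
grip_width: 0.0513
[-0.0577615   0.0132179   0.27155001] [-0.73576199  0.47918279  6.51815295] 33.925 0.05127024598731181
```

View pics/w32.png

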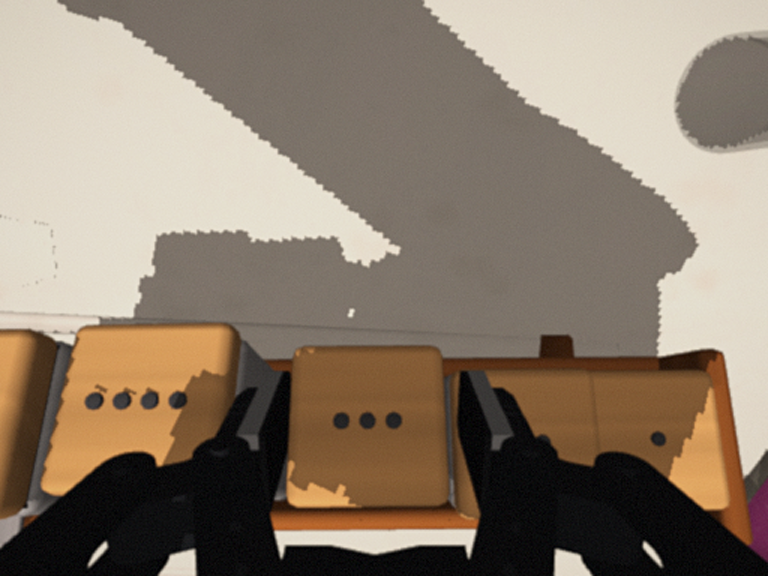

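c is free of the left finger; the right finger still touches d lightly. Rising straight up and then looking at the whole row.

```bash
python3 -m jog '[[[0,-1.5,0],0,-0.2],[[0,-4,0],0,-0.2],[[-1,-8,0],0,0.5],[[-5,-13,0],0,1],[[-9,-14,0],0,1],[[-9,-14,0],0,1],[[-9,-14,0],0,1]]'
python3 - <<'E'
from plan import *; import pickle
p,M,o=RT(); print(wr(p),M.T@o["contact_force"],o["clock"],o["grip_width"])
f=grab_frame("wrist"); pickle.dump(f,open("w33.pkl","wb")); cv2.imwrite("pics/w33.png",cv2.resize(f["image"],None,fx=1.5,fy=1.5,interpolation=cv2.INTER_CUBIC))
S=grab_frame("side"); pickle.dump(S,open("s13.pkl","wb")); crop(S["image"],115,190,130,110,6,"pics/s13.png")
E
```

```text
clock: 34.85
tcp_pos: [0.4023, 0.301, 0.4118]
orientation: [-1.559, -0.241, 0.239]
contact_force: [0.3, 0.1, -0.1]
grip_width: -0.0001
[-0.14683022  0.01085574  0.41176734] [0.35448777 0.0508353  0.00168893] 34.85 -7.598965196675925e-05
```

View pics/w33.png

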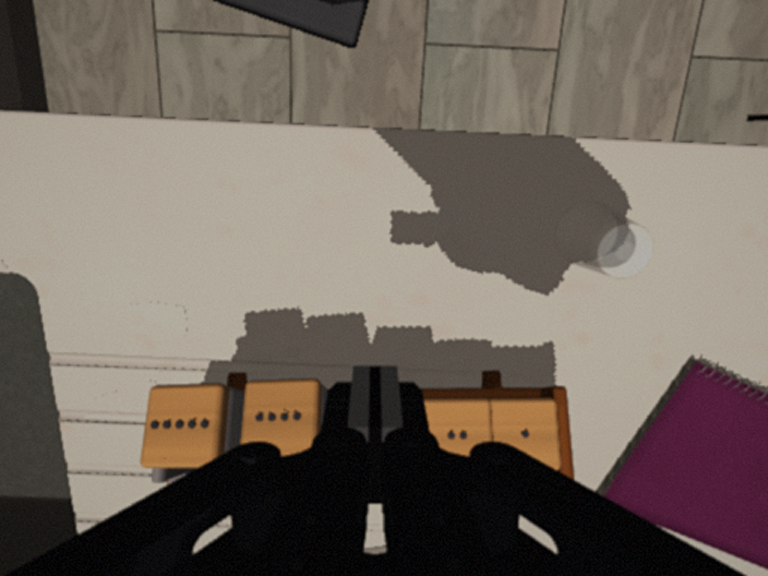

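View pics/s13.png

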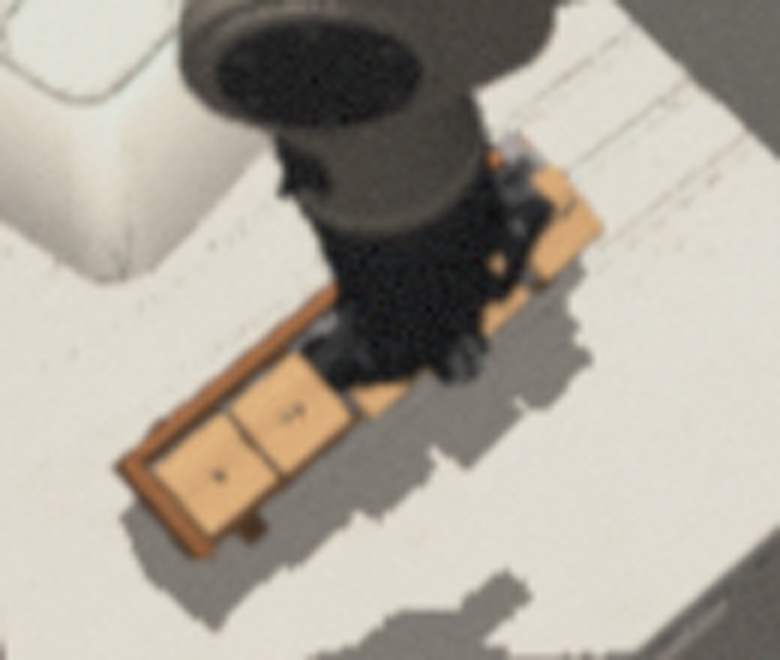

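From the front the gripper hides c. I'll swing to the right end, turned so the camera looks along the row. That is also the pose for pushing the stop.

Run:
```python
from plan import *
T=tw([0,-.150,.065]); go(np.r_[T[:2],.41],RK[2]); print(T)
```

```text
shift cm [ 11.41   0.11 -16.09] twist 1.57 clock 34.95 q [ 0.23  0.45 -1.25  1.9   0.47  1.14  0.68]
[0.55979678 0.18207755 0.09229165]
```

```bash
python3 -m jog '[[[2,0,-4],0.18,1],[[5,0,-8],0.36,1],[[8,0,-12],0.54,1],[[11.4,0,-16.1],0.72,1],[[11.4,0,-16.1],0.9,1],[[11.4,0,-16.1],1.08,1],[[11.4,0,-16.1],1.26,1],[[11.4,0,-16.1],1.44,1],[[11.4,0,-16.1],1.57,1],[[11.4,0,-16.1],1.57,1]]'
python3 - <<'E'
from plan import *; import pickle
p,M,o=RT(); print(wt(p-[0,0,.1734]),o["clock"])
f=grab_frame("wrist"); pickle.dump(f,open("w34.pkl","wb")); cv2.imwrite("pics/w34.png",cv2.resize(f["image"],None,fx=1.5,fy=1.5,interpolation=cv2.INTER_CUBIC))
S=grab_frame("side"); pickle.dump(S,open("s14.pkl","wb")); crop(S["image"],115,190,130,110,6,"pics/s14.png")
go(tw([0,-.150,.065])+[0,0,.1734],RK[2])
E
```

```text
clock: 36.2
tcp_pos: [0.5594, 0.1826, 0.4106]
orientation: [-1.34, 0.979, -0.978]
contact_force: [1.2, -0.2, 0.2]
grip_width: 0.0001
[ 0.07223572 -0.149401    0.19064381] 36.2
shift cm [ 0.07 14.5   0.06] twist 0.005 clock 36.3 q [ 0.19  0.44 -0.8   1.72  0.35  1.13 -0.41]
```

View pics/w34.png

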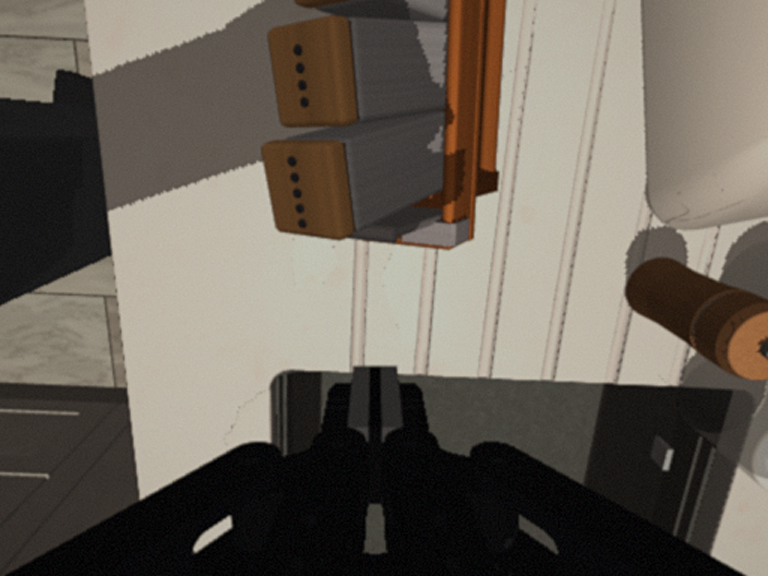

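View pics/s14.png

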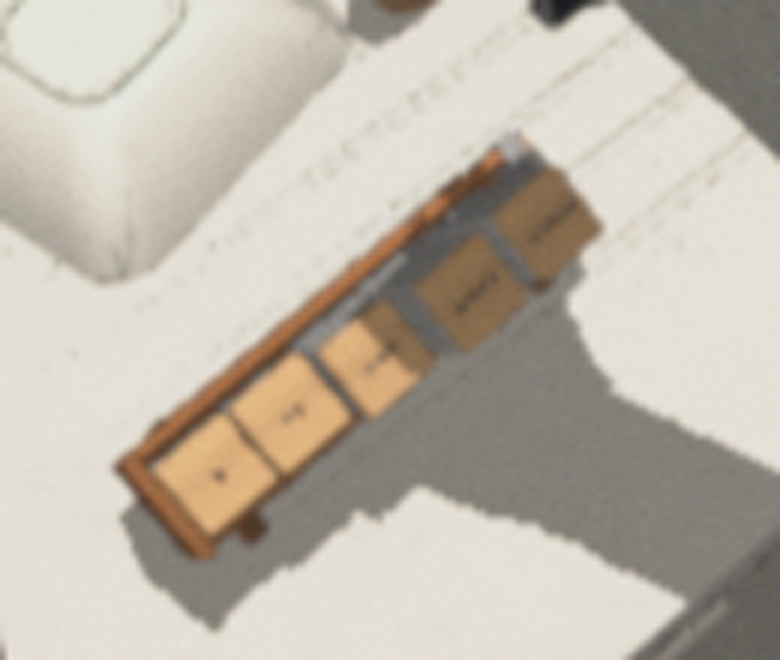

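Run:
```python
from plan import *; import pickle
S=pickle.load(open("s14.pkl","rb"))
for n,u,v,h,y in (("a",221,474,.07,.107),("b",293,411,.082,.061),("c",378,356,.094,.012),("d",475,290,.106,-.045),("e",553,222,.118,-.091)):
    print(n,ytray(S,u/6+115-.42,v/6+190-.42,h+.001), ((proj(S,[tw([-.002,y,h])])-[115,190]+.42)*6).round(0))
crop(S["image"],160,215,65,50,12,"pics/s14c.png")
```

```text
a [-0.0057  0.1068] [[216. 469.]]
b [-0.0038  0.0609] [[290. 409.]]
c [-0.0093  0.0119] [[369. 345.]]
d [-0.0146 -0.0462] [[458. 273.]]
e [-0.0128 -0.0982] [[529. 215.]]
```

View pics/s14c.png

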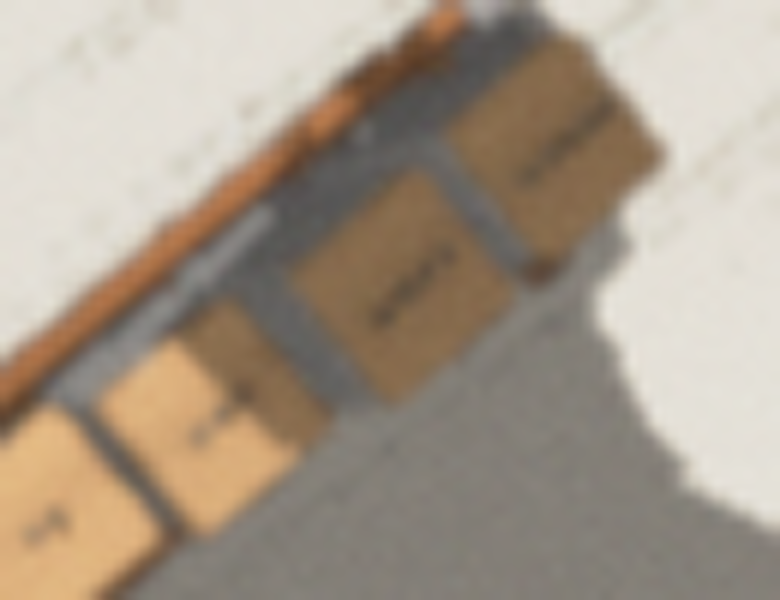

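c stands between b and d, its lid level with the others (rocked forward about 0.05 rad). Now I'll lower beside the stop and push it left.

```bash
python3 -m jog '[[[0.1,5,0],0,1],[[0.1,10,0],0,1],[[0.1,14,0],0,1],[[0.1,14.5,0],0,1],[[0.1,14.5,0],0,1],[[-0.6,14.5,0],0,1],[[-1.2,14.5,0],0,1],[[-1.7,14.5,0],0,1],[[-1.7,14.5,0],0,1]]'
python3 - <<'E'
from plan import *; import pickle
p,M,o=RT(); print(wt(p-[0,0,.1734]),M.T@o["contact_force"],o["clock"])
f=grab_frame("wrist"); cv2.imwrite("pics/w35.png",cv2.resize(f["image"],None,fx=1.5,fy=1.5,interpolation=cv2.INTER_CUBIC))
E
```

```text
clock: 37.42
tcp_pos: [0.5535, 0.1994, 0.2667]
orientation: [-1.339, 0.978, -0.979]
contact_force: [-0.3, -0.3, 0.1]
grip_width: -0.0001
[-0.00015623 -0.1316305   0.06623645] [ 0.15638862 -0.12675325 -0.38558724] 37.425
```

View pics/w35.png

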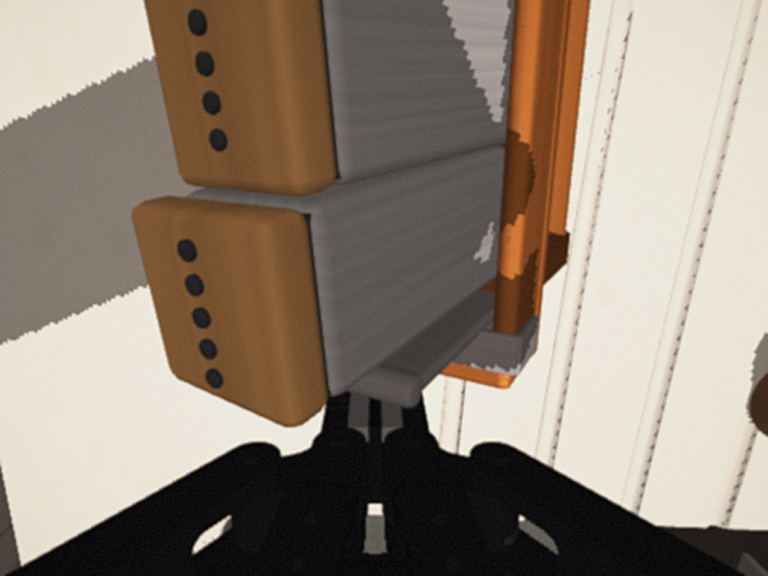

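The finger is right behind the stop's plate (rolled edge ends at (410,388)). Pushing left in small steps.

```bash
python3 -m jog '[[[-0.3,0,0],0,1],[[-0.6,0,0],0,1],[[-0.9,0,0],0,1],[[-1.2,0,0],0,1],[[-1.2,0,0],0,1]]'
python3 - <<'E'
from plan import *; import pickle
p,M,o=RT(); print(wt(p-[0,0,.1734]),M.T@o["contact_force"],o["clock"])
f=grab_frame("wrist"); cv2.imwrite("pics/w36.png",cv2.resize(f["image"],None,fx=1.5,fy=1.5,interpolation=cv2.INTER_CUBIC))
S=grab_frame("side"); crop(S["image"],115,190,130,110,6,"pics/s15.png")
E
```

```text
clock: 38.1
tcp_pos: [0.55, 0.2098, 0.2661]
orientation: [-1.34, 0.979, -0.98]
contact_force: [1.0, -4.8, 2.4]
grip_width: -0.0001
[-0.00061679 -0.12064298  0.06584927] [ 4.92488878 -2.37978911 -0.50228358] 38.1
```

View pics/w36.png

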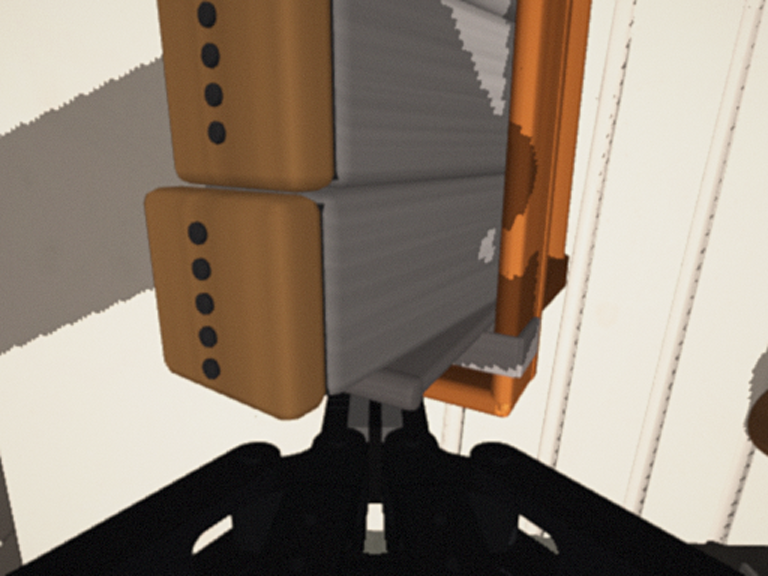

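View pics/s15.png

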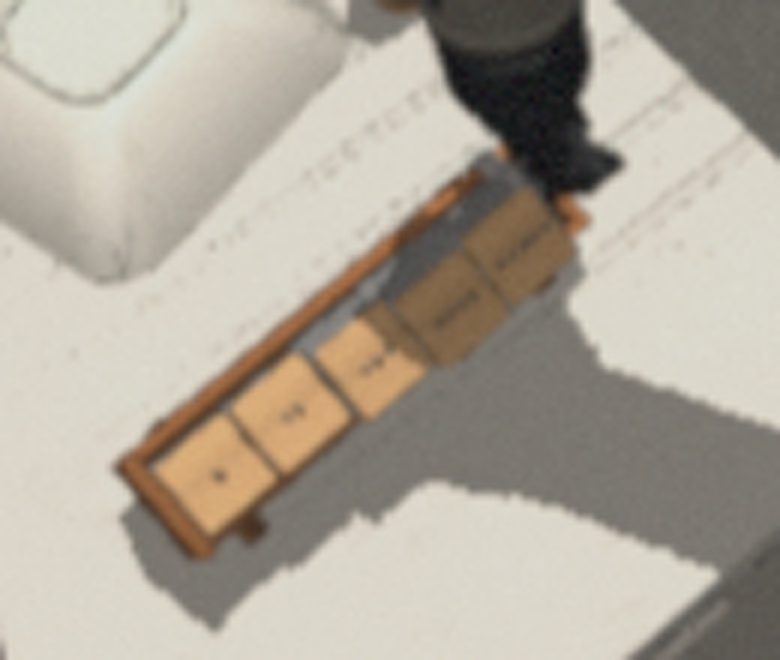

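The row is closing and the force is just 5 N. Continue until it's snug.

```bash
python3 -m jog '[[[-0.25,0,0],0,1],[[-0.5,0,0],0,1],[[-0.7,0,0],0,1],[[-0.7,0,0],0,1]]'
python3 - <<'E'
from plan import *; import pickle
p,M,o=RT(); print(wt(p-[0,0,.1734]),M.T@o["contact_force"],o["clock"])
f=grab_frame("wrist"); cv2.imwrite("pics/w37.png",cv2.resize(f["image"],None,fx=1.5,fy=1.5,interpolation=cv2.INTER_CUBIC))
S=grab_frame("side"); crop(S["image"],115,190,130,110,6,"pics/s16.png")
E
```

```text
clock: 38.7
tcp_pos: [0.5491, 0.2133, 0.266]
orientation: [-1.343, 0.979, -0.986]
contact_force: [1.9, -14.0, 6.2]
grip_width: 0.0002
[-0.00054107 -0.117003    0.06570374] [14.00368263 -6.12561081 -2.43501157] 38.7
```

View pics/s16.png

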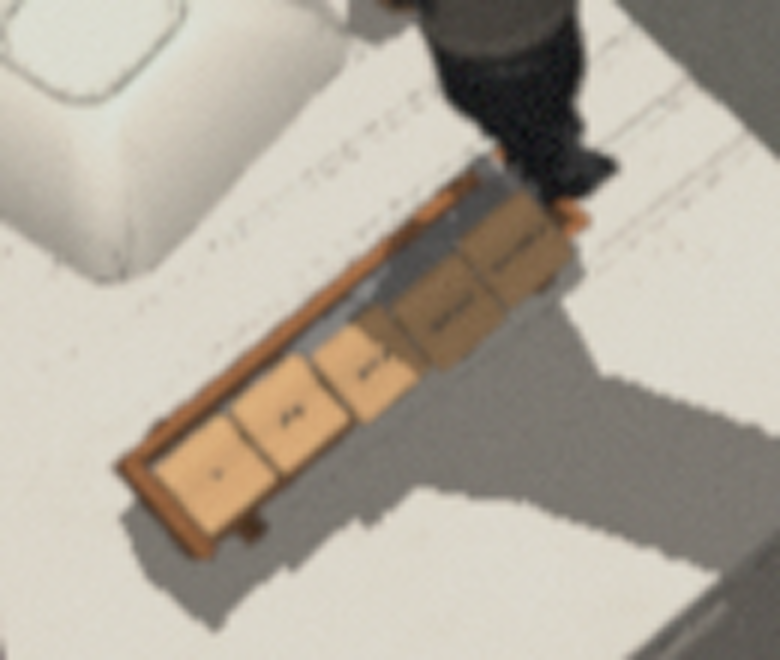

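Force rises to 14 N at the expected closed position. One more small push, then back off and check from above.

```bash
python3 -m jog '[[[-0.3,0,0],0,1],[[-0.5,0,0],0,1],[[-0.5,0,0],0,1]]'
python3 - <<'E'
from plan import *
p,M,o=RT(); print(wt(p-[0,0,.1734]),M.T@o["contact_force"],o["clock"])
E
python3 -m jog '[[[1.0,0,0],0,1],[[2.0,-1,0],0,1],[[2.5,-6,0],0,1],[[2.5,-12,0],0,1],[[0,-15,0],0,1],[[-4,-15,0],0,1],[[-4,-15,0],0,1],[[-4,-15,0],0,1]]'
python3 - <<'E'
from plan import *; import pickle
p,M,o=RT(); print(wt(p-[0,0,.1734]),M.T@o["contact_force"],o["clock"])
f=grab_frame("wrist"); pickle.dump(f,open("w38.pkl","wb")); cv2.imwrite("pics/w38.png",cv2.resize(f["image"],None,fx=1.5,fy=1.5,interpolation=cv2.INTER_CUBIC))
S=grab_frame("side"); pickle.dump(S,open("s17.pkl","wb"));crop(S["image"],115,190,130,110,6,"pics/s17.png")
E
```

```text
clock: 39.17
tcp_pos: [0.5488, 0.2146, 0.266]
orientation: [-1.347, 0.979, -0.993]
contact_force: [3.5, -23.3, 11.2]
grip_width: -0.0005
[-0.00041533 -0.11567869  0.0655785 ] [ 23.38434592 -10.85814632  -3.5910743 ] 39.175
clock: 40.17
tcp_pos: [0.534, 0.2601, 0.4164]
orientation: [-1.339, 0.979, -0.978]
contact_force: [0.2, -0.3, 0.2]
grip_width: 0.0001
[ 0.0743756  -0.06783358  0.1960403 ] [ 0.35166247 -0.24189911  0.11338273] 40.175
```

View pics/w38.png

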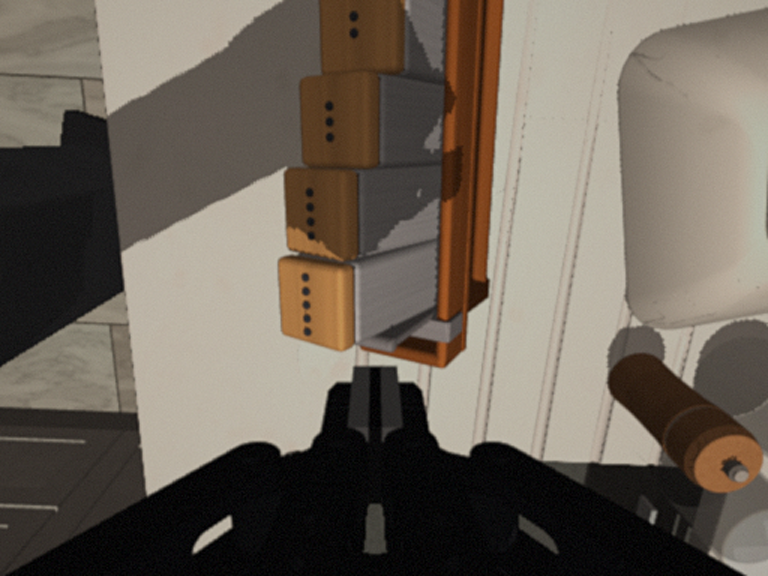

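View pics/s17.png

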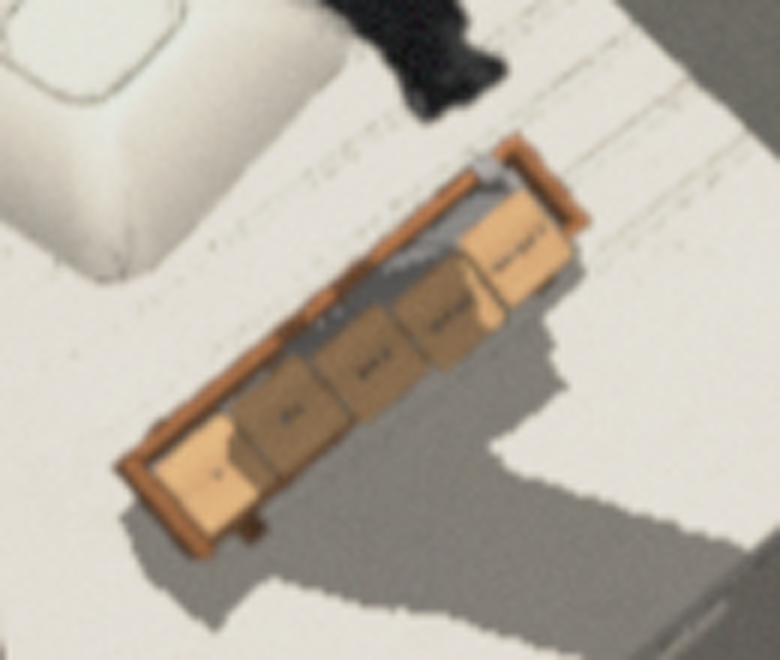

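Run:
```python
from plan import *; import pickle
W=pickle.load(open("w38.pkl","rb")); S=pickle.load(open("s17.pkl","rb"))
g=lambda n,u,v,z: print(n,ytray(W,u/1.5-.17,v/1.5-.17,z))
g('b dots',354,24,.083);g('c dots',330,120,.095);g('d dots',310,213,.107); g('e dots',306,304,.119)
g('d left at lip',443,162,.034); g('d/e lip',440,240,.034); g('e right lip',437,302,.034); g('tab left',447,318,.04); g('tab right',445,340,.034)
for n,u,v,h in (("a",217,473,.071),("b",293,411,.083),("c",374,361,.095),("d",450,313,.107),("e",521,244,.119)): print(n,ytray(S,u/6+115-.42,v/6+190-.42,h))
```

```text
b dots [-0.0036  0.0624]
c dots [-0.011   0.0172]
d dots [-0.0167 -0.0291]
e dots [-0.0123 -0.075 ]
d left at lip [ 0.0265 -0.005 ]
d/e lip [ 0.0267 -0.0514]
e right lip [ 0.0264 -0.0916]
tab left [ 0.036  -0.0988]
tab right [ 0.033  -0.1164]
a [-0.004  0.108]
b [-0.0038  0.0609]
c [-0.01    0.0151]
d [-0.0154 -0.0285]
e [-0.0108 -0.0776]
```

Lids sit at y = 0.016, −0.029 and −0.076 for c, d and e (ideal 0.015, −0.031, −0.077), so the row is snug with the stop near 0.046. However, d's lid is about 12 mm further forward than b's, meaning it is rocked close to the 0.15 rad limit. I have time to nudge d's lid back gently from the front.

Run:
```python
from plan import *
p,M,o=RT(); print(wr(p-[0,0,.1734]))
go(rw(-.112,-.030,.103+.1734),RK[2]); print((M.T@(rw(1,0,0)-rw(0,0,0))).round(2),(M.T@(rw(0,1,0)-rw(0,0,0))).round(2))
```

```text
[-0.03338736 -0.06904646  0.24255143]
shift cm [-3.91 13.96 -7.85] twist 0.001 clock 40.275 q [ 0.06  0.45 -0.82  1.7   0.36  1.15 -0.55]
[ 0. -0.  1.] [-1. -0.  0.]
```

```bash
python3 -m jog '[[[-3.9,0,-5],0,1],[[-3.9,2,-7.9],0,1],[[-3.9,8,-7.9],0,1],[[-3.9,13,-7.9],0,1],[[-3.9,14,-7.9],0,1],[[-3.9,14,-7.9],0,1],[[-3.9,14,-7.4],0,1],[[-3.9,14,-6.9],0,1],[[-3.9,14,-6.4],0,1],[[-3.9,14,-6.4],0,1]]'
python3 - <<'E'
from plan import *; import pickle
p,M,o=RT(); print(wr(p-[0,0,.1734]),M.T@o["contact_force"],o["clock"])
f=grab_frame("wrist"); cv2.imwrite("pics/w39.png",cv2.resize(f["image"],None,fx=1.5,fy=1.5,interpolation=cv2.INTER_CUBIC))
E
```

```text
clock: 41.52
tcp_pos: [0.462, 0.2776, 0.2766]
orientation: [-1.338, 0.979, -0.98]
contact_force: [-1.1, -0.4, -0.3]
grip_width: -0.0002
[-0.0969989  -0.02939913  0.10317026] [ 0.04220633  0.31475114 -1.11746736] 41.525
```

View pics/w39.png

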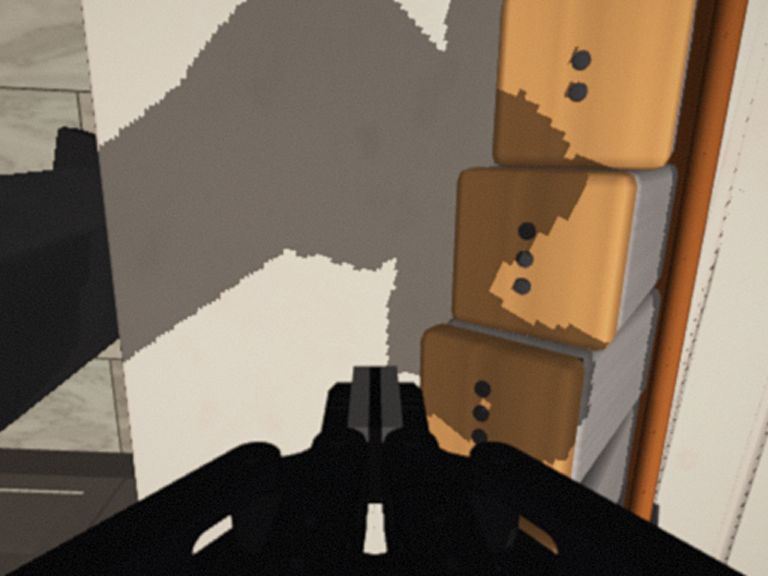

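The tip (375,367) is at the front of d's lid (edge at x≈425) and just making contact. Nudge it 11 mm back.

```bash
python3 -m jog '[[[0,0,0.3],0,1],[[0,0,0.6],0,1],[[0,0,0.9],0,1],[[0,0,1.1],0,1],[[0,0,1.1],0,1]]'
python3 - <<'E'
from plan import *; import pickle
p,M,o=RT(); print(wr(p-[0,0,.1734]),M.T@o["contact_force"],o["clock"])
f=grab_frame("wrist"); cv2.imwrite("pics/w40.png",cv2.resize(f["image"],None,fx=1.5,fy=1.5,interpolation=cv2.INTER_CUBIC))
E
```

```text
clock: 42.2
tcp_pos: [0.4691, 0.2805, 0.2763]
orientation: [-1.348, 0.981, -0.978]
contact_force: [-14.3, -7.8, 17.7]
grip_width: 0.0003
[-0.0893742  -0.02884287  0.10292905] [  3.14081121 -17.5980109  -16.09053624] 42.2
```

View pics/w40.png

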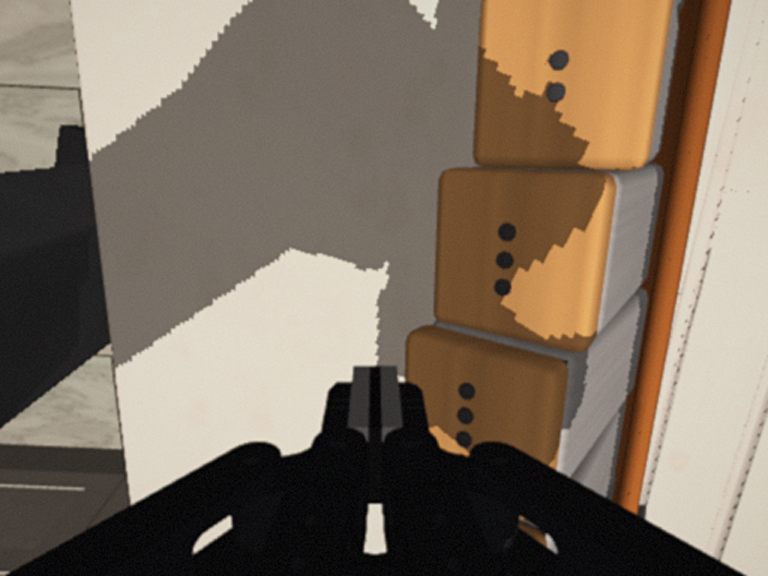

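d resists (16 N), so I won't force it. Back off and re-measure.

```bash
python3 -m jog '[[[0,0,-0.8],0,1],[[0,-1,-2.5],0,1],[[0,-6,-2.5],0,1],[[2,-12,0],0,1],[[5,-14,5],0,1],[[8,-14,8],0,1],[[8,-14,8],0,1],[[8,-14,8],0,1]]'
python3 - <<'E'
from plan import *; import pickle
p,M,o=RT(); print(wt(p-[0,0,.1734]),M.T@o["contact_force"],o["clock"],o["qvel"].round(2))
f=grab_frame("wrist"); pickle.dump(f,open("w41.pkl","wb")); cv2.imwrite("pics/w41.png",cv2.resize(f["image"],None,fx=1.5,fy=1.5,interpolation=cv2.INTER_CUBIC))
S=grab_frame("side"); pickle.dump(S,open("s18.pkl","wb"));crop(S["image"],115,190,130,110,6,"pics/s18.png")
E
```

```text
clock: 43.25
tcp_pos: [0.5714, 0.2292, 0.4162]
orientation: [-1.34, 0.98, -0.978]
contact_force: [-0.4, 0.3, 0.5]
grip_width: 0.0003
[ 0.09712316 -0.10851324  0.18276165] [-0.36003062 -0.51751875 -0.26538784] 43.25 [-0.01 -0.01 -0.02  0.01  0.   -0.    0.  ]
```

View pics/w41.png

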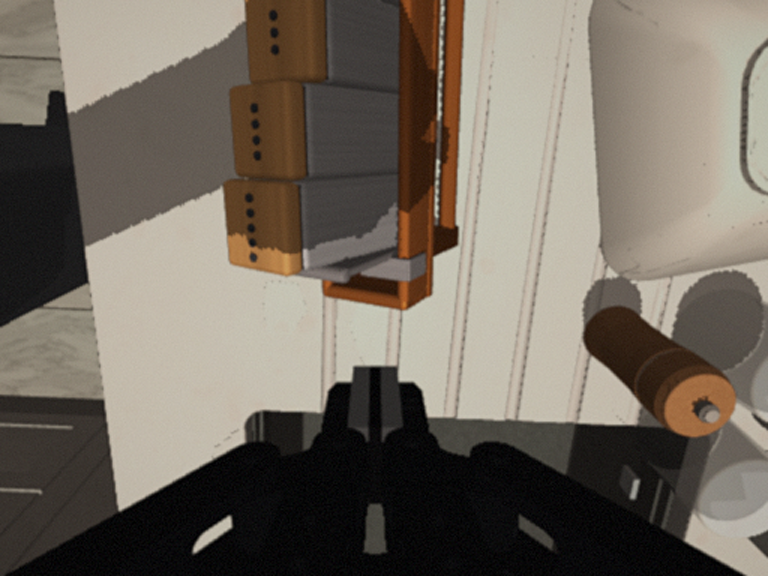

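View pics/s18.png

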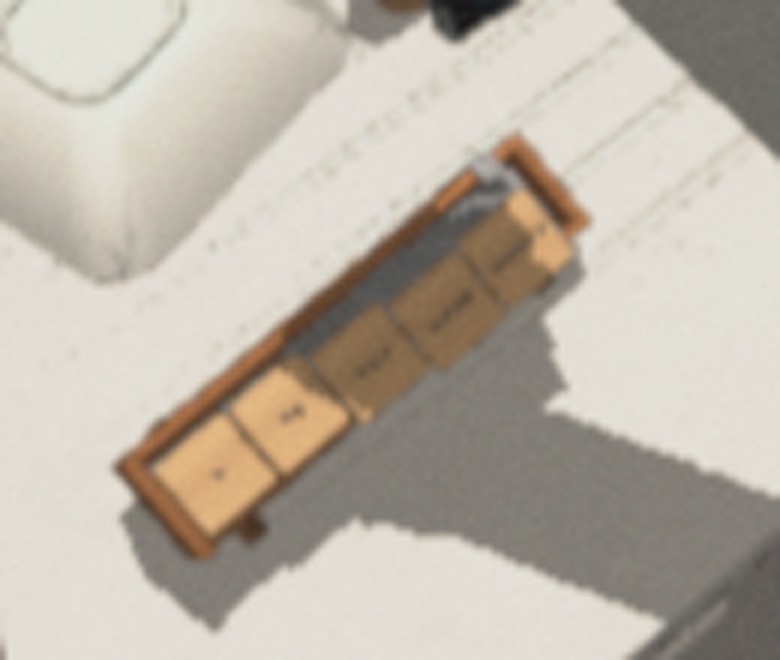

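Run:
```python
from plan import *; import pickle
W=pickle.load(open("w41.pkl","rb")); S=pickle.load(open("s18.pkl","rb"))
g=lambda n,u,v,z: print(n,ytray(W,u/1.5-.17,v/1.5-.17,z))
g('c dots',274,33,.095);g('d dots',255,132,.107); g('e dots',251,228,.119)
g('c lid back edge (lid bottom) ',327,80,.082);g('d lid back-right',303,176,.092);g('e lid back-right',300,274,.104)
g('d/e lip',398,173,.034); g('e right lip',398,240,.034);g('tab right',400,280,.034);g('tab left',400,256,.034)
for n,u,v,h in (("b",293,411,.083),("c",374,361,.095),("d",450,313,.107),("e",517,246,.119)): print(n,ytray(S,u/6+115-.42,v/6+190-.42,h))
crop(S["image"],160,210,70,55,11,"pics/s18c.png")
```

```text
c dots [-0.011   0.0165]
d dots [-0.0164 -0.0294]
e dots [-0.0122 -0.0754]
c lid back edge (lid bottom)  [ 0.0105 -0.0045]
d lid back-right [ 0.0009 -0.0511]
e lid back-right [ 0.0056 -0.1003]
d/e lip [ 0.0263 -0.052 ]
e right lip [ 0.027 -0.092]
tab right [ 0.0288 -0.1173]
tab left [ 0.0285 -0.1019]
b [-0.0038  0.0609]
c [-0.01    0.0151]
d [-0.0154 -0.0285]
e [-0.0103 -0.0752]
```

View pics/s18c.png

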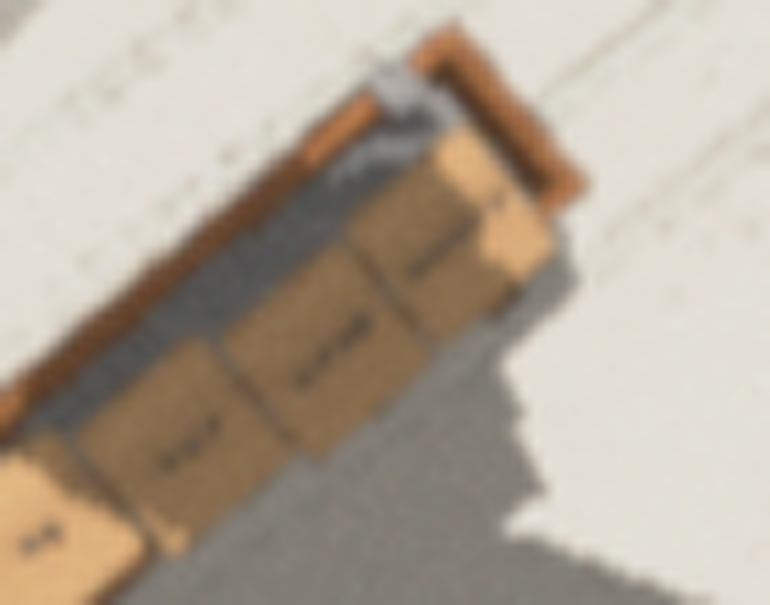

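d is unchanged at x≈−0.016. A forward rock and a raised tin would look alike in one view, so I'll triangulate the dots from the wrist and side views together.

Run:
```python
from plan import *; import pickle
def tri(obs):
    A=[];B=[]
    for f,u,v in obs:
        o,d=ray(f,u,v); d/=np.linalg.norm(d); P=np.eye(3)-np.outer(d,d); A.append(P);B.append(P@o)
    X=np.linalg.lstsq(np.vstack(A),np.hstack(B),rcond=None)[0]; return wt(X).round(4)
L=lambda n:pickle.load(open(n,"rb"))
W41,S18,W38,S17=L("w41.pkl"),L("s18.pkl"),L("w38.pkl"),L("s17.pkl")
w=lambda f,u,v:(f,u/1.5-.17,v/1.5-.17); s=lambda f,u,v:(f,u/6+115-.42,v/6+190-.42)
print('c',tri([w(W41,274,33),s(S18,374,361)]),tri([w(W38,330,120),s(S17,374,361)]))
print('d',tri([w(W41,255,132),s(S18,450,313)]),tri([w(W38,310,213),s(S17,450,313)]))
print('e',tri([w(W41,251,228),s(S18,521,246)]),tri([w(W38,306,304),s(S17,521,244)]))
print('b',tri([w(W38,354,24),s(S17,293,411)]))
# front-side view w31/w27 dots too
W27=L("w27.pkl"); print('d front view',tri([w(W27,205,362),w(W38,310,213)]), tri([w(W27,205,362),w(L("w19.pkl"),343,190)]),'e',tri([w(W27,51,371),w(L("w19.pkl"),340,290)]))
```

```text
c [-0.0097  0.0158  0.0968] [-0.0096  0.0163  0.0975]
d [-0.0155 -0.0289  0.1078] [-0.0153 -0.0284  0.1088]
e [-0.0115 -0.0759  0.1199] [-0.011  -0.0758  0.1205]
b [-0.0033  0.0616  0.084 ]
d front view [-0.0137 -0.0358  0.1161] [-0.0163 -0.0469  0.1085] e [-0.0123 -0.0934  0.1198]
```

All tins triangulate to the floor, with dots 1–2.5 mm above nominal lid height, so d is only rocked forward to about its 0.15 limit. My nudge failed because d's lid must rise as it swings back, and friction on the vertical finger blocked that. I'll try once more, moving up along with the push.

Run:
```python
from plan import *
go(rw(-.108,-.030,.098+.1734),RK[2])
```

```text
shift cm [ -7.81  14.5  -10.01] twist 0.004 clock 43.35 q [ 0.1   0.49 -0.8   1.65  0.37  1.17 -0.48]
```

```bash
python3 -m jog '[[[-5,0,-6],0,1],[[-7.8,1,-10.5],0,1],[[-7.8,6,-10.5],0,1],[[-7.8,12,-10.5],0,1],[[-7.8,14.5,-10.5],0,1],[[-7.8,14.5,-10.5],0,1],[[-7.8,14.5,-9.4],0,1],[[-7.8,14.2,-9.0],0,1],[[-7.8,13.9,-8.6],0,1],[[-7.8,13.6,-8.2],0,1]]'
python3 - <<'E'
from plan import *
p,M,o=RT(); print(wr(p-[0,0,.1734]),M.T@o["contact_force"],o["clock"])
E
```

```text
clock: 44.6
tcp_pos: [0.4707, 0.2784, 0.2808]
orientation: [-1.339, 0.98, -0.98]
contact_force: [-1.3, 0.5, -0.0]
grip_width: 0.0001
[-0.08844858 -0.03133451  0.10739492] [-0.84548294  0.00327695 -1.10404683] 44.6
```

It moves back now with only about 1 N. A few more millimetres, then withdraw and look.

```bash
python3 -m jog '[[[0,-0.25,0.35],0,1],[[0,-0.4,0.6],0,1],[[0,-0.4,0.6],0,1]]'
python3 - <<'E'
from plan import *
p,M,o=RT(); print(wr(p-[0,0,.1734]),M.T@o["contact_force"],o["clock"])
E
python3 -m jog '[[[0,0,-1],0,1],[[0,-2,-2.5],0,1],[[0,-8,-2.5],0,1],[[4,-13,2],0,1],[[8,-13.5,8],0,1],[[8,-13.5,8],0,1],[[8,-13.5,8],0,1]]'
python3 - <<'E'
from plan import *; import pickle
f=grab_frame("wrist"); pickle.dump(f,open("w42.pkl","wb")); cv2.imwrite("pics/w42.png",cv2.resize(f["image"],None,fx=1.5,fy=1.5,interpolation=cv2.INTER_CUBIC))
S=grab_frame("side"); pickle.dump(S,open("s19.pkl","wb"));crop(S["image"],115,190,130,110,6,"pics/s19.png")
print(get_obs()["clock"])
E
```

```text
clock: 44.98
tcp_pos: [0.4758, 0.2801, 0.2842]
orientation: [-1.341, 0.98, -0.979]
contact_force: [-4.8, -2.2, 3.6]
grip_width: 0.0001
[-0.08308267 -0.03120494  0.11084018] [ 0.6375228  -3.59761375 -5.29609736] 44.975
clock: 45.85
tcp_pos: [0.5783, 0.2268, 0.4191]
orientation: [-1.337, 0.981, -0.982]
contact_force: [-0.7, 0.6, 1.0]
grip_width: -0.0002
45.95
```

View pics/w42.png

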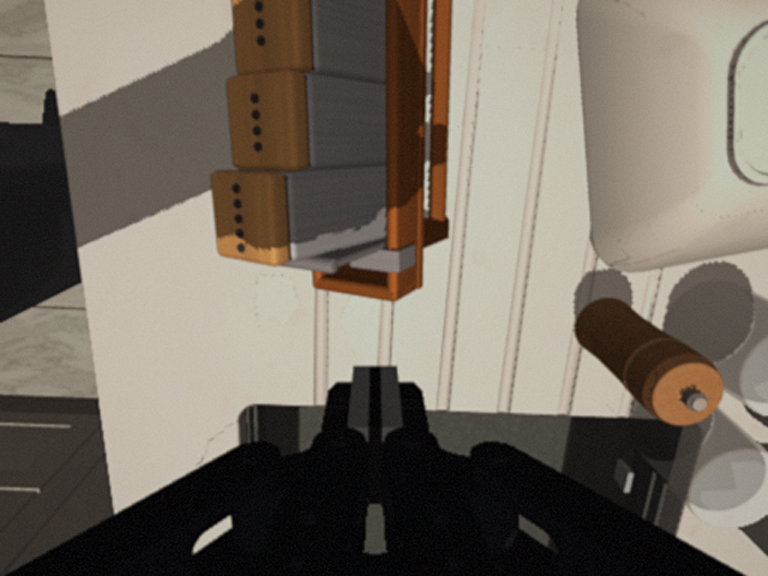

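View pics/s19.png

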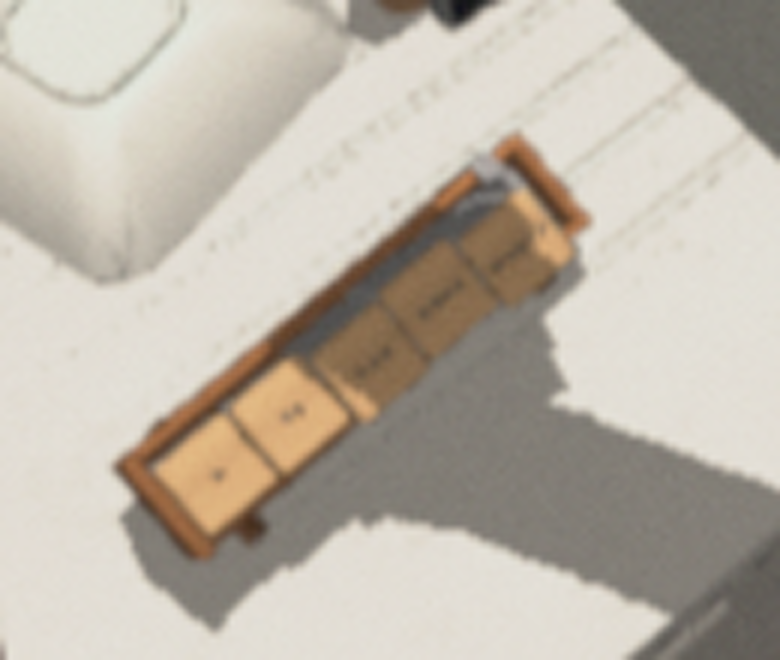

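Run:
```python
from plan import *; import pickle
W=pickle.load(open("w42.pkl","rb")); S=pickle.load(open("s19.pkl","rb"))
g=lambda n,u,v,z: print(n,ytray(W,u/1.5-.17,v/1.5-.17,z))
g('c dots(2nd..)',260,24,.095); g('d dots',256,122,.107); g('e dots(1-5 c)',238.5,218,.119); g('e right lip',386,232,.034);g('tab left',388,248,.034);g('tab right',388,270,.034)
for n,u,v,h in (("a",217,473,.071),("b",293,411,.083),("c",374,361,.095),("d",441,298,.107),("e",517,246,.119)): print(n,ytray(S,u/6+115-.42,v/6+190-.42,h))
p,M,o=RT(); print(wt(p-[0,0,.1734]),o["contact_force"].round(1))
T=grab_frame("top"); crop(T["image"],125,170,120,90,6,"pics/t9.png")
```

```text
c dots(2nd..) [-0.0112  0.0166]
d dots [-0.0072 -0.029 ]
e dots(1-5 c) [-0.0124 -0.0751]
e right lip [ 0.026  -0.0923]
tab left [ 0.0275 -0.1022]
tab right [ 0.0276 -0.1164]
a [-0.004  0.108]
b [-0.0038  0.0609]
c [-0.01    0.0151]
d [-0.0064 -0.0298]
e [-0.0103 -0.0752]
[ 0.10195595 -0.11031353  0.18301595] [-0.4 -0.4 -0.3]
```

View pics/t9.png

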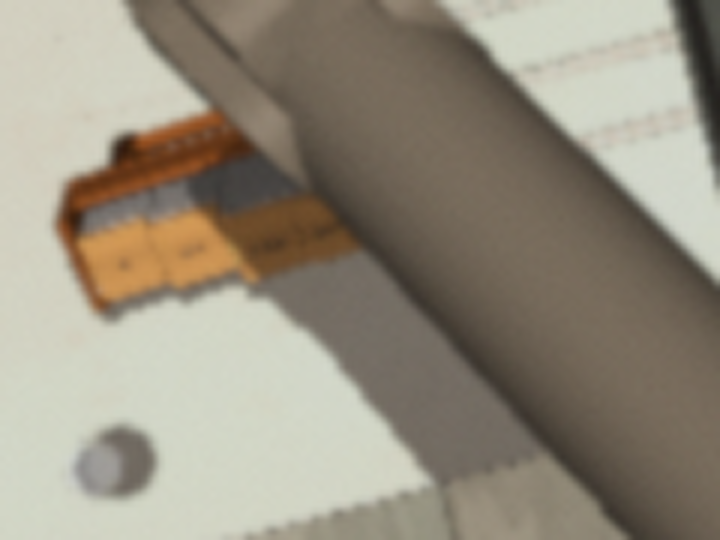

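d's lid is back in line (x −0.0065, against −0.004 for a and b). Last check: the stop's travel, by comparing the tab position with the first pictures.

Run:
```python
from plan import *; import pickle
L=lambda n:pickle.load(open(n,"rb"))
def y(f,u,v,z=.04): return ytray(f,u/1.5-.17,v/1.5-.17,z)
print("start tab",y(L("w2.pkl"),422,188),y(L("w2.pkl"),446,188))
print("full",y(L("w10.pkl"),588,152),y(L("w10.pkl"),620,152))
print("now",y(L("w42.pkl"),400,248),y(L("w42.pkl"),400,271))
S=L("s19.pkl"); crop(S["image"],175,205,45,40,16,"pics/s19c.png")
crop(L("w42.pkl")["image"],130,90,180,120,4,"pics/w42c.png")
```

```text
start tab [ 0.0522 -0.0586] [ 0.0519 -0.0715]
full [ 0.0509 -0.1095] [ 0.0508 -0.1243]
now [ 0.0389 -0.0999] [ 0.0391 -0.1141]
```

View pics/w42c.png

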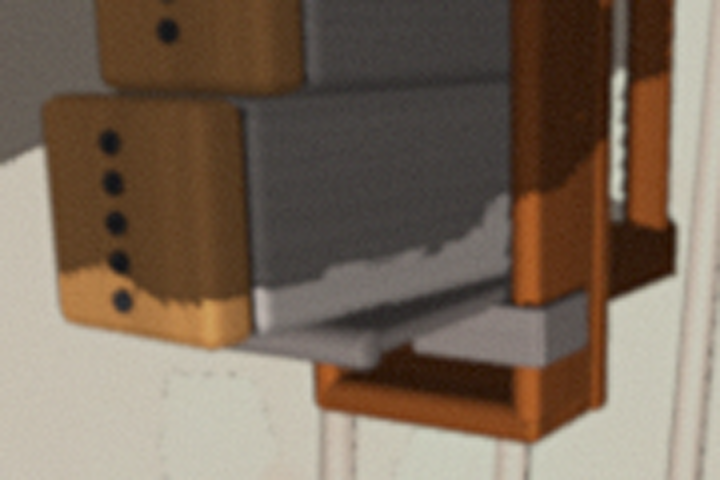

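```bash
python3 -m jog '[[[0,-3,0],0,1],[[0,-3,0],0,1],[[0,-3,0],0,1],[[0,-3,0],0,1]]'; python3 -c "
from bench import *
print(hand_in()); print(get_obs()['clock'])"
```

```text
clock: 46.5
tcp_pos: [0.5763, 0.2282, 0.4482]
orientation: [-1.341, 0.98, -0.979]
contact_force: [-0.2, -0.7, -0.5]
grip_width: -0.0001
the job is handed in; nothing more can be done
None
the job is handed in; nothing more can be done
```

I handed the job in at about 46.5 s, with tin c between b and d and the end stop pushed back up to the row. No verdict is reported, so what follows rests on my own measurements.

**What I did**
- **Spreading the row:** My first push on d was too high, so d and e leaned about 0.3 rad to the right. I nudged them upright from the right, then pushed low down with the gripper turned 90°. That left b and d about 106 mm apart.
- **Placing c:** I tilted c in the fingers against the back of the rack's rear lip. On the first try at lowering it, its rear edge caught on the back lip. I moved it forward about 8 mm and lowered it, with its underside about 6 mm above the floor by my estimate when I let go.
- **Closing up:** I pushed the stop left until the force reached 23 N. One attempt to rock d back from a forward lean failed; a second, moving up as it pushed, worked.

**Last checks**
- **Row:** The lids of c, d and e are at y = 0.016, −0.029 and −0.075 m; 0.015, −0.031 and −0.077 would be ideal. Triangulated lid heights agree with all the tins I measured (b to e) standing on the floor. I did not triangulate a.
- **Lean:** d is nearly flush with a and b. I estimate c and e are still rocked forward about 0.1 rad, under the 0.16 limit.
- **Stop:** My two estimates of the joint disagree slightly: about 0.046 from the finger position and 0.042 from the pictures. Both are below 0.051.
- **Surroundings:** The robot was touching nothing, and the mill and glass showed no sign of having moved. I did not measure any of the bystanders, and the pepper and mug were not in the last pictures.

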